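# Scrape the used tube caps off the tilting tray

### The arm

A 6-joint arm with a two-finger parallel gripper is mounted at the origin on the work surface. World frame = base frame: x ahead of the robot, y to its left, z up, the work surface at z = 0. Lengths are in m, angles in rad, forces in N, time in s.
With the tool pointing down it reaches from about 0.3 to 0.875 m from the base axis. Payload 4.2 kg.
Tool frame: the origin (TCP) lies on the centre line of the jaws, within the pads' length; the fingertips stand 17 mm ahead of it and the grasp point (between the pads) lies 2 mm behind it; x points along the fingers, y is the direction in which the jaws open and shut, and the axes are right-handed (so a half turn about x gives the same grasp; the last joint's range is limited). The gripper opens to 85 mm and grips with 20 to 120 N. Pads are 22 mm wide; open, the fingers measure 114 mm over their backs; the gripper's body (76 mm by 85 mm) begins 54 mm behind the grasp point. The pads swing forward as they close: fully open they stand 13 mm farther back than shut.
Start: joints at [-1.325, 0.32, 1.565, -0, 1.257, -0.02], TCP at [0.151, -0.555, 0.212] pointing down, gripper open.
Joint ranges: [-3.11, 3.11], [-0.84, 2.01], [0.21, 2.61], [-1.34, 4.49], [0.05, 2.63], [-2.56, 2.56]. Speed limits (rad/s): [2.57, 2.57, 3.14, 3.14, 3.14, 3.14].

### API

Orientations are given as a rotation vector (axis times angle).
In Python, from bench import get_state, get_image, camera_model, sign_off gives the robot as it stands.
- The arm moves only by the tool apply_moves, never from a script. Its argument "increments" is a list of rows, each a list of 7 numbers: the turn, a rotation vector about the tool's x, y, z in rad, then the shift along the tool's x, y, z in cm, then the gripper's target within -1 to 1 (shut at 1, half-way at 0, fully open at -1). In form: [[rx, ry, rz, tx, ty, tz, jaw], ...]. A call has 1 to 5 rows; each row is the pose to reach, as a shift and turn from the pose measured when the call began, along the tool's axes at that moment; what a row does not reach only later rows make up. A row lasts 1/10 s, in which the tool goes at most 50 mm and 8.59 degrees, less where a joint would pass 70% of its speed; a pose out of reach is approached as far as the arm can. A call with a gripper value outside its range is refused whole. The fingers move at their own pace and stop on an object; "squeeze" is the grip in N (left out, the last holds). Time passes only in rows, so rows that repeat a pose let the fingers close. It gives the time, the measured TCP pose, the force and the opening at its end, in the units of the state.
- get_state(): the state, without advancing time (a new reading comes with each control period).
- get_image(name): name is "scene" or "top"; returns the picture (480x640x3 uint8, red, green, blue); there is no depth.
- camera_model(name): a dict with "vertical_fov" (degrees; the focal length in pixels is half the picture's height over the tangent of half this angle, whatever the lens; pixels are square), "cx", "cy" (the principal point, pixels), "xyz" and "rotation" of the camera in the world. Camera axes: x right, y down, z forward; pixel columns grow to the right and rows downward; lengths in m; the calibration is good to about 2 mm. A picture is of the moment at which its call begins. camera_model takes no time and is no camera call.
- sign_off(): hands the job in, once; it reports no verdict.
The state is a dict: "time": time; "qpos": joint angles; "qd": joint speeds; "tau": joint torques, N m; "ee_pos": TCP position; "orientation": TCP orientation; "ft_force": force on the tool from outside, world axes, zero at the start; "ft_torque": the same for the moment, N m; "opening": finger opening in m.
Only numpy, scipy, OpenCV 4.12 (cv2) and the standard library are available. Lean on these libraries where they do the work, as an engineer would, in place of code of your own. Each camera call takes 0.05 s, during which the arm holds its last target.

### The job

Stand the orange cup on the bench under the open mouth of the steel tray, then pull up the red spring plunger, slide it to the tilt hole (green mark) and let the pin drop home, take the scraper off its hook and sweep every used cap off the tray with its edge so that they all end in the cup - do not touch caps on the tray with the fingers; one that lands on the bench may be picked up. Then hang the scraper back on its hook, put the tray back level with the pin home in its first hole, and set the cup with all the caps upright in the middle of the yellow-edged pad, leaving the other things on the bench where they are.

Things in the scene. Friction and masses are not known exactly. Their poses are not given: they have to be found in the camera images.
- stand: Fixed grey tilting stand carrying the tray, about 220 x 220 mm. Origin on the bench; y points toward the tray's open mouth, x across the tray, z up. The plunger's rail (30 mm wide, top at z 40 mm) runs along y at x = -120 mm. Space under the mouth is free from y = 67 mm outward. Tray hinge at y = 60, z = 66 mm.
- dock (a point): Point on the bench under the mouth (stand x 0, y 106 mm; axes as the stand): where the cup's origin belongs, within 20 mm in x and -12 to +18 mm in y, its long side along x (0.25 rad), its handle toward +y. The mouth (underside 70 mm up level, 61 mm tilted; edge 21 mm back along -y) overhangs the cup: slide it in along -y low on the bench, and out the same way.
- tray: Steel tray. Origin on the hinge axis; x across, y toward the mouth, z normal to the floor. Floor top at z = 8 mm, from y = -155 mm (back wall) to y = 25 mm (mouth edge, no wall), inner width x = -48 to 48 mm; walls 4 mm thick, tops at z = 28 mm. Level with the carriage at 0; at the tilt hole it slopes 18 degrees down to the mouth, and the caps still stick by friction.
- carriage (a joint): Slide of the plunger's carriage along the stand's +y, in m. 0: pin over the level hole, where it starts; 0.061: over the tilt hole, marked green. Its ramp raises the tray as it moves toward the mouth. Range -0.008 to 0.075; pushing it takes 3 to 6 N; stays where it is left. Holes are 12 mm long, the pin 8 mm.
- plunger (a joint): How far the spring plunger is pulled up, in m: 0 = pin home in a hole (below 0.003 counts), about 0.010 = pin tip on the rail between holes, 0.017 = stop. It must be above 0.010 to slide. The spring pulls down with 5.5 N at 0 and 10 N at the stop.
- knob (a point): Centre of the plunger's red knob, an upright cylinder 24 mm in diameter, 24 mm tall, 92 mm above the bench with the pin home; 20 mm clear under it. Pull straight up. Moves with carriage and plunger; the tray's side wall is 68 mm away on the stand's +x side.
- hook: Fixed grey stand with forked hook; origin on the bench, front to -x, z up. Two level prongs at y = +-42 mm (10 mm wide, top z 115 mm) along x; upturned stops (inner faces x = +-16 mm, tops z 129 mm) hold the scraper's bar. Post behind, 112 mm tall. Hung right: scraper origin at x 0, y 0 (within 15 mm), z 31 mm (within 5), upright, half turn allowed. It lifts straight up; the blade passes between the prongs.
- scraper: Upright scraper, 80 g. Origin at the middle of the blade's lower edge; z up the handle, y along the blade. Yellow blade 60 (y) x 4 (x) x 34 mm tall; blue handle 14 (x) x 20 (y) mm from z = 30 to 168 mm; steel cross bar 8 x 108 x 8 mm along y at z = 84 to 92 mm, by which it hangs. Grip the handle from above across x, near z = 142 mm.
- cup: Orange open cup, 150 g empty: outside 124 (x) x 60 (y) mm, 52 mm tall, walls and floor 3 mm. Origin under its centre. Black upright handle block on its +y side: 16 mm (x) x 24 mm (y = 30 to 54 mm), z = 10 to 95 mm; grip it from above across x, near z = 75 mm.
- pad: Flat orange pad with yellow edge on the bench, 150 x 110 mm, 1 mm, nothing to bump into; origin at its centre. The cup's centre must end within 30 mm of it, handle any way round.
- cap0: Used tube cap, a flat purple disc 20 mm in diameter and 9 mm tall, 10 g, dark dimple on top; origin at the centre of its underside. Starts on the tray floor if present (4 to 7 of the seven are).
- cap1: Used tube cap, a flat lavender disc 20 mm in diameter and 9 mm tall, 10 g, dark dimple on top; origin at the centre of its underside. Starts on the tray floor if present (4 to 7 of the seven are).
- cap2: Used tube cap, a flat purple disc 20 mm in diameter and 9 mm tall, 10 g, dark dimple on top; origin at the centre of its underside. Starts on the tray floor if present (4 to 7 of the seven are).
- cap3: Used tube cap, a flat lavender disc 20 mm in diameter and 9 mm tall, 10 g, dark dimple on top; origin at the centre of its underside. Starts on the tray floor if present (4 to 7 of the seven are).
- cap4: Used tube cap, a flat purple disc 20 mm in diameter and 9 mm tall, 10 g, dark dimple on top; origin at the centre of its underside. Starts on the tray floor if present (4 to 7 of the seven are).
- cap5: Used tube cap, a flat lavender disc 20 mm in diameter and 9 mm tall, 10 g, dark dimple on top; origin at the centre of its underside. Starts on the tray floor if present (4 to 7 of the seven are).
- cap6: Used tube cap, a flat purple disc 20 mm in diameter and 9 mm tall, 10 g, dark dimple on top; origin at the centre of its underside. Starts on the tray floor if present (4 to 7 of the seven are).
- rack: Bystander: blue wire rack of capped tubes, 100 x 220 x 105 mm. Leave alone.
- jar: Bystander: small jar, 48 mm across, 65 mm tall. Leave alone.
- reagent: Bystander: amber bottle, 56 mm across, 140 mm tall. Leave alone.
- pen: Bystander: red pen, 130 mm long, lying on the bench. Leave alone.
- tipbox: Bystander: blue box, 80 x 120 x 66 mm. Leave alone.

How it is judged:
By the outcome, as a careful person would: the job done as asked, in the order asked, and still so for the second after the job is handed in, with the robot touching nothing.
Of cap0, cap1, cap2, cap3, cap4, cap5, cap6 only 4 to 7 are there at a start; the rules pass over those that are not, and their reading is None.
At some moment in a run one of cap0, cap1, cap2, cap3, cap4, cap5, cap6 may be knocked a few centimetres aside while the robot is not near it.
It also fails if it takes over 184 s, if anything falls off the work surface, if the arm or the gripper's body presses on something with over 40 N, if the wrist force passes 120 N, or if a joint passes its speed limit or range.

## Working session

There is one attempt and no reset: what is moved stays moved. The work goes in short steps, Python scripts to look and compute and a tool call to move; the robot and the scene stay as the last step left them, time stands still between calls to the robot, and variables do not carry over. Pictures are saved under pics/ and viewed, and the job is handed in when it is done.

Besides the shell and the picture viewer there is one more tool, called after "Request:" by a JSON object that holds its "api" and its "payload", one argument or row to a line. apply_moves: Moves the arm, as the interface text tells. Its arguments: {"type":"object","properties":{"increments":{"type":"array","items":{"type":"array","items":{"type":"number"}}},"squeeze":{"type":"number"}},"required":["increments"]}

```bash
mkdir -p pics; ls
python3 - <<'E'
from bench import *
import cv2
s=get_state(); print(s)
for n in("scene","top"):
    im=get_image(n); cv2.imwrite(f"pics/{n}0.png",im[:,:,::-1]); print(camera_model(n))
E
```

```text
pics
{'time': 0.0, 'qpos': array([-1.32497821e+00,  3.20306647e-01,  1.56567204e+00, -1.46631884e-05,
        1.25739715e+00, -2.00269459e-02]), 'qd': array([-1.62182431e-04,  1.52369782e-03, -7.55184140e-05,  3.88532446e-04,
       -7.11402142e-04, -5.24347959e-04]), 'tau': array([ 1.53284450e-04, -4.15526426e+01, -2.34162301e+01, -1.98624025e-04,
        8.27400014e-03,  2.82747244e-06]), 'ee_pos': array([ 0.15092463, -0.55431422,  0.21157653]), 'orientation': array([ 2.07997525,  0.28000803, -2.08042593]), 'ft_force': array([-0.28498034,  0.85940808, -0.09618062]), 'ft_torque': array([ 0.04377592, -0.04636821, -0.0297882 ]), 'opening': 0.08537966552734962}
{'vertical_fov': 50.73937210688223, 'cx': 319.0921430001271, 'cy': 242.65567644628152, 'xyz': array([ 1.1117903 , -0.37239841,  0.74313503]), 'rotation': array([-2.13535591, -1.19247801,  0.45981508])}
{'vertical_fov': 46.0483891406964, 'cx': 322.97934025971205, 'cy': 240.24538965121516, 'xyz': array([ 0.49645478, -0.02136635,  1.1832931 ]), 'rotation': array([-2.14024619,  2.19723405, -0.10280465])}
```

View pics/scene0.png

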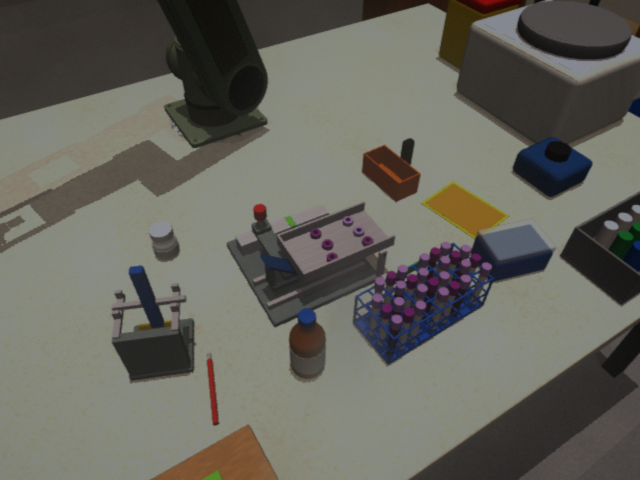

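View pics/top0.png

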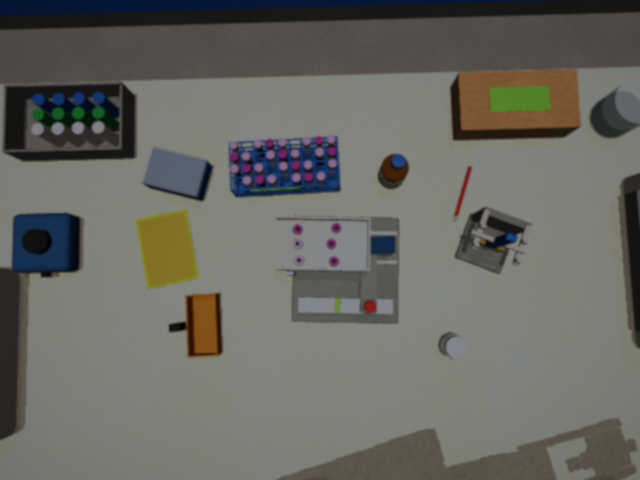

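```bash
cat > h.py <<'E'
from bench import *
import numpy as np, cv2
from scipy.spatial.transform import Rotation as R
from scipy.optimize import least_squares
_c={}
def cam(n):
    if n not in _c:
        m=camera_model(n); f=240/np.tan(np.radians(m["vertical_fov"])/2)
        _c[n]=(f,m["cx"],m["cy"],np.array(m["xyz"]),R.from_rotvec(m["rotation"]).as_matrix())
    return _c[n]
def proj(n,P):
    f,cx,cy,t,M=cam(n); q=(np.atleast_2d(P)-t)@M
    return np.c_[f*q[:,0]/q[:,2]+cx,f*q[:,1]/q[:,2]+cy]
def unp(n,uv,z):
    f,cx,cy,t,M=cam(n); uv=np.atleast_2d(np.array(uv,float))
    d=np.c_[(uv[:,0]-cx)/f,(uv[:,1]-cy)/f,np.ones(len(uv))]@M.T
    return t+d*((z-t[2])/d[:,2])[:,None]
def T(x,y,yaw,P):
    P=np.atleast_2d(np.array(P,float)); c,s=np.cos(yaw),np.sin(yaw)
    return np.c_[x+c*P[:,0]-s*P[:,1],y+s*P[:,0]+c*P[:,1],P[:,2]]
def snap(n,name,box=None,sc=1,pts=None):
    im=get_image(n)[:,:,::-1].copy(); save(im,name,box,sc,pts); return im
def save(im,name,box=None,sc=1,pts=None):
    box=box or (0,0,640,480); x0,y0,x1,y1=box
    o=cv2.resize(im[y0:y1,x0:x1],None,fx=sc,fy=sc,interpolation=cv2.INTER_CUBIC)
    o=cv2.convertScaleAbs(o,alpha=1.6)
    if pts is not None:
        for u,v in pts: cv2.circle(o,(int(round((u-x0+.5)*sc)),int(round((v-y0+.5)*sc))),2,(0,255,0),-1)
    cv2.imwrite("pics/"+name,o)
E
python3 - <<'E'
from h import *
a=cv2.imread("pics/top0.png"); b=cv2.imread("pics/scene0.png")
save(a,"t_stand.png",(260,200,420,340),5)
save(a,"t_hook.png",(430,190,560,290),6)
save(a,"t_cup.png",(130,200,240,370),3.5)
print(unp("top",[[205,325],[167,248],[370,306],[495,240],[276,243]],0))
E
```

```text
[[ 0.44330621  0.23133866  0.        ]
 [ 0.60594942  0.31054582  0.        ]
 [ 0.47360799 -0.11244613  0.        ]
 [ 0.60456155 -0.37974537  0.        ]
 [ 0.61043657  0.08080903  0.        ]]
```

View pics/t_stand.png

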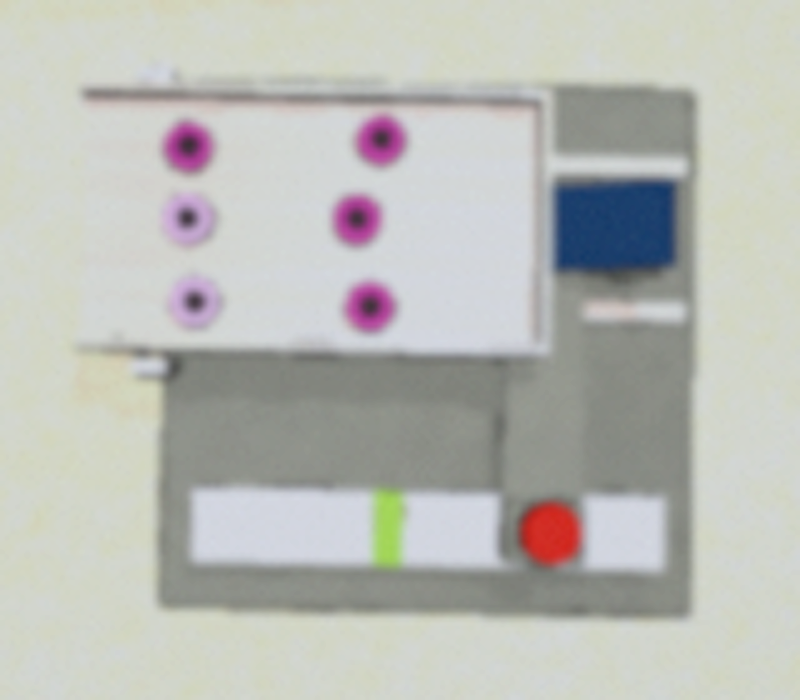

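View pics/t_hook.png

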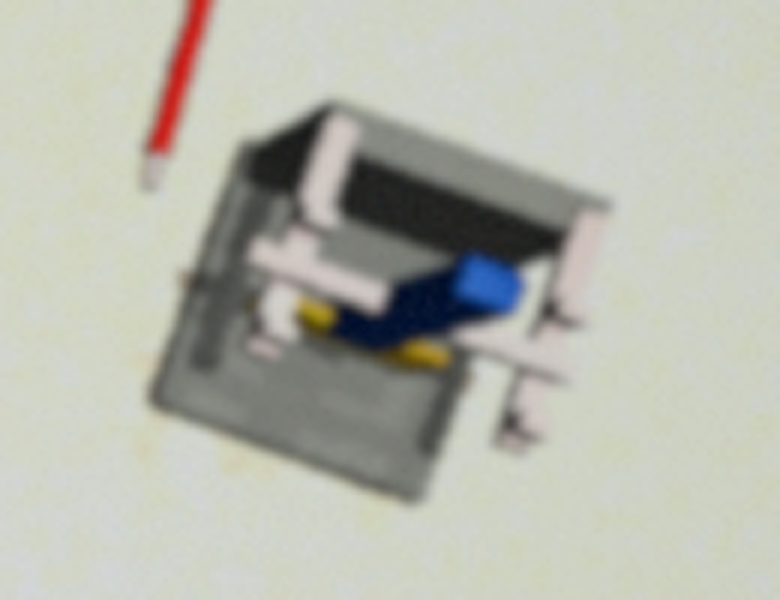

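View pics/t_cup.png

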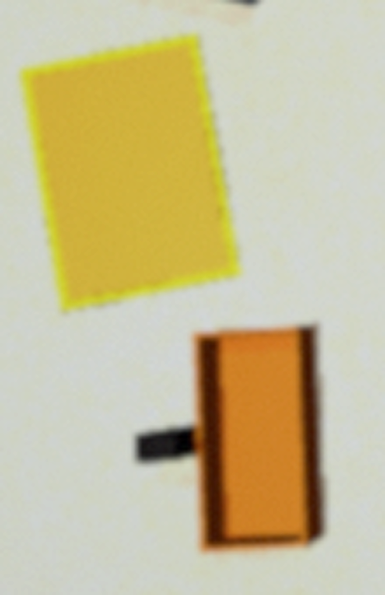

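```bash
cat > fit.py <<'E'
from h import *
def px(U,x0,y0,s): U=np.array(U,float); return np.c_[x0+(U[:,0]+.5)/s-.5,y0+(U[:,1]+.5)/s-.5]
def fit(obj,uv,g):
    r=least_squares(lambda p:(proj("top",T(p[0],p[1],p[2],obj))-uv).ravel(),g,x_scale=[.1,.1,1])
    print(np.round(r.x,4),"res px",np.round(np.abs(r.fun).reshape(-1,2),1).tolist()); return r.x
st=fit([[.052,-.099,.094],[-.052,-.099,.094],[.052,.085,.094],[-.052,.085,.094]],px([[550,92],[550,352],[83,92],[78,350]],260,200,5),[.6,0,0])
print("knob",unp("top",px([[550,533]],260,200,5),.104),"green",unp("top",px([[389,528]],260,200,5),.04))
k=unp("top",px([[550,533]],260,200,5),.104)[0]
c,s=np.cos(st[2]),np.sin(st[2]); d=k[:2]-st[:2]; print("knob in stand",c*d[0]+s*d[1],-s*d[0]+c*d[1])
caps=unp("top",px([[188,147],[188,219],[194,302],[381,140],[358,220],[370,307]],260,200,5),.066+.017)
for q in caps:
    d=q[:2]-st[:2]; print("cap tray",np.round([c*d[0]+s*d[1],-s*d[0]+c*d[1]-.06],4))
cup=fit([[.062,.03,.052],[-.062,.03,.052],[.062,-.03,0],[-.062,-.03,0]],px([[195,337],[203,550],[316,326],[321,540]],130,200,3.5),[.44,.23,0])
pad=fit([[.075,.055,.001],[-.075,.055,.001],[.075,-.055,.001],[-.075,-.055,.001]],px([[23,72],[63,310],[199,36],[240,272]],130,200,3.5),[.6,.3,0])
hk=fit([[0,.054,.123],[0,-.054,.123],[0,0,.199],[-.016,.042,.129],[-.016,-.042,.129]],px([[262,250],[572,372],[492,283],[265,345],[515,440]],430,190,6),[.6,-.38,-.4])
print("dock",T(*st,[[0,.106,0]]))
np.save("poses.npy",np.array([st,cup,pad,hk]))
E
python3 fit.py
python3 - <<'E'
from h import *
st,cup,pad,hk=np.load("poses.npy")
P=[]
P+=list(T(*st,[[.052,-.099,.094],[-.052,-.099,.094],[.052,.085,.094],[-.052,.085,.094],[.048,-.095,.074],[-.048,-.095,.074]]))
P+=list(T(*hk,[[0,.054,.123],[0,-.054,.123],[0,0,.199],[-.016,.042,.129],[-.016,-.042,.129],[0,.03,.031],[0,-.03,.031]]))
P+=list(T(*cup,[[a,b,z] for a in(-.062,.062) for b in(-.03,.03) for z in (0,.052)]))
P+=list(T(*cup,[[a,b,.095] for a in(-.008,.008) for b in(.03,.054)]))
P+=list(T(*pad,[[a,b,.0] for a in(-.075,.075) for b in(-.055,.055)]))
a=cv2.imread("pics/top0.png"); b=cv2.imread("pics/scene0.png")
save(a,"ov_top.png",(130,190,560,370),1.8,proj("top",P))
save(b,"ov_sc.png",(100,120,520,400),1.9,proj("scene",P))
E
```

```text
[ 0.5977 -0.0106 -0.0303] res px [[0.4, 0.7], [0.6, 0.8], [0.7, 1.0], [0.4, 0.8]]
knob [[ 0.47525882 -0.10366968  0.104     ]] green [[ 0.47767682 -0.04390599  0.04      ]]
knob in stand -0.11957980092583329 -0.09672516522077843
cap tray [ 0.0299 -0.0169]
cap tray [ 0.0015 -0.0172]
cap tray [-0.031  -0.0198]
cap tray [ 0.033  -0.0926]
cap tray [ 0.0014 -0.0837]
cap tray [-0.0327 -0.0885]
[0.4452 0.2279 0.0271] res px [[0.2, 1.1], [0.7, 1.0], [0.1, 0.5], [0.8, 0.4]]
[0.6044 0.31   0.1739] res px [[0.8, 1.0], [0.3, 0.8], [0.1, 1.0], [0.9, 1.1]]
[ 0.5863 -0.3475 -0.4018] res px [[2.4, 1.9], [0.1, 2.5], [0.5, 2.8], [1.1, 4.0], [1.8, 3.4]]
dock [[0.6009287  0.09533762 0.        ]]
```

View pics/ov_top.png

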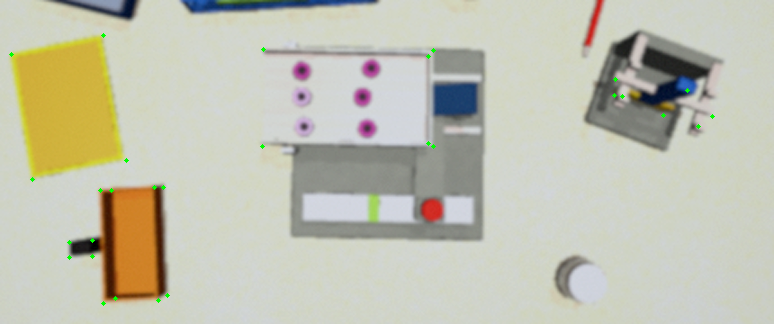

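View pics/ov_sc.png

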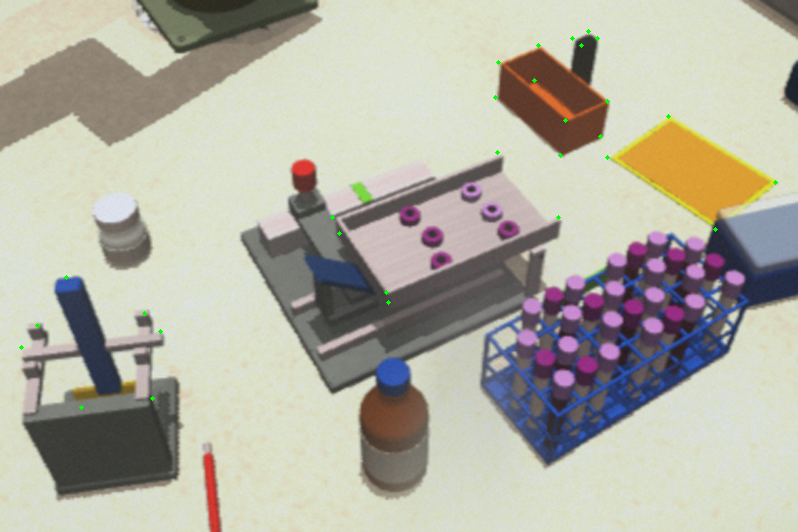

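Run:
```python
from h import *
b=cv2.imread("pics/scene0.png")
save(b,"s_hook.png",(100,250,220,390),5)
save(b,"s_stand.png",(220,180,400,320),4.4)
save(b,"s_cup.png",(350,130,520,250),4.7)
```

```text
(no output)
```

View pics/s_hook.png

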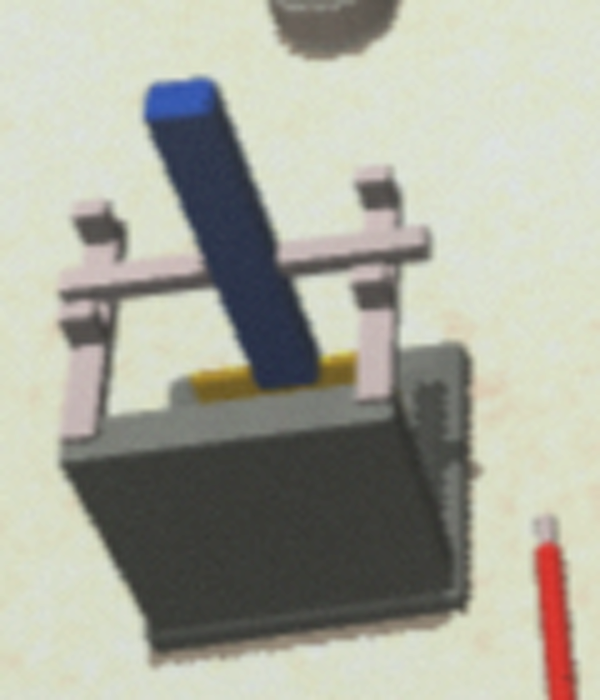

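View pics/s_stand.png

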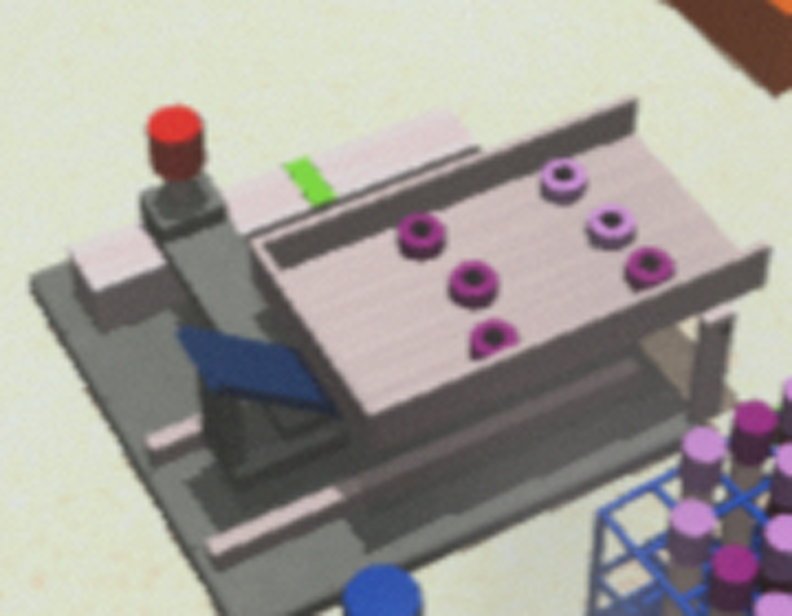

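View pics/s_cup.png

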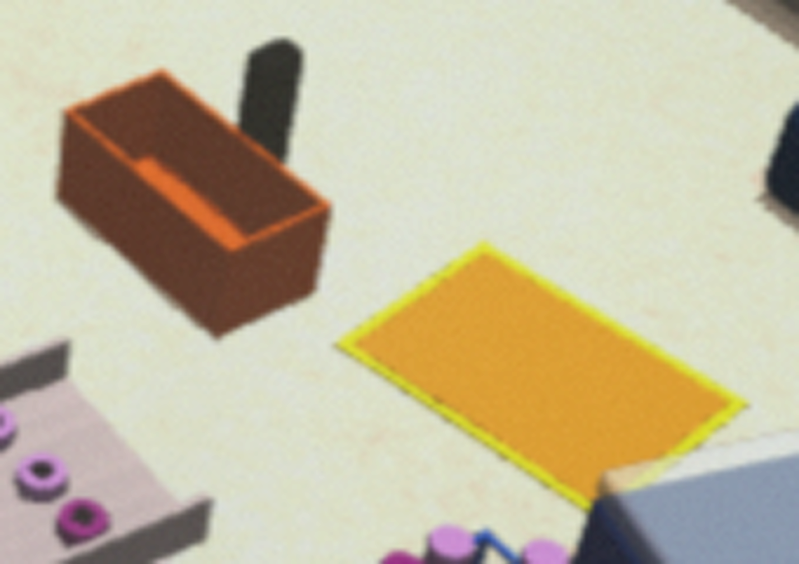

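```bash
cat > fit2.py <<'E'
from h import *
def px(U,x0,y0,s): U=np.array(U,float); return np.c_[x0+(U[:,0]+.5)/s-.5,y0+(U[:,1]+.5)/s-.5]
O=[]
a=lambda i,c,obj,uv:O.append((i,c,np.array(obj,float),uv))
a(0,"top",[[.052,-.099,.094],[-.052,-.099,.094],[.052,.085,.094],[-.052,.085,.094],[-.12,-.0967,.104]],px([[550,92],[550,352],[83,92],[78,350],[550,533]],260,200,5))
a(0,"scene",[[-.052,-.099,.094],[-.050,.085,.094],[.052,-.099,.094],[.052,.085,.094],[-.048,.085,.074],[-.12,-.0967,.104]],px([[252,240],[636,99],[370,416],[770,248],[636,137],[176,124]],220,180,4.4))
a(1,"top",[[.062,.03,.052],[-.062,.03,.052],[.062,-.03,0],[-.062,-.03,0]],px([[195,337],[203,550],[316,326],[321,540]],130,200,3.5))
a(1,"scene",[[-.062,-.03,.052],[-.062,.03,.052],[.062,.03,.052],[.062,-.03,.052],[.062,-.03,0],[.062,.03,0],[-.062,-.03,0]],px([[65,110],[160,70],[330,207],[235,250],[218,337],[315,292],[57,200]],350,130,4.7))
a(2,"top",[[.075,.055,.001],[-.075,.055,.001],[.075,-.055,.001],[-.075,-.055,.001]],px([[23,72],[63,310],[199,36],[240,272]],130,200,3.5))
a(2,"scene",[[-.075,.055,.001],[-.075,-.055,.001],[.075,.055,.001]],px([[485,243],[337,345],[747,405]],350,130,4.7))
a(3,"top",[[0,.054,.123],[0,-.054,.123],[0,0,.199]],px([[262,247],[572,368],[492,283]],430,190,6))
a(3,"scene",[[0,-.054,.123],[0,.054,.123],[0,0,.199]],px([[62,280],[428,234],[181,98]],100,250,5))
def pj(c,P,k):
    f,cx,cy,t,M=cam(c); q=(P-t)@M; x=q[:,:2]/q[:,2:]; r=(x**2).sum(1,keepdims=True); x=x*(1+k*r); return x*f+[cx,cy]
def res(p,full=False):
    k={"top":p[12],"scene":p[13]}; w={"top":p[14:17],"scene":p[17:20]}
    r=[]
    for i,c,o,uv in O:
        q=p[3*i:3*i+3]; P=T(q[0],q[1],q[2],o)
        r.append(pj(c,P,k[c])-uv)
    if full: return r
    return np.concatenate([x.ravel() for x in r])
g=np.r_[np.load("poses.npy").ravel(),0,0,np.zeros(6)]
r=least_squares(res,g,loss="soft_l1")
print(np.round(r.x[:12].reshape(4,3),4),r.x[12:14])
for (i,c,_,_),e in zip(O,res(r.x,True)): print(i,c,np.round(e,1).tolist())
np.save("poses.npy",r.x[:12].reshape(4,3)); np.save("k.npy",r.x[12:14])
E
python3 fit2.py
```

```text
[[ 0.6006 -0.0102 -0.0414]
 [ 0.4474  0.2294  0.033 ]
 [ 0.6066  0.3119  0.1689]
 [ 0.5922 -0.3498 -0.3903]] [-0.04424429 -0.04520945]
0 top [[0.5, -1.6], [0.1, -0.1], [-0.6, -2.9], [-0.9, -1.2], [-1.0, -0.8]]
0 scene [[-1.5, 0.2], [-0.9, -1.1], [-0.6, -0.1], [-0.3, -1.0], [-1.1, -1.4], [0.4, -0.9]]
1 top [[-0.7, -2.3], [-0.6, -0.5], [-0.6, -0.6], [0.5, -1.9]]
1 scene [[-0.7, -0.4], [0.0, -0.6], [0.0, -0.7], [-1.3, 0.1], [-0.5, -0.1], [-0.3, -0.5], [-0.6, -1.3]]
2 top [[-0.5, -2.0], [-0.5, -0.6], [-0.2, -1.8], [0.2, 0.2]]
2 scene [[-0.8, -0.6], [-1.0, -0.8], [-0.8, -0.3]]
3 top [[-1.9, -0.4], [0.0, -0.3], [-0.4, -0.5]]
3 scene [[-0.1, -0.2], [-0.9, 0.0], [-0.6, -0.6]]
```

```bash
cat > fit3.py <<'E'
exec(open("fit2.py").read().split("def pj")[0])
def pj(c,P,p):
    f,cx,cy,t,M=cam(c); M=M@R.from_rotvec(p[1:4]*1e-3).as_matrix(); q=(P-t-p[4:7]*1e-3)@M; x=q[:,:2]/q[:,2:]; r=(x**2).sum(1,keepdims=True); x=x*(1+p[0]*r); return x*f+[cx,cy]
def res(p,full=False):
    cp={"top":p[12:19],"scene":p[19:26]}
    r=[pj(c,T(*p[3*i:3*i+3],o),cp[c])-uv for i,c,o,uv in O]
    if full: return r
    return np.concatenate([x.ravel()/.6 for x in r]+[p[13:16]/4,p[16:19]/1.5,p[20:23]/4,p[23:26]/1.5])
if __name__=="__main__":
    g=np.r_[np.load("poses.npy").ravel(),np.zeros(14)]
    r=least_squares(res,g,loss="soft_l1",x_scale="jac")
    print(np.round(r.x[:12].reshape(4,3),4),np.round(r.x[12:],2))
    for (i,c,_,_),e in zip(O,res(r.x,True)): print(i,c,np.round(e,1).tolist())
    np.save("poses.npy",r.x[:12].reshape(4,3)); np.save("camp.npy",r.x[12:])
E
python3 fit3.py
```

```text
[[ 0.5983 -0.0069 -0.0397]
 [ 0.4433  0.2342  0.0321]
 [ 0.6037  0.3178  0.1734]
 [ 0.5908 -0.3482 -0.3899]] [-0.1  -0.28 -3.55  0.45 -0.14  0.31  0.42 -0.04  3.86  0.53 -2.43  0.14
 -0.31  0.33]
0 top [[0.9, -0.7], [0.6, 0.8], [-0.1, -1.8], [-0.3, -0.1], [-0.5, 0.1]]
0 scene [[-0.6, 0.6], [-0.4, -0.3], [0.3, 0.1], [0.2, -0.4], [-0.6, -0.7], [1.3, -0.3]]
1 top [[-0.2, -0.6], [0.1, 0.7], [-0.3, 1.0], [0.9, -0.6]]
1 scene [[-0.0, 0.2], [0.6, 0.1], [0.4, -0.2], [-0.8, 0.4], [-0.1, 0.2], [0.0, -0.1], [0.0, -0.9]]
2 top [[0.0, -0.5], [0.2, 0.5], [-0.4, -0.5], [0.2, 1.2]]
2 scene [[0.0, 0.2], [0.1, -0.1], [0.0, 0.2]]
3 top [[-1.0, 0.2], [0.2, 0.1], [-0.1, 0.0]]
3 scene [[0.3, 0.2], [-0.6, 0.6], [-0.0, -0.2]]
```

```bash
cat >> h.py <<'E'
def down(phi,tilt=0,tiltax=None):
    """tool x down, jaw axis y at angle phi in world"""
    x=np.array([0,0,-1.]); y=np.array([np.cos(phi),np.sin(phi),0]); z=np.cross(x,y)
    M=np.c_[x,y,z]
    if tilt: M=R.from_rotvec(np.array(tiltax)*tilt).as_matrix()@M
    return M
def go(pos,M=None,s=None):
    s=s or get_state(); M0=R.from_rotvec(s["orientation"]).as_matrix(); p=np.array(s["ee_pos"])
    if M is None: M=M0
    best=None
    for half in (0,1):
        M2=M@np.diag([1,-1,-1.]) if half else M
        rv=R.from_matrix(M0.T@M2).as_rotvec()
        if best is None or np.linalg.norm(rv)<np.linalg.norm(best): best=rv
    d=M0.T@(np.array(pos)-p)*100
    print("row rot",np.round(best,3).tolist(),"cm",np.round(d,2).tolist(),"| dist %.1f cm, %.3f rad"%(np.linalg.norm(d),np.linalg.norm(best)))
def st():
    s=get_state(); M0=R.from_rotvec(s["orientation"]).as_matrix()
    print("t %.2f"%s["time"],"p",np.round(s["ee_pos"],4),"F",np.round(s["ft_force"],1),"open %.4f"%s["opening"],"q",np.round(s["qpos"],2)); print(np.round(M0,3).tolist())
E
python3 - <<'E'
from h import *
st(); go([.442,.276,.19],down(.032))
go([.442,.276,.19],down(.032+np.pi/2))
E
```

```text
t 0.10 p [ 0.1509 -0.5544  0.2117] F [-0.4  0.2 -0.7] open 0.0859 q [-1.32  0.32  1.57 -0.    1.26 -0.02]
[[-0.0, 0.263, -0.965], [0.002, -0.965, -0.263], [-1.0, -0.002, -0.0]]
row rot [-1.337, -0.001, 0.001] cm [2.28, -72.47, -49.9] | dist 88.0 cm, 1.337 rad
row rot [0.234, 0.0, 0.002] cm [2.28, -72.47, -49.9] | dist 88.0 cm, 0.234 rad
```

Run:
```python
from h import *
go([.36,-.1,.25],down(-.7));
```

```text
row rot [-0.605, -0.001, 0.002] cm [-3.77, -38.36, -32.11] | dist 50.2 cm, 0.605 rad
```

Request:
{"api": "apply_moves", "payload": {
  "increments": [
    [-0.6,0,0,-3.8,-38.4,-32.1,-1],
    [-0.6,0,0,-3.8,-38.4,-32.1,-1],
    [-0.6,0,0,-3.8,-38.4,-32.1,-1],
    [-0.6,0,0,-3.8,-38.4,-32.1,-1],
    [-0.6,0,0,-3.8,-38.4,-32.1,-1]
  ]
}}

```text
time: 0.6
ee_pos: [0.2552, -0.3262, 0.2311]
orientation: [1.707, 0.792, -1.706]
ft_force: [1.1, 0.4, -0.1]
opening: 0.0851
```

Run:
```python
from h import *
st();go([.442,.276,.19],down(.032))
```

```text
t 0.60 p [ 0.2552 -0.3262  0.2311] F [ 1.1  0.4 -0.1] open 0.0851 q [-0.94  0.05  1.86  0.    1.23 -0.23]
[[-0.0, 0.763, -0.647], [0.002, -0.647, -0.763], [-1.0, -0.002, -0.001]]
row rot [-0.735, -0.002, 0.001] cm [4.23, -24.7, -58.0] | dist 63.2 cm, 0.735 rad
```

Request:
{"api": "apply_moves", "payload": {
  "increments": [
    [-0.37,0,0,2,-12,-29,-1],
    [-0.73,0,0,4.2,-24.7,-58,-1],
    [-0.73,0,0,4.2,-24.7,-58,-1],
    [-0.73,0,0,4.2,-24.7,-58,-1],
    [-0.73,0,0,4.2,-24.7,-58,-1]
  ]
}}

```text
time: 1.1
ee_pos: [0.3289, -0.0881, 0.2151]
orientation: [1.187, 1.225, -1.185]
ft_force: [0.4, -1.2, 0.5]
opening: 0.0851
```

Run:
```python
from h import *
st();go([.442,.276,.19],down(.032))
```

```text
t 1.10 p [ 0.3289 -0.0881  0.2151] F [ 0.4 -1.2  0.5] open 0.0851 q [-0.3  -0.06  2.02  0.    1.19 -0.33]
[[0.0, 1.0, 0.032], [0.002, 0.032, -0.999], [-1.0, 0.0, -0.002]]
row rot [-0.0, -0.002, -0.0] cm [2.58, 12.46, -36.03] | dist 38.2 cm, 0.002 rad
```

Request:
{"api": "apply_moves", "payload": {
  "increments": [
    [0,0,0,2.6,12.5,-36,-1],
    [0,0,0,2.6,12.5,-36,-1],
    [0,0,0,2.6,12.5,-36,-1],
    [0,0,0,2.6,12.5,-36,-1],
    [0,0,0,2.6,12.5,-36,-1]
  ]
}}

```text
time: 1.6
ee_pos: [0.4028, 0.1504, 0.1984]
orientation: [1.187, 1.225, -1.184]
ft_force: [1.3, -1.2, -0.1]
opening: 0.0852
```

Request:
{"api": "apply_moves", "payload": {
  "increments": [
    [0,0,0,0.8,4.2,-12,-1],
    [0,0,0,0.8,4.2,-12,-1],
    [0,0,0,0.8,4.2,-12,-1],
    [0,0,0,0.8,4.2,-12,-1]
  ]
}}

```text
time: 2.0
ee_pos: [0.4415, 0.2751, 0.1895]
orientation: [1.184, 1.228, -1.182]
ft_force: [-1.4, -0.9, -1.0]
opening: 0.0857
```

Run:
```python
from h import *
st();go([.442,.276,.14],down(.032))
snap("top","a1.png",(130,230,290,370),5)
snap("scene","a2.png",(310,60,470,220),4)
```

```text
t 2.00 p [0.4415 0.2751 0.1895] F [-1.4 -0.9 -1. ] open 0.0857 q [0.53 0.25 1.73 0.   1.17 0.5 ]
[[-0.0, 0.999, 0.036], [0.002, 0.036, -0.999], [-1.0, -0.0, -0.002]]
row rot [0.004, -0.002, 0.0] cm [4.95, 0.06, -0.08] | dist 4.9 cm, 0.005 rad
```

View pics/a1.png

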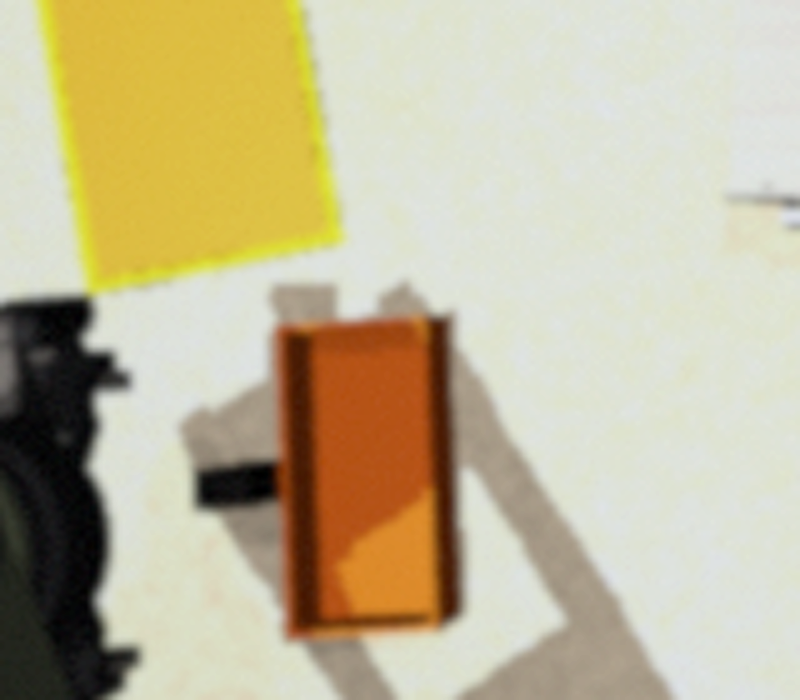

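View pics/a2.png

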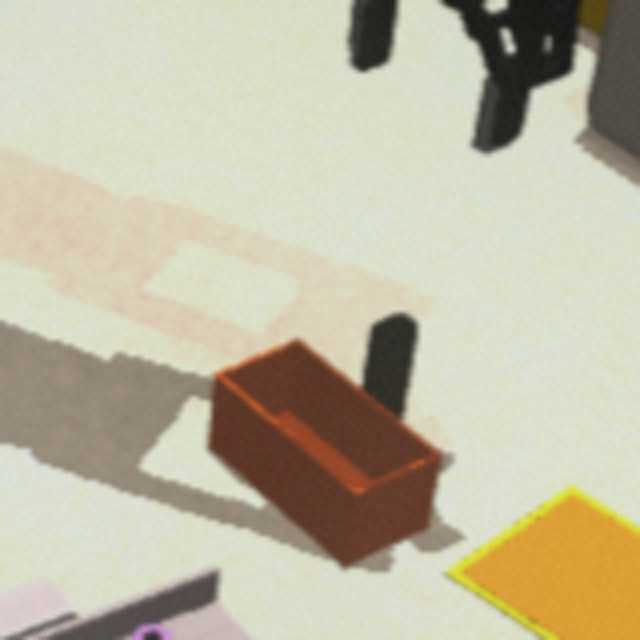

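```bash
cat >> h.py <<'E'
try: CP=dict(top=np.load("camp.npy")[:7],scene=np.load("camp.npy")[7:])
except Exception: CP=None
def pj(c,P,p=None):
    p=CP[c] if p is None else p
    f,cx,cy,t,M=cam(c); M=M@R.from_rotvec(p[1:4]*1e-3).as_matrix(); q=(np.atleast_2d(P)-t-p[4:7]*1e-3)@M; x=q[:,:2]/q[:,2:]; r=(x**2).sum(1,keepdims=True); x=x*(1+p[0]*r); return x*f+[cx,cy]
E
python3 - <<'E'
from h import *
s=get_state();M=R.from_rotvec(s["orientation"]).as_matrix();p=s["ee_pos"]
for tip in (.017,.004):
  P=[p+M@[tip,y,z] for y in (-.0425,-.057,.0425,.057) for z in (-.011,.011)]
  for c,bx,sc in(("scene",(310,60),4),("top",(130,230),5)):
    for nm,q in (("raw",proj(c,P)),("cor",pj(c,P)),("k",pj(c,P,np.r_[-.1,np.zeros(6)]))):
      print(tip,c,nm,np.round((q-bx)*sc).astype(int).tolist())
E
```

```text
0.017 scene raw [[370, 144], [337, 156], [352, 132], [320, 144], [479, 220], [446, 234], [499, 234], [466, 248]]
0.017 scene cor [[368, 156], [336, 168], [351, 144], [319, 156], [477, 232], [444, 245], [496, 246], [464, 259]]
0.017 scene k [[366, 151], [334, 162], [348, 138], [317, 150], [474, 226], [442, 239], [494, 239], [461, 253]]
0.017 top raw [[130, 635], [192, 631], [131, 677], [194, 673], [123, 393], [184, 389], [122, 352], [183, 348]]
0.017 top cor [[153, 626], [213, 623], [154, 667], [215, 664], [143, 388], [203, 385], [142, 348], [202, 345]]
0.017 top k [[141, 627], [201, 624], [143, 668], [203, 665], [131, 389], [192, 386], [130, 349], [190, 346]]
0.004 scene raw [[373, 122], [340, 134], [355, 110], [322, 122], [483, 198], [450, 211], [503, 211], [470, 225]]
0.004 scene cor [[371, 135], [339, 146], [354, 122], [321, 134], [481, 210], [448, 223], [501, 224], [468, 237]]
0.004 scene k [[369, 129], [337, 141], [351, 117], [319, 128], [478, 204], [446, 217], [498, 217], [465, 230]]
0.004 top raw [[119, 639], [182, 635], [120, 681], [183, 677], [112, 393], [174, 390], [110, 352], [173, 348]]
0.004 top cor [[142, 630], [203, 627], [144, 671], [205, 668], [132, 389], [193, 386], [131, 348], [192, 345]]
0.004 top k [[130, 631], [191, 628], [132, 672], [193, 669], [121, 390], [181, 387], [119, 349], [180, 346]]
```

Run:
```python
from h import *
snap("top","a3.png",(40,200,240,380),4)
snap("scene","a4.png",(330,0,530,150),4)
st()
```

```text
t 2.20 p [0.4403 0.2707 0.1905] F [-1.2  0.4 -1.1] open 0.0856 q [0.53 0.24 1.73 0.   1.17 0.5 ]
[[-0.001, 0.999, 0.032], [0.001, 0.032, -0.999], [-1.0, -0.001, -0.001]]
```

View pics/a3.png

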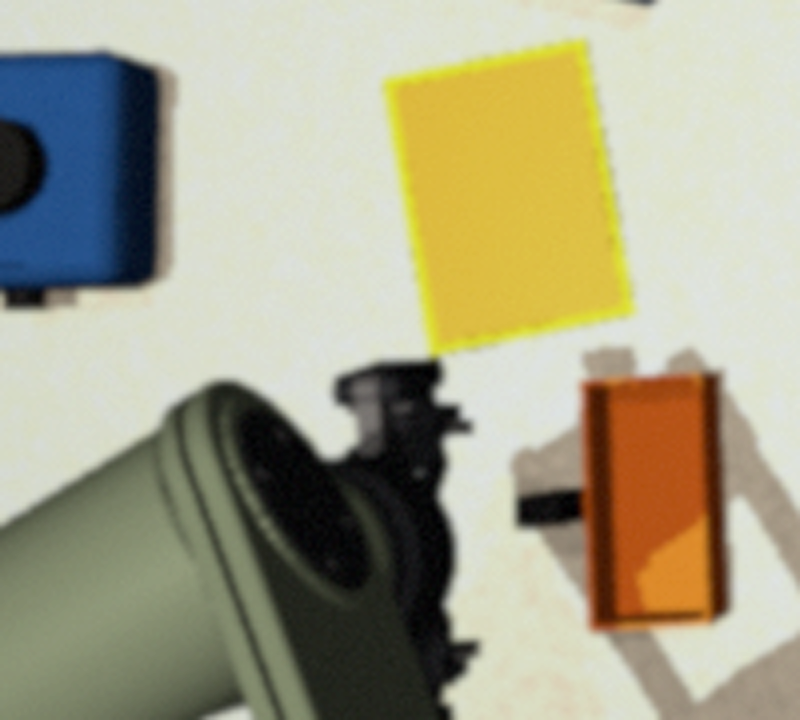

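View pics/a4.png

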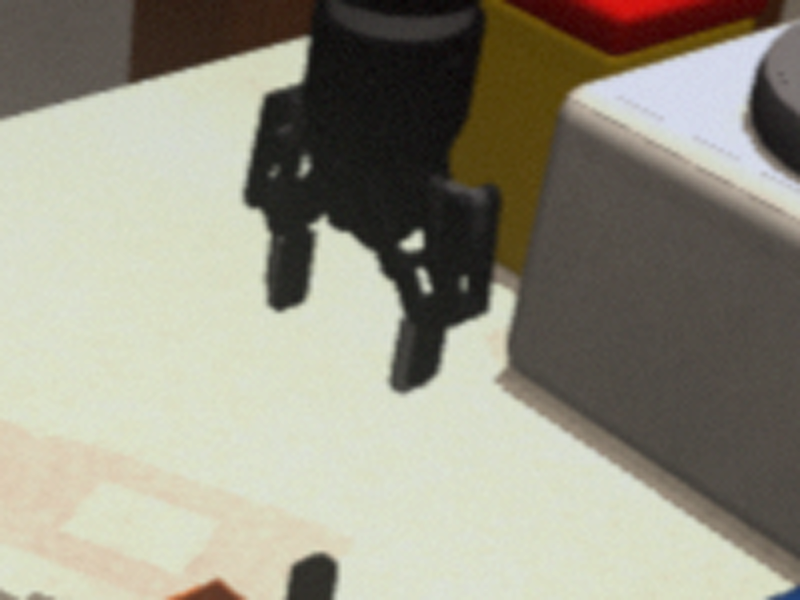

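```bash
cat >> h.py <<'E'
def tri(uvt,uvs,cor=True):
    fn=pj if cor else proj
    r=least_squares(lambda P:np.r_[fn("top",P)[0]-uvt,fn("scene",P)[0]-uvs],[.5,.1,.1]); return r.x,np.abs(r.fun).max()
E
python3 - <<'E'
from h import *
for c in(0,1): 
  print(tri([152.5,333.7],[417.2,86],c))
  print(tri([152,305],[401.5,75.6],c),tri([153.5,362.5],[433,96.4],c))
  print("handle top centre", tri([177.5,327],[407.5,143],c))
E
```

```text
(array([0.44160729, 0.27409114, 0.22000175]), np.float64(0.7735037000338139))
(array([0.47535744, 0.24017194, 0.27037016]), np.float64(16.271079725012896)) (array([0.40357932, 0.31108578, 0.16291586]), np.float64(18.354405042170583))
handle top centre (array([0.44610369, 0.26715014, 0.08825905]), np.float64(1.2416342387879808))
(array([0.43892124, 0.27913665, 0.22473737]), np.float64(0.16732125668312392))
(array([0.47354588, 0.24393299, 0.27597157]), np.float64(17.097828009337945)) (array([0.39958987, 0.31800366, 0.16637205]), np.float64(17.259143715759024))
handle top centre (array([0.44352662, 0.27202267, 0.09180775]), np.float64(0.30769322678884237))
```

Request:
{"api": "apply_moves", "payload": {
  "increments": [
    [0,0,0,4,0.2,-0.3,-1],
    [0,0,0,8,0.2,-0.3,-1],
    [0,0,0,8,0.2,-0.3,-1],
    [0,0,0,8,0.2,-0.3,-1]
  ]
}}

```text
time: 2.6
ee_pos: [0.4422, 0.2729, 0.1112]
orientation: [1.187, 1.225, -1.187]
ft_force: [0.7, -0.1, 0.4]
opening: 0.0858
```

Run:
```python
from h import *
snap("top","a5.png",(110,260,270,380),5)
snap("scene","a6.png",(350,50,510,200),5)
st()
```

```text
t 2.70 p [0.4436 0.274  0.1127] F [-0.  -0.2  1. ] open 0.0854 q [0.53 0.32 1.84 0.   0.98 0.5 ]
[[0.003, 1.0, 0.031], [0.003, 0.031, -1.0], [-1.0, 0.003, -0.003]]
```

View pics/a5.png

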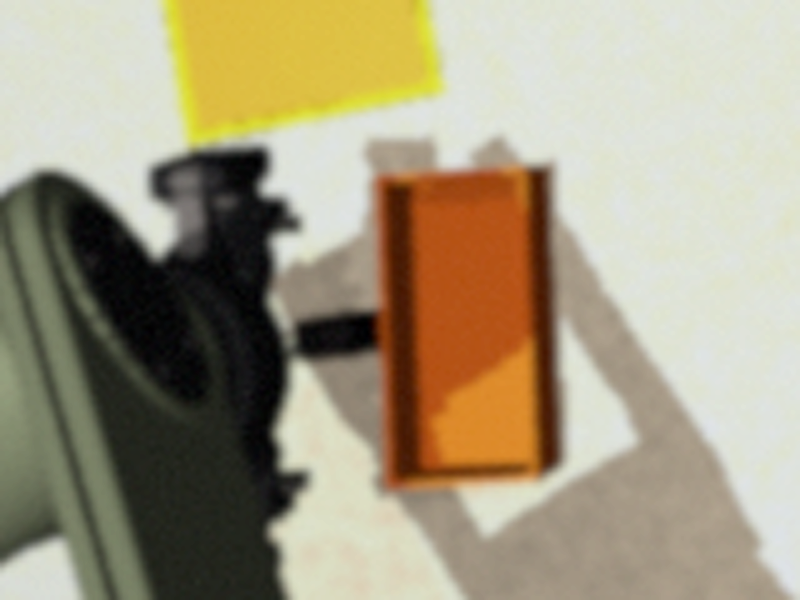

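View pics/a6.png

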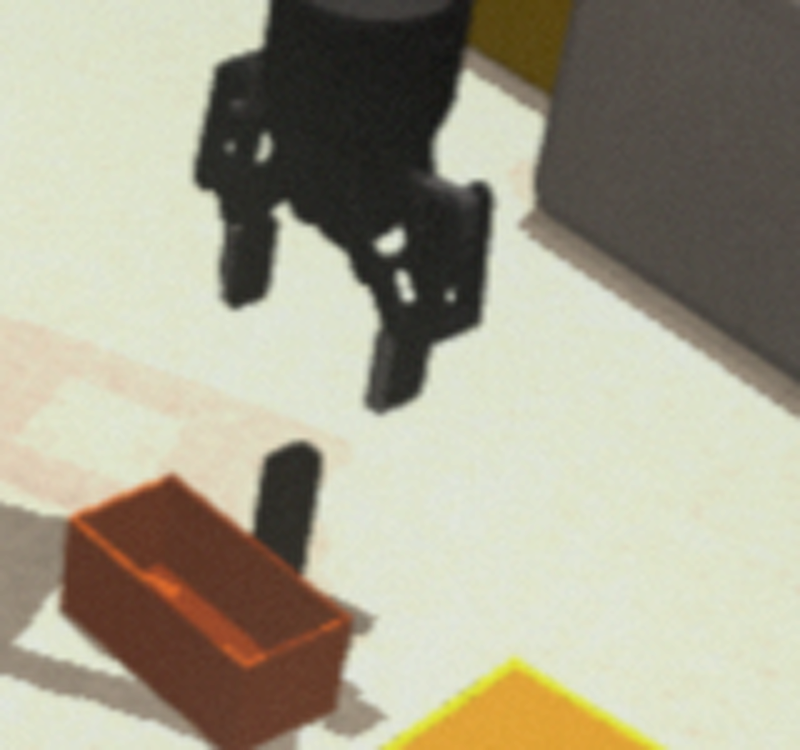

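Run:
```python
from h import *
print(tri([164.3,330.5],[412.2,121],1)); print(tri([167,330.5],[412.2,121],1))
```

```text
(array([0.43907611, 0.28217608, 0.14198207]), np.float64(0.5934074691775777))
(array([0.44014226, 0.27804334, 0.14378784]), np.float64(0.4937109373582871))
```

Request:
{"api": "apply_moves", "payload": {
  "increments": [
    [0,0,0,0,0,0,1],
    [0,0,0,0,0,0,1],
    [0,0,0,0,0,0,1],
    [0,0,0,0,0,0,1],
    [0,0,0,0,0,0,1]
  ],
  "squeeze": 20
}}

```text
time: 3.2
ee_pos: [0.4435, 0.2741, 0.1128]
orientation: [1.19, 1.224, -1.183]
ft_force: [-0.5, 0.4, 0.1]
opening: 0.0124
```

Run:
```python
from h import *
snap("top","a7.png",(110,260,270,380),5)
snap("scene","a8.png",(350,50,510,200),5)
st()
```

```text
t 3.30 p [0.4435 0.2741 0.1127] F [-0.4  0.1 -0.8] open -0.0000 q [0.53 0.32 1.84 0.   0.98 0.5 ]
[[0.003, 1.0, 0.031], [0.003, 0.031, -1.0], [-1.0, 0.003, -0.003]]
```

View pics/a7.png

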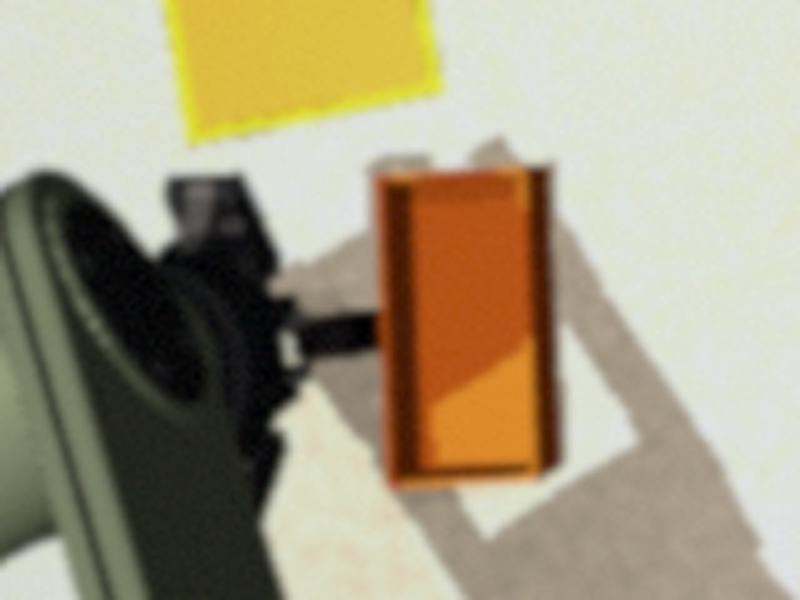

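View pics/a8.png

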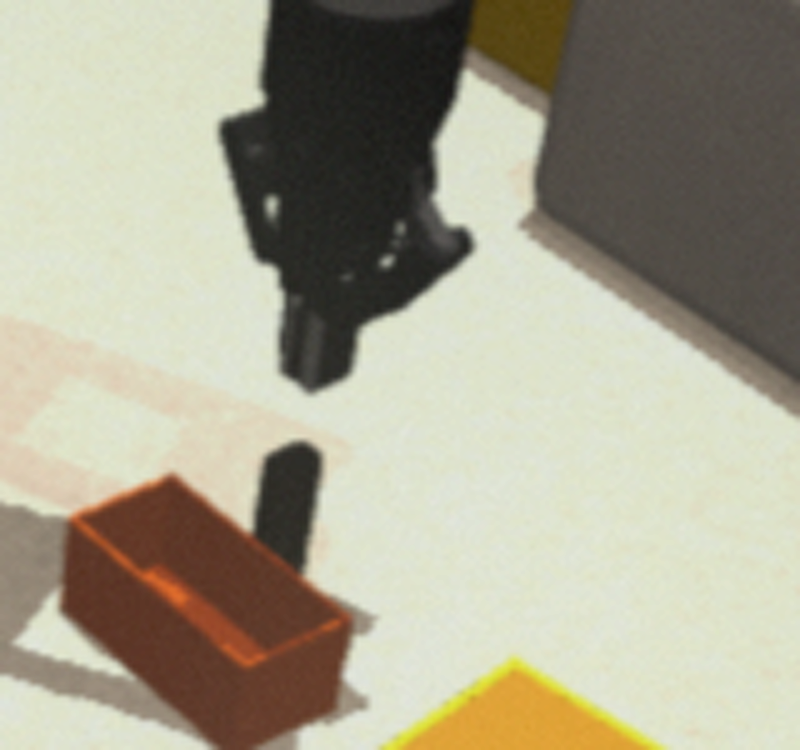

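Request:
{"api": "apply_moves", "payload": {
  "increments": [
    [0,0,0,0,0,-0.4,-1],
    [0,0,0,0,0,-0.4,-1],
    [0,0,0,0,0,-0.4,-1],
    [0,0,0,1.5,0,-0.4,-1],
    [0,0,0,3,0,-0.4,-1]
  ]
}}

```text
time: 3.8
ee_pos: [0.4438, 0.2784, 0.0827]
orientation: [1.191, 1.223, -1.182]
ft_force: [-0.3, -1.4, 0.5]
opening: 0.0724
```

Run:
```python
from h import *
snap("scene","a9.png",(350,50,510,200),5)
st()
```

```text
t 3.85 p [0.4421 0.2773 0.0801] F [-0.8  0.5 -1.4] open 0.0793 q [0.54 0.36 1.87 0.   0.91 0.51]
[[-0.001, 1.0, 0.031], [0.001, 0.031, -1.0], [-1.0, -0.001, -0.001]]
```

View pics/a9.png

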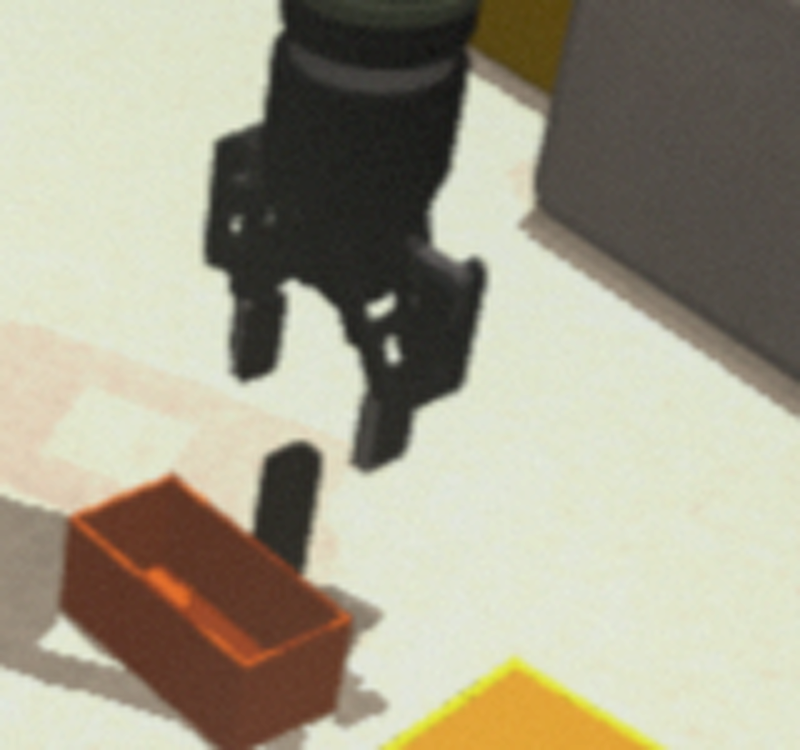

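Request:
{"api": "apply_moves", "payload": {
  "increments": [
    [0,0,0,2,0.1,0.1,-1],
    [0,0,0,3.8,0.1,0.1,-1],
    [0,0,0,3.8,0.1,0.1,-1]
  ]
}}

```text
time: 4.15
ee_pos: [0.4416, 0.2754, 0.0403]
orientation: [1.182, 1.226, -1.191]
ft_force: [-0.3, 1.0, -0.3]
opening: 0.0852
```

Run:
```python
from h import *
snap("scene","a10.png",(350,50,510,200),5)
snap("top","a11.png",(110,260,270,380),5)
st()
```

```text
t 4.25 p [0.4433 0.2765 0.0424] F [ 1.3 -0.1 -0.6] open 0.0852 q [0.54 0.41 1.91 0.   0.82 0.5 ]
[[-0.001, 1.0, 0.031], [0.001, 0.031, -1.0], [-1.0, -0.001, -0.001]]
```

View pics/a10.png

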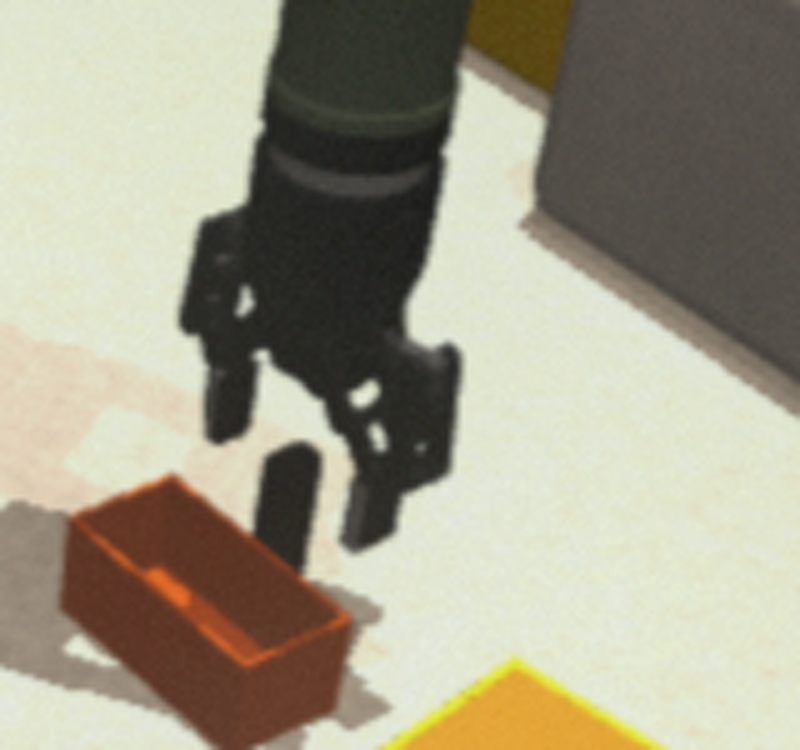

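View pics/a11.png

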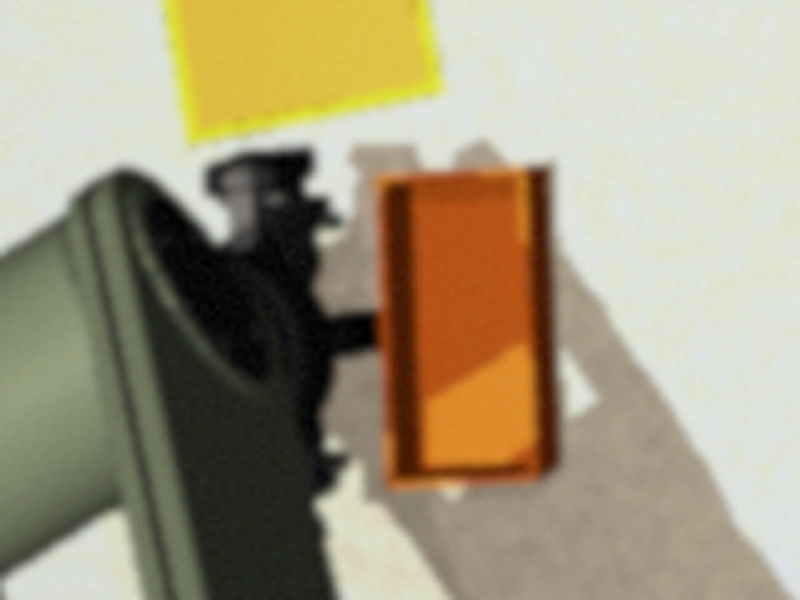

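Request:
{"api": "apply_moves", "payload": {
  "increments": [
    [0,0,0,0.5,0,0.3,-1],
    [0,0,0,0.5,0,0.3,1],
    [0,0,0,0.5,0,0.3,1],
    [0,0,0,0.5,0,0.3,1],
    [0,0,0,0.5,0,0.3,1]
  ],
  "squeeze": 40
}}

```text
time: 4.75
ee_pos: [0.4435, 0.2736, 0.0377]
orientation: [1.187, 1.225, -1.186]
ft_force: [-0.0, -1.0, -0.3]
opening: 0.0283
```

Request:
{"api": "apply_moves", "payload": {
  "increments": [
    [0,0,0,0,0,0,1],
    [0,0,0,0,0,0,1],
    [0,0,0,0,0,0,1]
  ]
}}

```text
time: 5.05
ee_pos: [0.4437, 0.2737, 0.0378]
orientation: [1.187, 1.225, -1.186]
ft_force: [-0.6, 0.0, -0.2]
opening: 0.0158
```

Run:
```python
from h import *
snap("scene","a12.png",(350,50,510,200),5)
snap("top","a13.png",(110,260,270,380),5)
st()
```

```text
t 5.15 p [0.4437 0.2737 0.0378] F [-0.6  0.5  0.5] open 0.0155 q [0.53 0.41 1.92 0.   0.8  0.5 ]
[[0.0, 1.0, 0.031], [0.001, 0.031, -1.0], [-1.0, 0.0, -0.001]]
```

View pics/a12.png

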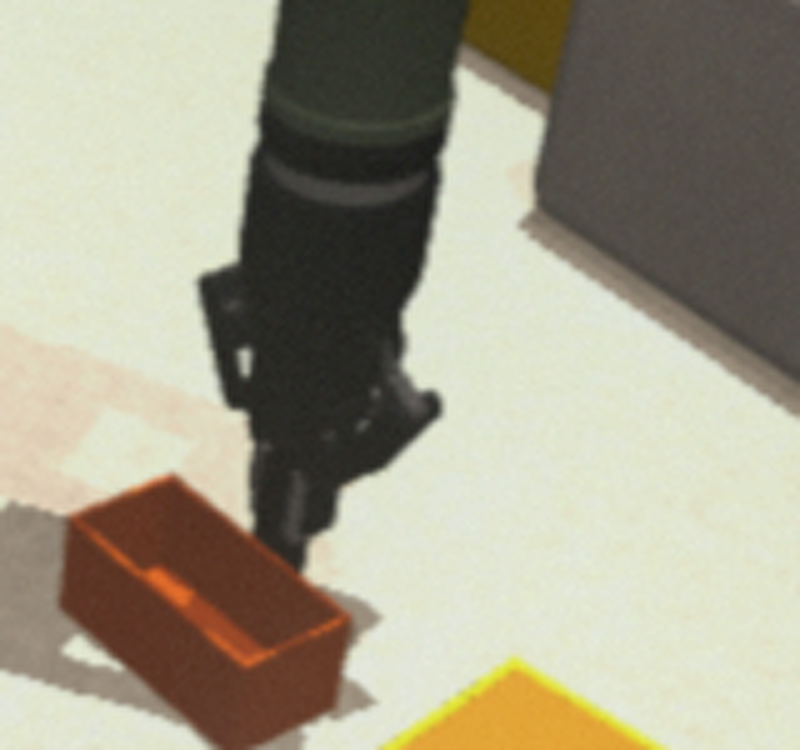

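Request:
{"api": "apply_moves", "payload": {
  "increments": [
    [0,0,0,-1,0,0,1],
    [0.02,0,0,-1,4,0.1,1],
    [0.04,0,0,-1,8,0.2,1],
    [0.07,0,0,-1,12,0.4,1],
    [0.07,0,0,-1,16.2,0.5,1]
  ]
}}

```text
time: 5.65
ee_pos: [0.6069, 0.2735, 0.0484]
orientation: [1.239, 1.191, -1.238]
ft_force: [0.6, 0.3, -2.0]
opening: 0.0156
```

Run:
```python
from h import *
snap("scene","a14.png",None,1)
snap("top","a15.png",(110,180,310,380),4)
st()
```

```text
t 5.75 p [0.6114 0.2737 0.0482] F [-1.1  0.2 -0.9] open 0.0157 q [0.4  0.59 1.55 0.   0.99 0.44]
[[0.006, 0.999, -0.041], [0.003, -0.041, -0.999], [-1.0, 0.006, -0.003]]
```

View pics/a14.png

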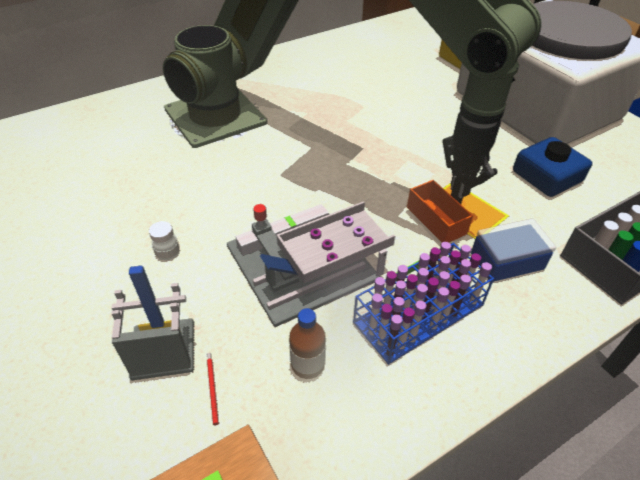

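View pics/a15.png

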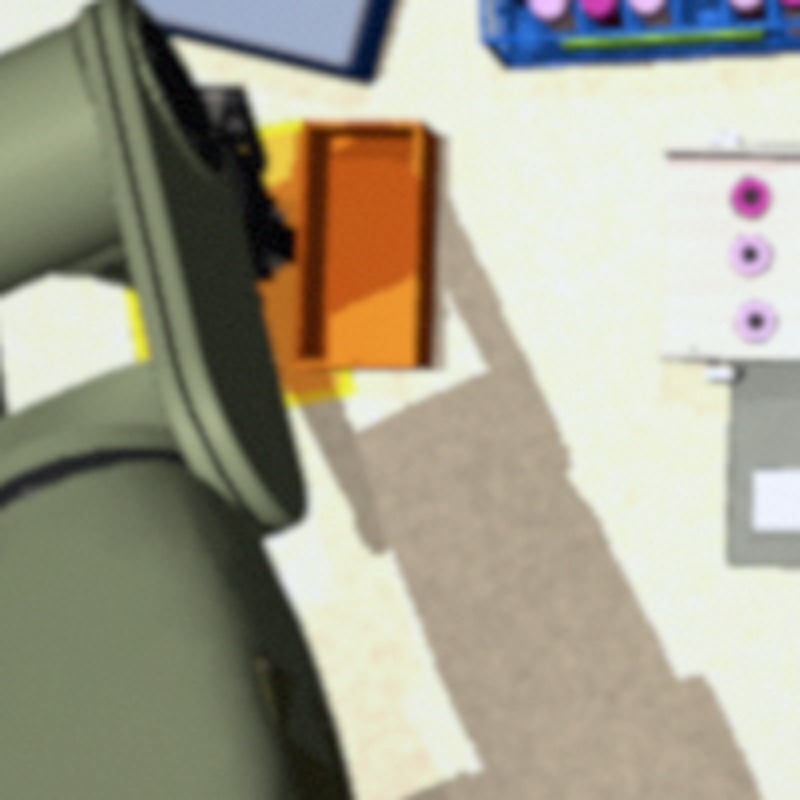

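Request:
{"api": "apply_moves", "payload": {
  "increments": [
    [0,0,0,0.6,-0.3,1,1],
    [0,0,0,0.6,-0.2,4,1],
    [0,0,0,0.6,-0.1,7,1],
    [0,0,0,0.6,-0.1,9.5,1],
    [0,0,0,0.6,-0.1,11,1]
  ]
}}

```text
time: 6.25
ee_pos: [0.6038, 0.1616, 0.0417]
orientation: [1.243, 1.188, -1.236]
ft_force: [-0.5, -0.2, -1.9]
opening: 0.0155
```

Run:
```python
from h import *
st(); go([.605,.1395,.0385],down(-.041))
```

```text
t 6.25 p [0.6038 0.1616 0.0417] F [-0.5 -0.2 -1.9] open 0.0155 q [0.24 0.54 1.67 0.   0.93 0.28]
[[0.003, 0.999, -0.042], [0.002, -0.042, -0.999], [-1.0, 0.003, -0.002]]
row rot [-0.001, -0.002, -0.003] cm [0.32, 0.21, 2.21] | dist 2.2 cm, 0.004 rad
```

Request:
{"api": "apply_moves", "payload": {
  "increments": [
    [0,0,0,0.0,0.1,1.2,1],
    [0,0,0,0.1,0.1,2.2,1],
    [0,0,0,0.3,0.1,2.2,1],
    [0,0,0,0.35,0.1,2.2,1]
  ]
}}

```text
time: 6.65
ee_pos: [0.6038, 0.1399, 0.0379]
orientation: [1.242, 1.188, -1.237]
ft_force: [0.3, -1.6, 0.8]
opening: 0.0155
```

Run:
```python
from h import *
snap("scene","a16.png",(230,130,530,330),2.6)
snap("top","a17.png",(200,180,360,320),5)
st()
```

```text
t 6.75 p [0.6039 0.1402 0.038 ] F [-0.5 -0.1  0.2] open 0.0156 q [0.21 0.54 1.69 0.   0.91 0.25]
[[0.003, 0.999, -0.041], [0.002, -0.041, -0.999], [-1.0, 0.003, -0.002]]
```

View pics/a16.png

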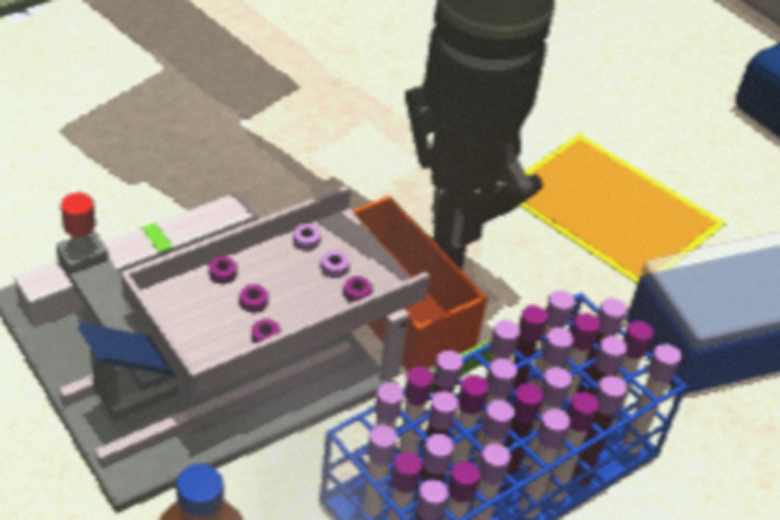

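View pics/a17.png

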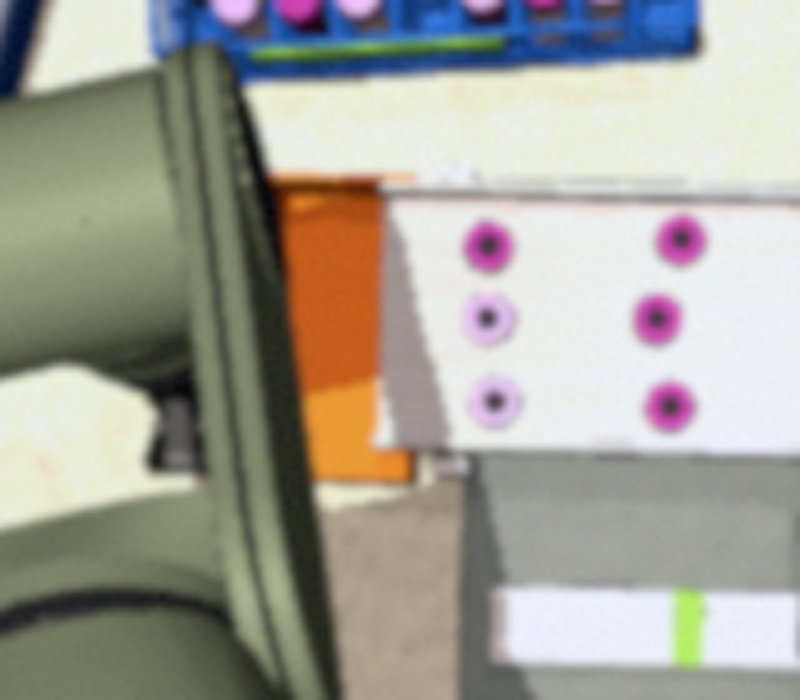

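```bash
cat >> h.py <<'E'
def unc(c,uv,z):
    r=least_squares(lambda q:pj(c,[q[0],q[1],z])[0]-uv,[.5,0]); return r.x
def tostand(xy):
    s=np.load("poses.npy")[0]; c,sn=np.cos(s[2]),np.sin(s[2]); d=np.array(xy)-s[:2]; return np.round([c*d[0]+sn*d[1],-sn*d[0]+c*d[1]],4)
E
python3 - <<'E'
from h import *
print("cup -x-y rim corner",tostand(unc("top",[282.4,276],.052)),"expect -62,77")
print("mouth wall top -x",tostand(unc("top",[275.5,289.7],.094)),tostand(unc("top",[276,218.4],.094)))
E
```

```text
cup -x-y rim corner [-0.0629  0.0737] expect -62,77
mouth wall top -x [-0.0909  0.0831] [0.0476 0.0851]
```

Request:
{"api": "apply_moves", "payload": {
  "increments": [
    [0,0,0,0,0,0,0],
    [0,0,0,0,0,0,0],
    [0,0,0,0,0,0,0],
    [0,0,0,-4,0,0,0],
    [0,0,0,-9,0,0,0]
  ]
}}

```text
time: 7.25
ee_pos: [0.6018, 0.1399, 0.1266]
orientation: [1.238, 1.192, -1.241]
ft_force: [0.9, 0.8, 0.5]
opening: 0.0429
```

Run:
```python
from h import *
st()
k=T(*np.load("poses.npy")[0],[[-.12,-.0967,.092]])[0]; print(k)
go([.52,.05,.23],down(-.9)); go([k[0],k[1],.12],down(-1.61))
```

```text
t 7.25 p [0.6018 0.1399 0.1266] F [0.9 0.8 0.5] open 0.0429 q [0.21 0.45 1.59 0.   1.11 0.25]
[[-0.003, 0.999, -0.041], [0.0, -0.041, -0.999], [-1.0, -0.003, -0.0]]
[ 0.47456647 -0.09877762  0.092     ]
row rot [0.859, 0.001, 0.003] cm [-10.32, -7.84, 9.31] | dist 16.0 cm, 0.859 rad
row rot [1.569, 0.002, 0.003] cm [0.68, -11.74, 24.37] | dist 27.1 cm, 1.569 rad
```

Request:
{"api": "apply_moves", "payload": {
  "increments": [
    [0.15,0,0,-3,-4,0,0],
    [0.3,0,0,-4,-8,2,0],
    [0.45,0,0,-4,-11.7,6,0],
    [0.6,0,0,-4,-11.7,10,0],
    [0.75,0,0,-4,-11.7,14,0]
  ]
}}

```text
time: 7.75
ee_pos: [0.478, 0.0039, 0.1676]
orientation: [1.765, 0.723, -1.768]
ft_force: [0.6, -0.3, 0.1]
opening: 0.0427
```

Run:
```python
from h import *
st()
k=T(*np.load("poses.npy")[0],[[-.12,-.0967,.092]])[0]
go([k[0],k[1],.13],down(-1.61))
```

```text
t 7.75 p [0.478  0.0039 0.1676] F [ 0.6 -0.3  0.1] open 0.0427 q [-0.02  0.2   1.85  0.    1.09  0.78]
[[-0.002, 0.7, -0.714], [0.0, -0.714, -0.7], [-1.0, -0.001, 0.001]]
row rot [0.815, 0.002, 0.001] cm [3.76, 7.1, 7.43] | dist 10.9 cm, 0.815 rad
```

Request:
{"api": "apply_moves", "payload": {
  "increments": [
    [0.15,0,0,0,3,3,0],
    [0.3,0,0,0,5,5.4,0],
    [0.45,0,0,1,7.1,7.4,0],
    [0.6,0,0,2.5,7.1,7.4,0],
    [0.75,0,0,3.5,7.1,7.4,0]
  ]
}}

```text
time: 8.25
ee_pos: [0.4745, -0.0995, 0.132]
orientation: [2.209, 0.025, -2.213]
ft_force: [0.8, -0.4, 0.0]
opening: 0.0427
```

Request:
{"api": "apply_moves", "payload": {
  "increments": [
    [0.06,0,0,0,0,0,0],
    [0.06,0,0,0,0,0,0]
  ]
}}

```text
time: 8.45
ee_pos: [0.4743, -0.0996, 0.1318]
orientation: [-2.199, 0.041, 2.204]
ft_force: [1.0, -0.3, -0.7]
opening: 0.0426
```

Run:
```python
from h import *
snap("scene","b1.png",(210,100,370,260),4.5)
snap("top","b2.png",(280,200,440,360),4.5)
st()
k=T(*np.load("poses.npy")[0],[[-.12,-.0967,.092]])[0]
go([k[0],k[1],.057],down(-1.61))
```

```text
t 8.55 p [ 0.4747 -0.0995  0.1323] F [-0.3 -0.2  1.4] open 0.0431 q [-0.23  0.25  1.88  0.    1.01  1.38]
[[-0.001, -0.036, -0.999], [0.0, -0.999, 0.036], [-1.0, -0.0, 0.001]]
row rot [0.003, 0.001, 0.0] cm [7.53, -0.06, 0.01] | dist 7.5 cm, 0.003 rad
```

View pics/b1.png

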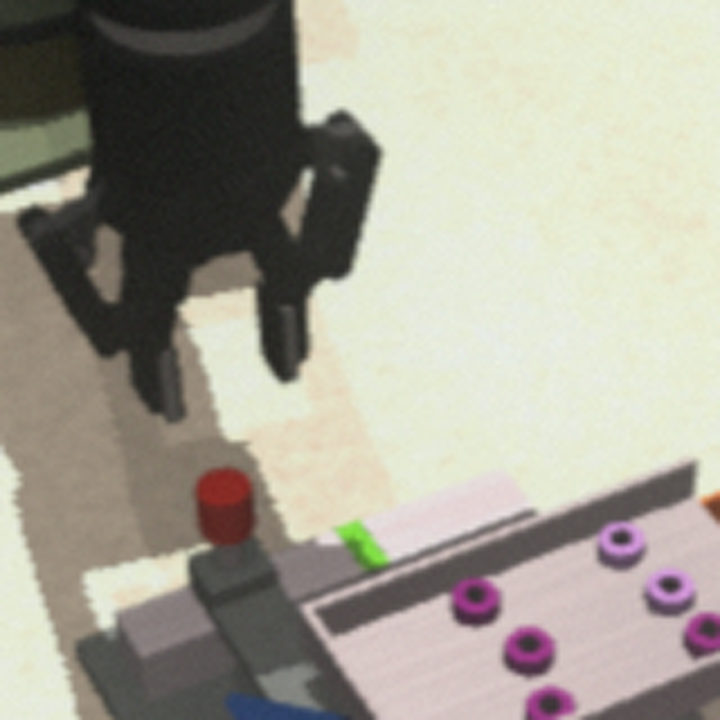

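View pics/b2.png

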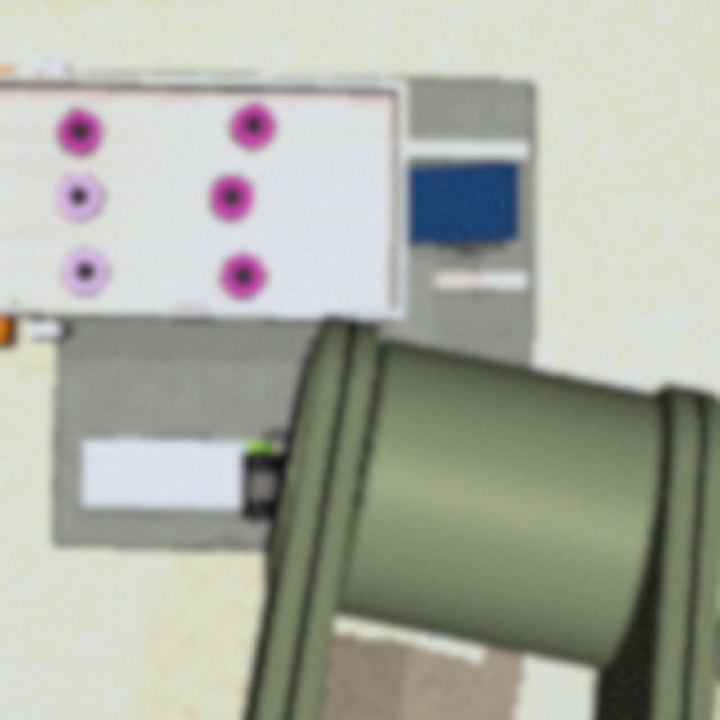

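Request:
{"api": "apply_moves", "payload": {
  "increments": [
    [0,0,0,3,0,0,0],
    [0,0,0,5,0,0,0],
    [0,0,0,6.5,0,0,0],
    [0,0,0,7.4,0,0,0],
    [0,0,0,7.4,0,0,0]
  ]
}}

```text
time: 9.05
ee_pos: [0.4742, -0.0992, 0.0576]
orientation: [-2.2, 0.038, 2.206]
ft_force: [0.2, -0.8, 0.0]
opening: 0.0426
```

Run:
```python
from h import *
snap("scene","b3.png",(210,100,370,260),4.5)
st()
```

```text
t 9.10 p [ 0.4748 -0.0993  0.0584] F [-0.2  0.3 -0.2] open 0.0429 q [-0.23  0.34  1.98  0.    0.82  1.38]
[[-0.001, -0.036, -0.999], [0.0, -0.999, 0.036], [-1.0, -0.0, 0.001]]
```

View pics/b3.png

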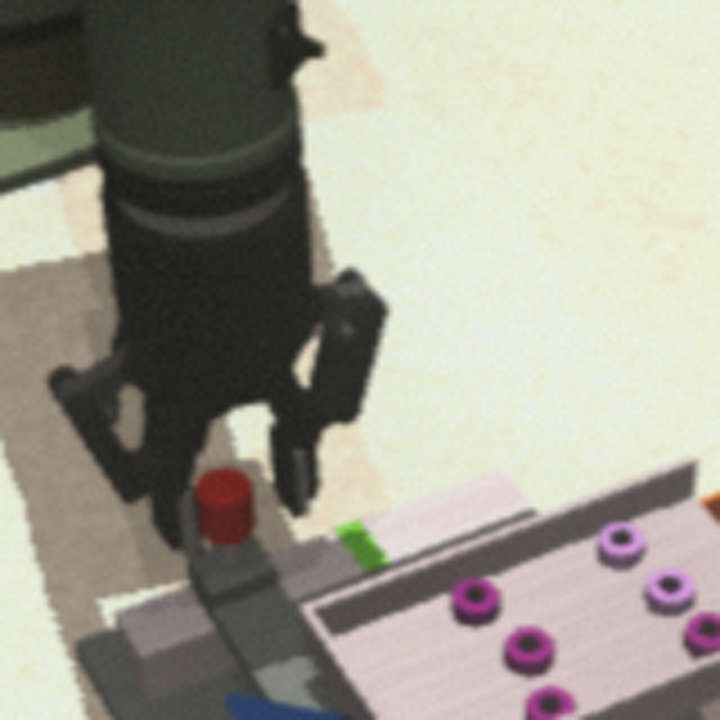

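Request:
{"api": "apply_moves", "payload": {
  "increments": [
    [0,0,0,0,0.3,0,0],
    [0,0,0,0,0.3,0,0.5],
    [0,0,0,0,0.3,0,1],
    [0,0,0,0,0.3,0,1],
    [0,0,0,0,0.3,0,1]
  ],
  "squeeze": 60
}}

```text
time: 9.6
ee_pos: [0.4755, -0.103, 0.0595]
orientation: [-2.205, 0.04, 2.203]
ft_force: [-0.8, -1.8, 5.8]
opening: 0.0221
```

Request:
{"api": "apply_moves", "payload": {
  "increments": [
    [0,0,0,0,0,0,1],
    [0,0,0,0,0,0,1]
  ]
}}

```text
time: 9.8
ee_pos: [0.4755, -0.103, 0.0596]
orientation: [-2.205, 0.04, 2.203]
ft_force: [-0.2, -0.5, 0.7]
opening: 0.0219
```

Run:
```python
from h import *
snap("scene","b4.png",(210,100,370,260),4.5)
st()
```

```text
t 9.85 p [ 0.4755 -0.103   0.0596] F [-0.4 -0.9  1.1] open 0.0220 q [-0.24  0.34  1.98 -0.    0.82  1.37]
[[0.001, -0.035, -0.999], [-0.001, -0.999, 0.035], [-1.0, 0.001, -0.001]]
```

View pics/b4.png

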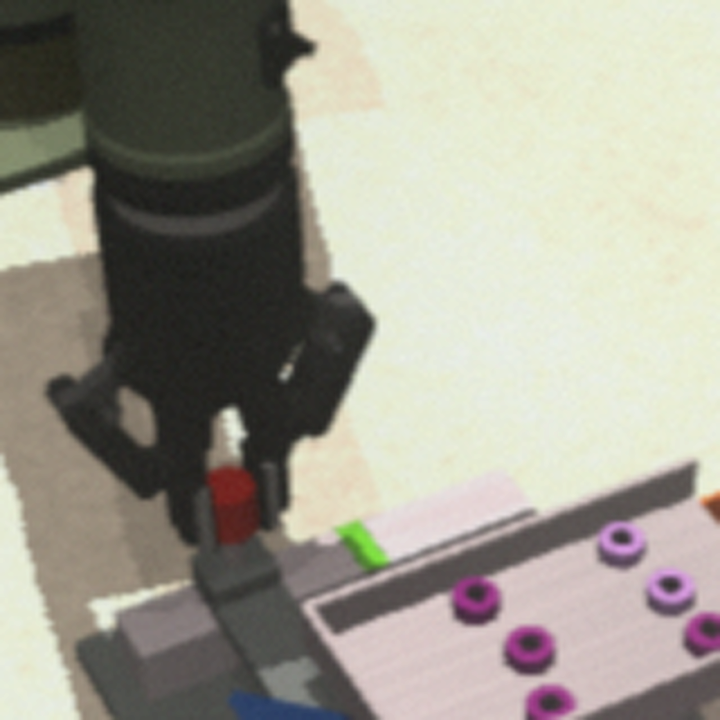

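Run:
```python
from h import *
f=lambda P:(pj("scene",P)-[210,100])*4.5
print("b3 tips pred",f([[.4748,-.0993+.028,.083],[.4748,-.0993-.028,.083]]), "knob top",f([[.4746,-.0988,.104]]),"knob bottom",f([[.4746,-.0988,.080]]))
print("dx 10mm",f([[.4848,-.0993,.083]])-f([[.4748,-.0993,.083]]),"dy 10",f([[.4748,-.0893,.083]])-f([[.4748,-.0993,.083]]))
print("now finger tips pad front edge",f([[.4755+.011,-.103+.011,.080],[.4755+.011,-.103-.011,.08],[.4755-.011,-.103+.011,.08],[.4755-.011,-.103-.011,.08]]))
```

```text
b3 tips pred [[291.35918319 497.34605648]
 [171.77642693 545.62776052]] knob top [[229.27763148 483.62625928]] knob bottom [[233.56339146 525.6867993 ]]
dx 10mm [[11.06600464 14.30611237]] dy 10 [[21.27354045 -8.58817718]]
now finger tips pad front edge [[261.23824227 536.78982951]
 [214.01158768 556.0864207 ]
 [236.92609705 505.65369534]
 [190.13902466 524.43423396]]
```

Request:
{"api": "apply_moves", "payload": {
  "increments": [
    [0,0,0,-0.5,0,0,1],
    [0,0,0,-1,0,0,1],
    [0,0,0,-1.3,0,0,1],
    [0,0,0,-1.3,0,0,1]
  ]
}}

```text
time: 10.25
ee_pos: [0.4754, -0.103, 0.0726]
orientation: [-2.205, 0.04, 2.203]
ft_force: [2.2, -1.4, -10.5]
opening: 0.0226
```

Run:
```python
from h import *
snap("scene","b5.png",(210,100,370,260),4.5)
st()
```

```text
t 10.30 p [ 0.4754 -0.103   0.0724] F [ 2.2 -1.1 -9.6] open 0.0222 q [-0.24  0.32  1.96 -0.    0.86  1.37]
[[0.001, -0.036, -0.999], [-0.001, -0.999, 0.036], [-1.0, 0.001, -0.001]]
```

View pics/b5.png

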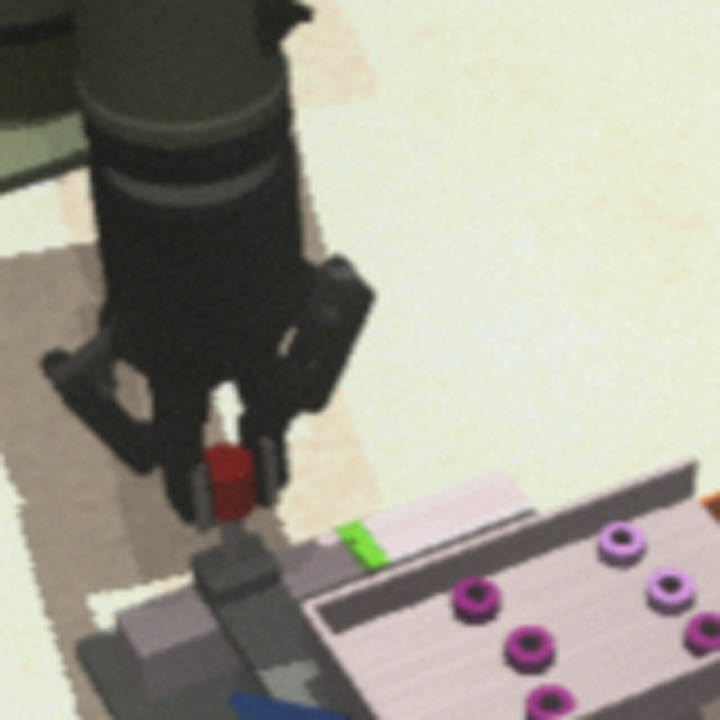

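Request:
{"api": "apply_moves", "payload": {
  "increments": [
    [0,0,0,0,-1.5,0,1],
    [0,0,0,0,-3,0,1],
    [0,0,0,0,-4.5,0,1],
    [0,0,0,0,-5.8,0,1],
    [0,0,0,0,-6.1,0,1]
  ]
}}

```text
time: 10.8
ee_pos: [0.4782, -0.0417, 0.0723]
orientation: [-2.208, 0.039, 2.203]
ft_force: [3.7, -3.6, -9.1]
opening: 0.022
```

Request:
{"api": "apply_moves", "payload": {
  "increments": [
    [0,0,0,0,0,0,1]
  ]
}}

```text
time: 10.9
ee_pos: [0.4783, -0.0415, 0.0722]
orientation: [-2.208, 0.039, 2.203]
ft_force: [2.4, -1.6, -8.5]
opening: 0.022
```

Run:
```python
from h import *
snap("scene","b6.png",(210,100,370,260),4.5)
st()
```

```text
t 10.95 p [ 0.4782 -0.0416  0.0721] F [ 2.7  0.1 -9.4] open 0.0219 q [-0.11  0.31  1.98 -0.    0.85  1.5 ]
[[0.002, -0.034, -0.999], [-0.001, -0.999, 0.034], [-1.0, 0.001, -0.002]]
```

View pics/b6.png

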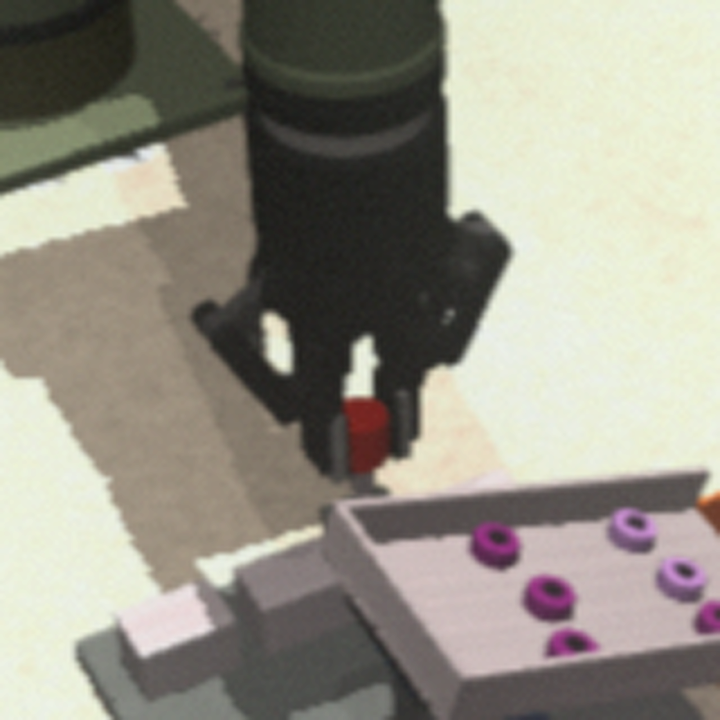

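Request:
{"api": "apply_moves", "payload": {
  "increments": [
    [0,0,0,0.5,0,0,1],
    [0,0,0,1,0,0,1],
    [0,0,0,1.3,0,0,1],
    [0,0,0,1.3,0,0,1]
  ]
}}

```text
time: 11.35
ee_pos: [0.4784, -0.0416, 0.0596]
orientation: [-2.207, 0.039, 2.202]
ft_force: [1.2, 0.8, -0.6]
opening: 0.0221
```

Run:
```python
from h import *
snap("scene","b7.png",(210,100,370,260),4.5)
st()
```

```text
t 11.40 p [ 0.4783 -0.0416  0.0596] F [0.5 1.  0.7] open 0.0222 q [-0.11  0.33  1.99 -0.    0.82  1.5 ]
[[0.002, -0.034, -0.999], [-0.001, -0.999, 0.034], [-1.0, 0.001, -0.002]]
```

View pics/b7.png

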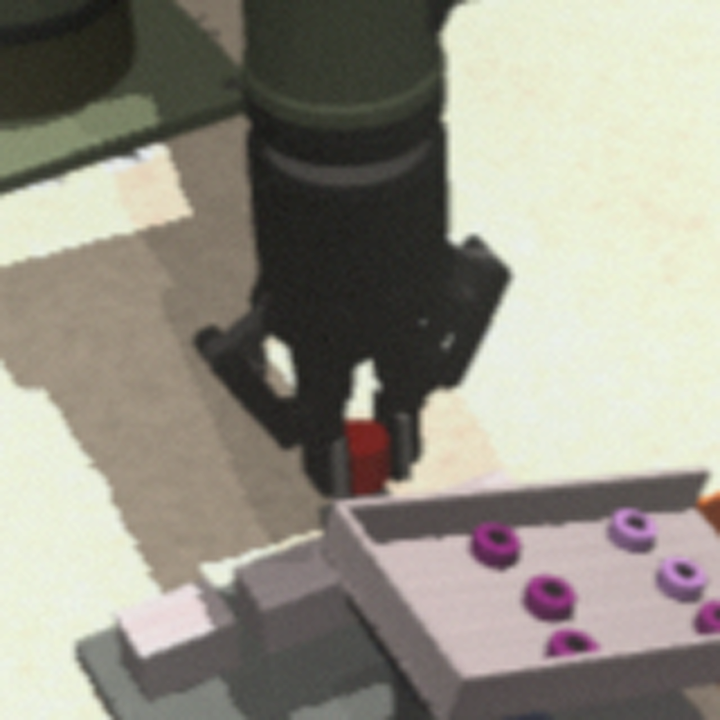

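Request:
{"api": "apply_moves", "payload": {
  "increments": [
    [0,0,0,0,0,0,0],
    [0,0,0,0,0,0,0],
    [0,0,0,0,0,0,0],
    [0,0,0,-5,0,0,0],
    [0,0,0,-10,0,0,0]
  ]
}}

```text
time: 11.9
ee_pos: [0.4768, -0.0414, 0.1597]
orientation: [-2.202, 0.039, 2.207]
ft_force: [2.4, -0.1, 0.6]
opening: 0.0429
```

Run:
```python
from h import *
snap("scene","b8.png",(210,100,430,270),3.6)
st(); go([.59,-.35,.24],down(-.39))
```

```text
t 11.95 p [ 0.4826 -0.042   0.1689] F [1.7 0.  5.4] open 0.0430 q [-0.11  0.2   1.84 -0.    1.08  1.5 ]
[[0.016, -0.034, -0.999], [-0.003, -0.999, 0.034], [-1.0, 0.002, -0.016]]
row rot [-1.215, -0.013, -0.012] cm [-6.86, 30.43, -11.91] | dist 33.4 cm, 1.215 rad
```

View pics/b8.png

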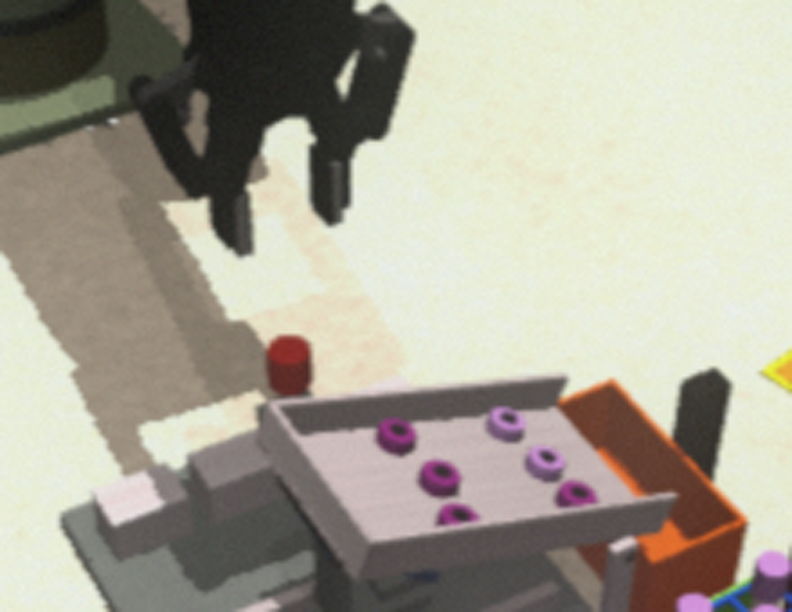

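Request:
{"api": "apply_moves", "payload": {
  "increments": [
    [-0.15,0,0,-4,2,0,0],
    [-0.3,0,0,-6.9,6,-2,0],
    [-0.45,0,0,-6.9,10,-4,0],
    [-0.6,0,0,-6.9,14,-5.5,0],
    [-0.75,0,0,-6.9,18,-7,0]
  ]
}}

```text
time: 12.45
ee_pos: [0.5456, -0.2259, 0.2399]
orientation: [1.816, 0.667, -1.787]
ft_force: [0.4, 0.8, 0.3]
opening: 0.0429
```

Run:
```python
from h import *
st(); go([.59,-.35,.23],down(-.39))
```

```text
t 12.45 p [ 0.5456 -0.2259  0.2399] F [0.4 0.8 0.3] open 0.0429 q [-0.41  0.32  1.49  0.    1.31  0.44]
[[0.017, 0.657, -0.753], [-0.003, -0.753, -0.658], [-1.0, 0.013, -0.011]]
row rot [-0.463, -0.007, -0.016] cm [1.1, 12.25, 4.82] | dist 13.2 cm, 0.464 rad
```

Request:
{"api": "apply_moves", "payload": {
  "increments": [
    [-0.15,0,0,0,4,1.5,0],
    [-0.3,0,0,0,8,3,0],
    [-0.46,0,-0.016,1,12.2,4.8,0],
    [-0.46,-0.007,-0.016,1,12.2,4.8,0],
    [-0.46,-0.007,-0.016,1,12.2,4.8,0]
  ]
}}

```text
time: 12.95
ee_pos: [0.5895, -0.35, 0.2293]
orientation: [1.494, 0.999, -1.496]
ft_force: [0.1, 0.7, -0.5]
opening: 0.0425
```

Run:
```python
from h import *
snap("scene","c1.png",(60,140,260,340),3.8)
snap("top","c2.png",(420,160,580,320),4.5)
st()
```

```text
t 13.05 p [ 0.5896 -0.3486  0.2311] F [-0.1 -0.2  0.2] open 0.0425 q [-0.55  0.49  1.25  0.    1.4  -0.16]
[[-0.0, 0.924, -0.383], [0.001, -0.383, -0.924], [-1.0, -0.001, -0.001]]
```

View pics/c1.png

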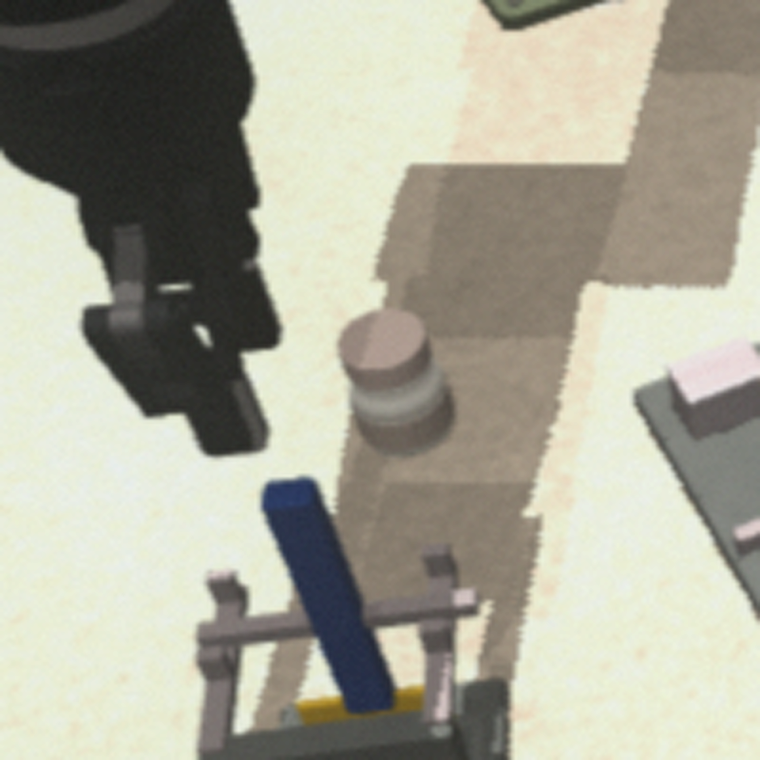

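View pics/c2.png

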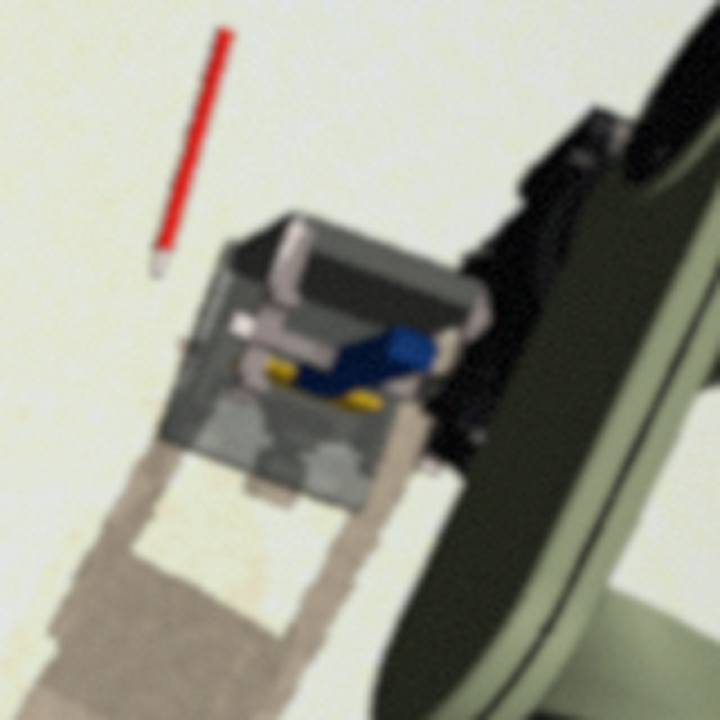

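Request:
{"api": "apply_moves", "payload": {
  "increments": [
    [0,0,0,3,0,0,0],
    [0,0,0,6,0,0,0],
    [0,0,0,7,0,0,0],
    [0,0,0,7,0,0,0]
  ]
}}

```text
time: 13.45
ee_pos: [0.5888, -0.347, 0.1604]
orientation: [1.493, 1.001, -1.494]
ft_force: [-0.4, 0.4, 0.1]
opening: 0.0431
```

Run:
```python
from h import *
snap("scene","c3.png",(60,180,220,340),4.8)
snap("top","c4.png",(420,160,580,320),4.5)
st()
```

```text
t 13.55 p [ 0.5903 -0.3483  0.163 ] F [0.4 0.3 0.2] open 0.0428 q [-0.55  0.52  1.36  0.    1.26 -0.16]
[[0.002, 0.924, -0.383], [-0.0, -0.383, -0.924], [-1.0, 0.002, -0.001]]
```

View pics/c3.png

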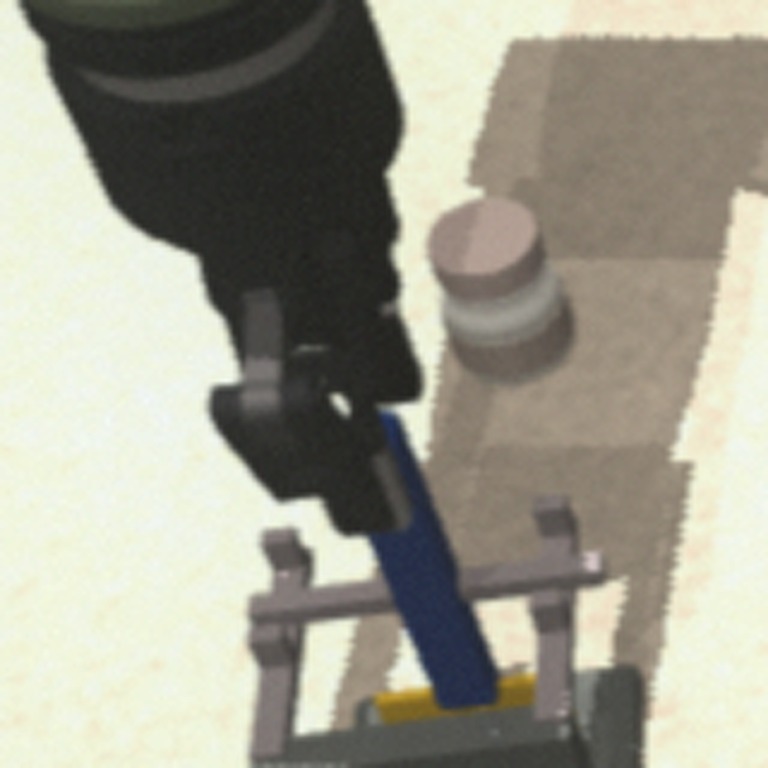

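View pics/c4.png

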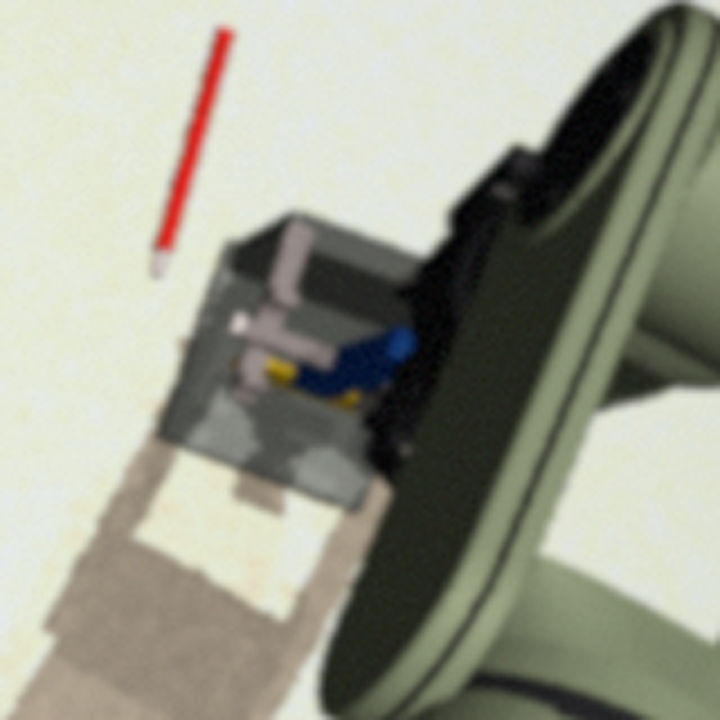

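Run:
```python
from h import *
s=get_state();M=R.from_rotvec(s["orientation"]).as_matrix();p=s["ee_pos"]
f=lambda P:np.round((pj("scene",P)-[60,180])*4.8).astype(int).tolist()
for y in(.0215,.0355): print("near finger tip",y,f([p+M@[-.025,y,z] for z in(-.011,.011)]))
for y in(-.0215,-.0355): print("far finger tip",y,f([p+M@[-.025,y,z] for z in(-.011,.011)]))
h=np.load("poses.npy")[3]
print("handle top",f(T(*h,[[a,b,.199] for a in(-.007,.007) for b in (-.01,.01)])))
print("handle z.06",f(T(*h,[[a,b,.065] for a in(-.007,.007) for b in (-.01,.01)])))
```

```text
near finger tip 0.0215 [[405, 502], [328, 511]]
near finger tip 0.0355 [[401, 540], [323, 549]]
far finger tip -0.0215 [[415, 392], [341, 400]]
far finger tip -0.0355 [[418, 358], [345, 366]]
handle top [[331, 413], [400, 406], [327, 450], [397, 442]]
handle z.06 [[438, 673], [498, 666], [435, 708], [496, 700]]
```

Request:
{"api": "apply_moves", "payload": {
  "increments": [
    [0,0,0,1.5,0,0,0],
    [0,0,0,2.9,0,0,0],
    [0,0,0,2.9,0,0,0],
    [0,0,0,2.9,0,0,0.5],
    [0,0,0,2.9,0,0,1]
  ]
}}

```text
time: 14.05
ee_pos: [0.5908, -0.3486, 0.1348]
orientation: [1.494, 0.994, -1.49]
ft_force: [-0.2, -0.2, 0.3]
opening: 0.0142
```

Request:
{"api": "apply_moves", "payload": {
  "increments": [
    [0,0,0,0,0,0,1],
    [0,0,0,0,0,0,1],
    [0,0,0,0,0,0,1]
  ]
}}

```text
time: 14.35
ee_pos: [0.5909, -0.3487, 0.1349]
orientation: [1.494, 0.994, -1.49]
ft_force: [-0.1, -0.1, -0.3]
opening: 0.0136
```

Run:
```python
from h import *
snap("scene","c5.png",(60,180,220,340),4.8)
st()
```

```text
t 14.40 p [ 0.5908 -0.3487  0.135 ] F [ 0.5  0.3 -0.1] open 0.0135 q [-0.55  0.54  1.4   0.    1.2  -0.16]
[[0.003, 0.924, -0.383], [-0.001, -0.383, -0.924], [-1.0, 0.004, -0.0]]
```

View pics/c5.png

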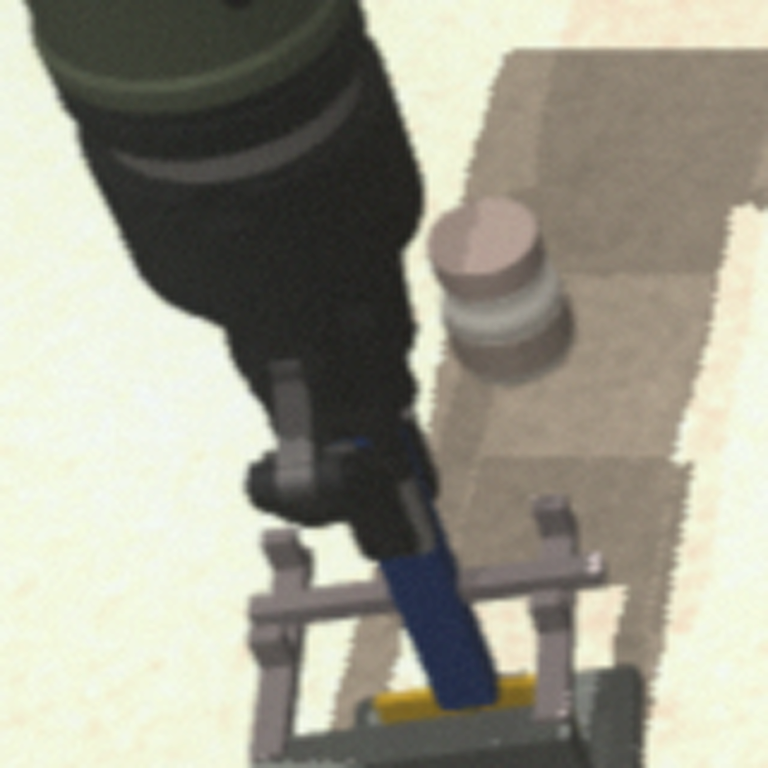

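```bash
cat >> h.py <<'E'
HUNG=dict(p=np.array([.5908,-.3487,.1350]),phi=-.393)
def tray(pt,tilt=np.radians(18)):
    """tray-frame point(s) -> world ; also axes"""
    s=np.load("poses.npy")[0]; Rz=R.from_euler("z",s[2]).as_matrix(); Rx=R.from_rotvec([-tilt,0,0]).as_matrix()
    Rt=Rz@Rx; hin=np.array([s[0],s[1],0])+Rz@[0,.06,.066]
    return hin+np.atleast_2d(pt)@Rt.T, Rt
def sweep_pose(x,y,h=0,tilt=np.radians(18)):
    P,Rt=tray([x,y,.008+h],tilt); ee=P[0]+.104*Rt[:,2]
    tx=-Rt[:,2]; ty=-Rt[:,1]; return ee,np.c_[tx,ty,np.cross(tx,ty)]
E
python3 - <<'E'
from h import *
st()
for a in ((.014,-.13,.06),(.014,-.13,0),(.014,.03,0)): print(a,np.round(sweep_pose(*a)[0],4))
E
```

```text
t 14.40 p [ 0.5908 -0.3487  0.135 ] F [ 0.5  0.3 -0.1] open 0.0135 q [-0.55  0.54  1.4   0.    1.2  -0.16]
[[0.003, 0.924, -0.383], [-0.001, -0.383, -0.924], [-1.0, 0.004, -0.0]]
(0.014, -0.13, 0.06) [ 0.6119 -0.018   0.2698]
(0.014, -0.13, 0) [ 0.6111 -0.0365  0.2127]
(0.014, 0.03, 0) [0.6172 0.1156 0.1632]
```

Request:
{"api": "apply_moves", "payload": {
  "increments": [
    [0,0,0,-2,0,0,1],
    [0,0,0,-5,0,0,1],
    [0,0,0,-8,0,0,1],
    [0,0,0,-11,0,0,1],
    [0,0,0,-12.5,0,0,1]
  ]
}}

```text
time: 14.9
ee_pos: [0.5912, -0.349, 0.2633]
orientation: [1.495, 0.989, -1.487]
ft_force: [-0.8, -0.4, -0.5]
opening: 0.0132
```

Run:
```python
from h import *
snap("scene","d1.png",(60,120,260,340),2.7)
snap("top","d2.png",(260,180,460,320),4)
st()
e,M=sweep_pose(.014,-.13,.1); print(e); go(e,M)
```

```text
t 15.00 p [ 0.5914 -0.3492  0.2631] F [-0.2 -0.2 -0.8] open 0.0136 q [-0.55  0.48  1.19  0.    1.46 -0.16]
[[0.009, 0.924, -0.383], [-0.004, -0.383, -0.924], [-1.0, 0.009, 0.001]]
[ 0.61237721 -0.00560528  0.30779619]
row rot [1.206, -0.196, 0.266] cm [-4.6, -11.18, -32.53] | dist 34.7 cm, 1.250 rad
```

View pics/d1.png

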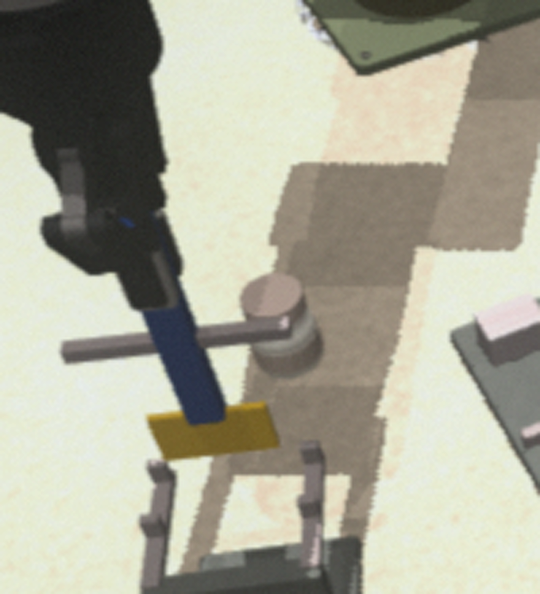

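View pics/d2.png

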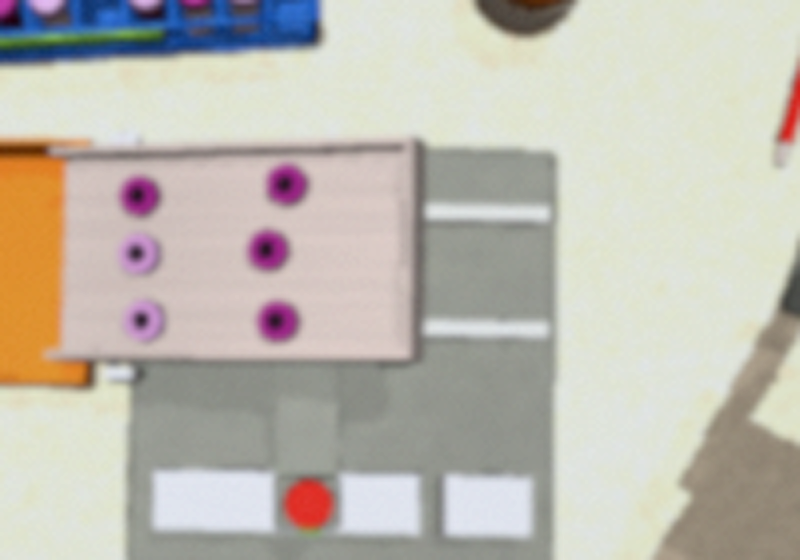

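Request:
{"api": "apply_moves", "payload": {
  "increments": [
    [0.14,-0.022,0.03,-1,-1.3,-3.8,1],
    [0.28,-0.044,0.06,-2,-2.6,-7.6,1],
    [0.42,-0.067,0.09,-3,-3.9,-11.4,1],
    [0.56,-0.09,0.12,-4,-5.2,-15.2,1],
    [0.7,-0.112,0.154,-4.6,-6.5,-19,1]
  ]
}}

```text
time: 15.5
ee_pos: [0.6031, -0.1512, 0.307]
orientation: [1.871, 0.285, -1.874]
ft_force: [0.2, 0.2, -0.6]
opening: 0.0134
```

Run:
```python
from h import *
st()
e,M=sweep_pose(.014,-.13,.09); print(e); go(e,M)
```

```text
t 15.50 p [ 0.6031 -0.1512  0.307 ] F [ 0.2  0.2 -0.6] open 0.0134 q [-0.17  0.31  1.35 -0.17  1.4   0.93]
[[0.044, 0.465, -0.884], [-0.182, -0.867, -0.465], [-0.982, 0.181, 0.047]]
[ 0.61225443 -0.00869301  0.29828563]
row rot [0.519, -0.084, 0.117] cm [-1.69, -12.07, -7.48] | dist 14.3 cm, 0.539 rad
```

Request:
{"api": "apply_moves", "payload": {
  "increments": [
    [0.13,-0.021,0.029,-0.4,-3,-1.9,1],
    [0.26,-0.042,0.058,-0.8,-6,-3.7,1],
    [0.39,-0.063,0.088,-1.2,-9,-5.6,1],
    [0.519,-0.084,0.117,-1.7,-12.1,-7.5,1],
    [0.519,-0.084,0.117,-1.7,-12.1,-7.5,1]
  ]
}}

```text
time: 16.0
ee_pos: [0.6124, -0.003, 0.2951]
orientation: [2.057, -0.361, -2.076]
ft_force: [-0.8, -1.1, -0.5]
opening: 0.0132
```

Run:
```python
from h import *
snap("scene","d3.png",(200,60,420,280),2.7)
snap("top","d4.png",(260,150,460,320),4)
st()
e,M=sweep_pose(.014,-.13,.03); print(e); go(e,M)
```

```text
t 16.10 p [ 0.6121 -0.0074  0.2965] F [-0.8 -0.7 -0.4] open 0.0136 q [ 0.14  0.37  1.32 -0.31  1.51  1.77]
[[-0.014, -0.034, -0.999], [-0.309, -0.95, 0.036], [-0.951, 0.31, 0.003]]
[ 0.61151776 -0.02721939  0.24122223]
row rot [0.004, 0.002, -0.001] cm [5.87, 0.17, -0.03] | dist 5.9 cm, 0.005 rad
```

View pics/d3.png

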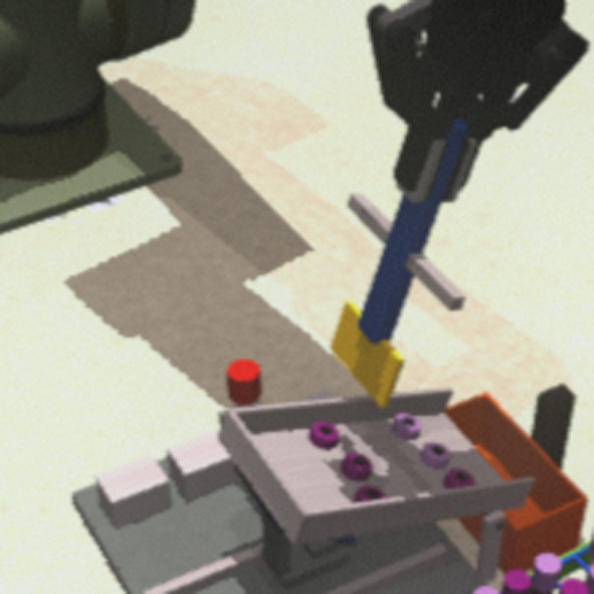

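View pics/d4.png

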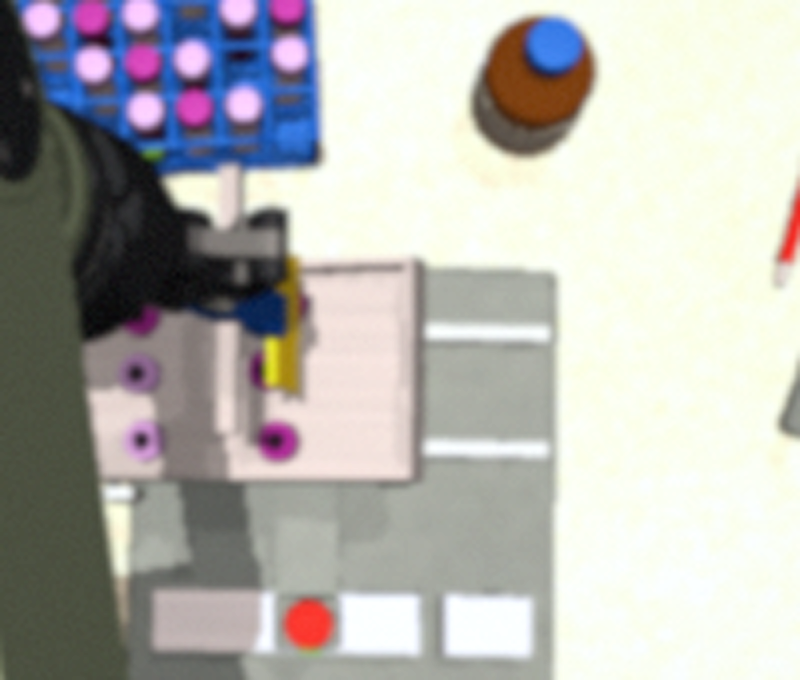

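Run:
```python
from h import *
s=get_state();M=R.from_rotvec(s["orientation"]).as_matrix();p=s["ee_pos"]
P=[p+M@[.104,a,b] for b in(-.03,.03) for a in(-.002,.002)]
print("top",np.round((pj("top",P)-[260,150])*4).astype(int).tolist(),"scene",np.round((pj("scene",P)-[200,60])*2.7).astype(int).tolist())
Q=tray([[.052,-.159,.028],[-.052,-.159,.028],[.048,-.155,.008],[-.048,-.155,.008],[.048,.025,.008],[-.048,.025,.008]])[0]
print("tray top",np.round((pj("top",Q)-[260,150])*4).astype(int).tolist(),"scene",np.round((pj("scene",Q)-[200,60])*2.7).astype(int).tolist())
```

```text
top [[303, 254], [312, 254], [302, 389], [311, 389]] scene [[376, 411], [370, 412], [325, 351], [319, 352]]
tray top [[414, 255], [413, 478], [417, 269], [415, 472], [67, 281], [63, 473]] scene [[304, 517], [225, 411], [297, 536], [226, 439], [519, 498], [442, 413]]
```

Run:
```python
from h import *
for h in(.02,.005):
  e,M=sweep_pose(.016,-.136,h); print(e); go(e,M)
```

```text
[ 0.61316668 -0.03608842  0.23356577]
row rot [0.004, 0.002, -0.001] cm [6.87, 0.77, -0.23] | dist 6.9 cm, 0.005 rad
[ 0.61298251 -0.04072001  0.21929992]
row rot [0.004, 0.002, -0.001] cm [8.37, 0.77, -0.24] | dist 8.4 cm, 0.005 rad
```

Request:
{"api": "apply_moves", "payload": {
  "increments": [
    [0,0,0,3,0.8,-0.2,1],
    [0,0,0,5.5,0.8,-0.2,1],
    [0,0,0,7,0.8,-0.2,1],
    [0,0,0,7,0.8,-0.2,1]
  ]
}}

```text
time: 16.5
ee_pos: [0.6108, -0.0391, 0.2298]
orientation: [2.051, -0.367, -2.082]
ft_force: [-0.5, 1.1, -0.6]
opening: 0.0134
```

Run:
```python
from h import *
snap("scene","d5.png",(240,120,400,280),4.5)
snap("top","d6.png",(260,150,420,320),4)
st()
e,M=sweep_pose(.016,-.136,.0); print(e); go(e,M)
```

```text
t 16.60 p [ 0.6127 -0.038   0.2328] F [ 0.5  0.3 -0.8] open 0.0132 q [ 0.09  0.39  1.45 -0.32  1.36  1.77]
[[-0.014, -0.035, -0.999], [-0.31, -0.95, 0.037], [-0.951, 0.31, 0.003]]
[ 0.61292112 -0.04226388  0.21454464]
row rot [0.003, 0.002, -0.001] cm [1.86, -0.16, -0.04] | dist 1.9 cm, 0.004 rad
```

View pics/d5.png

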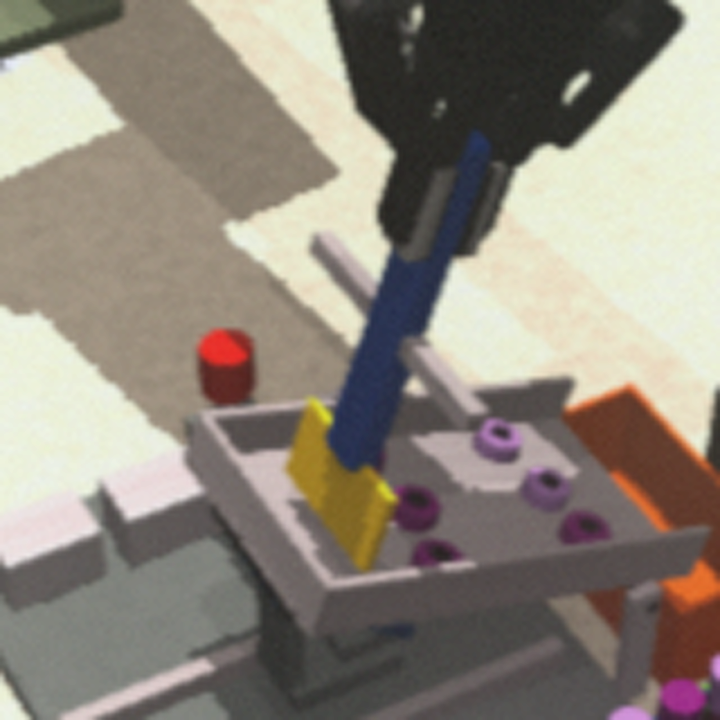

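View pics/d6.png

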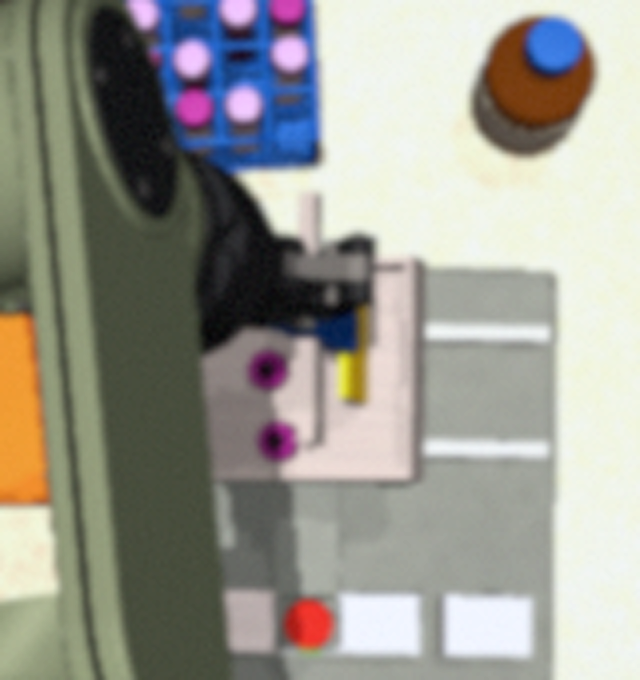

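Request:
{"api": "apply_moves", "payload": {
  "increments": [
    [0,0,0,0.6,0,0,1],
    [0,0,0,1.2,0,0,1],
    [0,0,0,1.2,0,0,1]
  ]
}}

```text
time: 16.9
ee_pos: [0.6121, -0.0419, 0.2208]
orientation: [2.056, -0.366, -2.077]
ft_force: [0.3, -0.5, -0.9]
opening: 0.0134
```

Request:
{"api": "apply_moves", "payload": {
  "increments": [
    [0,0,0,0.3,0,0,1],
    [0,0,0,0.3,0,0,1]
  ]
}}

```text
time: 17.1
ee_pos: [0.6119, -0.0428, 0.2175]
orientation: [2.055, -0.366, -2.077]
ft_force: [0.5, -0.5, -1.4]
opening: 0.0133
```

Request:
{"api": "apply_moves", "payload": {
  "increments": [
    [0,0,0,0.3,0,0,1],
    [0,0,0,0.3,0,0,1]
  ]
}}

```text
time: 17.3
ee_pos: [0.6119, -0.0437, 0.2146]
orientation: [2.055, -0.366, -2.077]
ft_force: [-0.1, 1.0, -1.7]
opening: 0.0136
```

Request:
{"api": "apply_moves", "payload": {
  "increments": [
    [0,0,0,0.2,0,0,1],
    [0,0,0,0.2,0,0,1]
  ]
}}

```text
time: 17.5
ee_pos: [0.6119, -0.0444, 0.2127]
orientation: [2.056, -0.366, -2.077]
ft_force: [0.2, -0.8, 0.2]
opening: 0.0133
```

Request:
{"api": "apply_moves", "payload": {
  "increments": [
    [0,0,0,0.2,0,0,1],
    [0,0,0,0.2,0,0,1]
  ]
}}

```text
time: 17.7
ee_pos: [0.612, -0.0446, 0.2124]
orientation: [2.058, -0.366, -2.075]
ft_force: [-2.0, 2.1, 6.6]
opening: 0.0136
```

Run:
```python
from h import *
snap("scene","d7.png",(240,120,400,280),4.5)
st()
```

```text
t 17.75 p [ 0.612  -0.0446  0.2124] F [-1.9  2.3  6.6] open 0.0133 q [ 0.08  0.4   1.48 -0.32  1.31  1.78]
[[-0.014, -0.035, -0.999], [-0.309, -0.95, 0.037], [-0.951, 0.31, 0.003]]
```

View pics/d7.png

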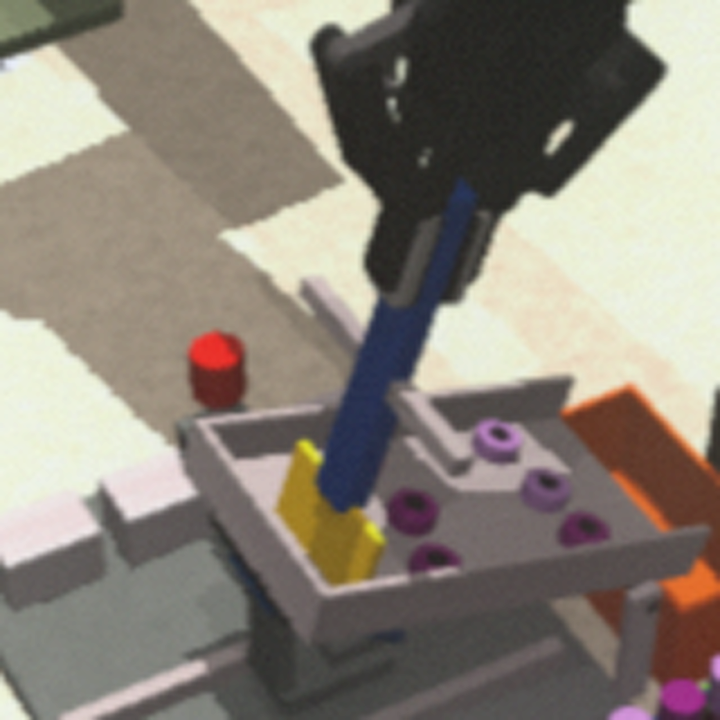

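Request:
{"api": "apply_moves", "payload": {
  "increments": [
    [0,0,0,-0.2,0,0,1],
    [0,0,0,-0.2,-1,0,1],
    [0,0,0,-0.2,-2,0,1],
    [0,0,0,-0.2,-3,0,1],
    [0,0,0,-0.2,-4,0,1]
  ]
}}

```text
time: 18.25
ee_pos: [0.6133, -0.0049, 0.201]
orientation: [2.056, -0.366, -2.076]
ft_force: [0.0, -0.1, -1.1]
opening: 0.0133
```

Run:
```python
from h import *
snap("scene","d8.png",(240,120,400,280),4.5)
st()
```

```text
t 18.30 p [ 0.6132 -0.0034  0.2004] F [ 0.6  1.3 -2. ] open 0.0131 q [ 0.14  0.42  1.48 -0.32  1.31  1.84]
[[-0.015, -0.033, -0.999], [-0.308, -0.951, 0.036], [-0.951, 0.308, 0.004]]
```

View pics/d8.png

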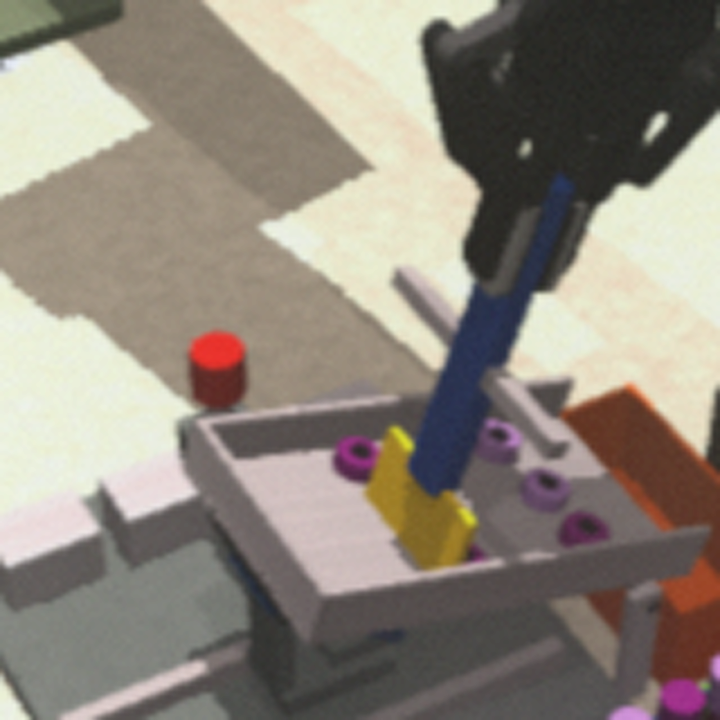

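Request:
{"api": "apply_moves", "payload": {
  "increments": [
    [0,0,0,0.1,-1.2,0,1],
    [0,0,0,0.1,-2.4,0,1],
    [0,0,0,0.1,-3.6,0,1],
    [0,0,0,0.1,-4.8,0,1],
    [0,0,0,0.1,-6,0,1]
  ]
}}

```text
time: 18.8
ee_pos: [0.6157, 0.0535, 0.1819]
orientation: [2.057, -0.365, -2.074]
ft_force: [0.3, -1.9, 7.3]
opening: 0.0133
```

Run:
```python
from h import *
snap("scene","d9.png",(240,120,430,280),4.2)
snap("top","d10.png",(200,150,400,320),4)
st()
```

```text
t 18.90 p [0.6157 0.0548 0.1815] F [-0.7  0.   5. ] open 0.0136 q [ 0.23  0.45  1.48 -0.31  1.31  1.93]
[[-0.013, -0.032, -0.999], [-0.309, -0.951, 0.034], [-0.951, 0.309, 0.003]]
```

View pics/d9.png

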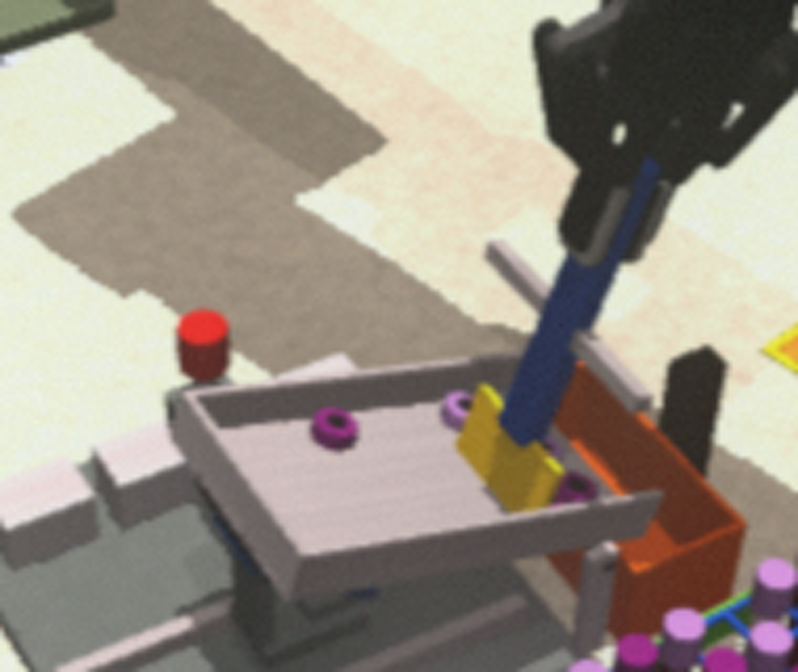

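Request:
{"api": "apply_moves", "payload": {
  "increments": [
    [0,0,0,-0.1,-1,0,1],
    [0,0,0,-0.1,-2,0,1],
    [0,0,0,-0.1,-3,0,1],
    [0,0,0,-0.1,-3.8,0,1],
    [0,0,0,-0.1,-4.6,0,1]
  ]
}}

```text
time: 19.4
ee_pos: [0.617, 0.0998, 0.1675]
orientation: [2.056, -0.361, -2.075]
ft_force: [0.7, -0.7, -0.8]
opening: 0.0131
```

Run:
```python
from h import *
snap("scene","d11.png",(240,120,430,280),4.2)
st()
```

```text
t 19.45 p [0.617  0.1008 0.1671] F [ 1.2  0.7 -1.2] open 0.0131 q [ 0.3   0.48  1.46 -0.3   1.32  2.  ]
[[-0.014, -0.03, -0.999], [-0.308, -0.951, 0.033], [-0.951, 0.308, 0.004]]
```

View pics/d11.png

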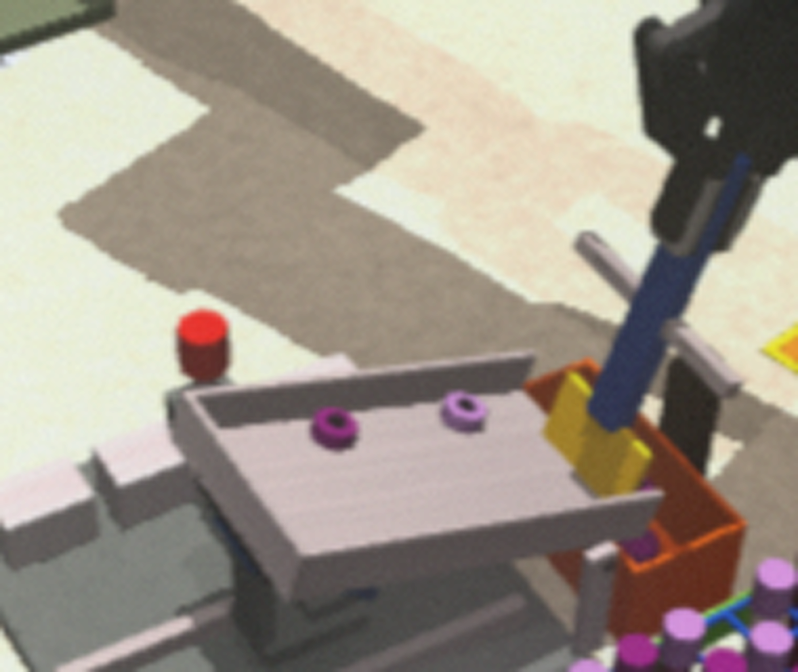

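Push a little further, then raise and view.

Request:
{"api": "apply_moves", "payload": {
  "increments": [
    [0,0,0,0,-0.8,0,1],
    [0,0,0,0,-1.4,0,1],
    [0,0,0,0,-1.4,0,1],
    [0,0,0,-4,1,0,1],
    [0,0,0,-6,4,0,1]
  ]
}}

```text
time: 19.95
ee_pos: [0.6172, 0.082, 0.2382]
orientation: [2.057, -0.357, -2.073]
ft_force: [0.3, -0.6, -0.6]
opening: 0.0134
```

Run:
```python
from h import *
snap("scene","d12.png",(240,120,430,280),4.2)
snap("top","d13.png",(200,150,400,320),4)
st()
e,M=sweep_pose(-.016,-.136,.05); print(e); go(e,M)
```

```text
t 20.05 p [0.6186 0.0793 0.2419] F [-0.1  0.3 -0.4] open 0.0135 q [ 0.27  0.43  1.36 -0.3   1.45  1.93]
[[-0.006, -0.035, -0.999], [-0.307, -0.951, 0.035], [-0.952, 0.307, -0.006]]
[ 0.58156028 -0.02555381  0.26209747]
row rot [0.002, -0.007, 0.002] cm [1.32, 10.73, 3.32] | dist 11.3 cm, 0.007 rad
```

View pics/d12.png

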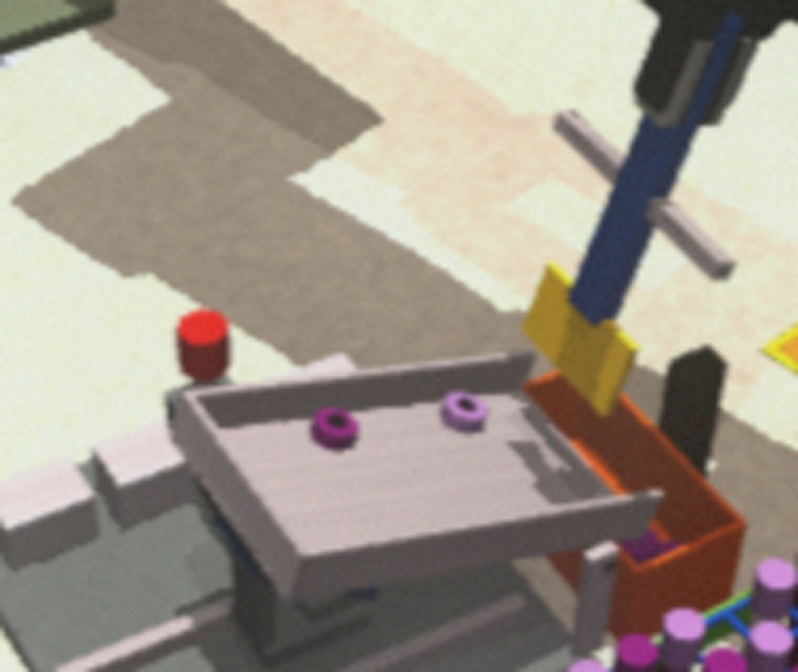

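View pics/d13.png

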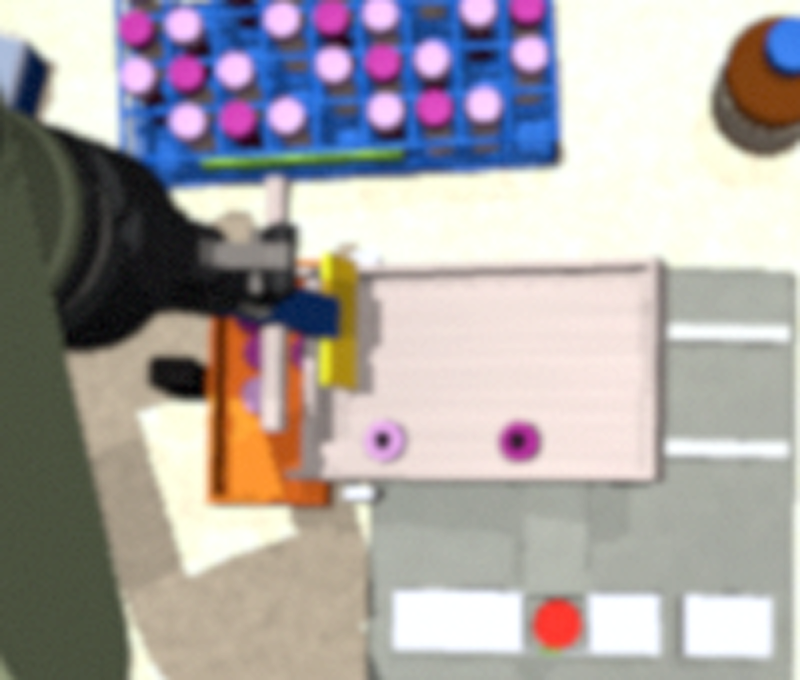

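Run:
```python
from h import *
e,M=sweep_pose(-.013,-.136,.04); print(e); go(e,M)
print(sweep_pose(-.013,-.136,0)[0])
```

```text
[ 0.58443513 -0.02876073  0.2525869 ]
row rot [0.002, -0.007, 0.002] cm [2.32, 10.73, 3.03] | dist 11.4 cm, 0.007 rad
[ 0.58394402 -0.04111165  0.21454464]
```

Request:
{"api": "apply_moves", "payload": {
  "increments": [
    [0,0,0,0,3,3,1],
    [0,-0.007,0,0,7,3,1],
    [0,-0.007,0,1,10.7,3,1],
    [0,-0.007,0,2.3,10.7,3,1],
    [0,-0.007,0,2.3,10.7,3,1]
  ]
}}

```text
time: 20.55
ee_pos: [0.5832, -0.029, 0.2503]
orientation: [2.057, -0.366, -2.081]
ft_force: [-1.0, -0.2, -1.5]
opening: 0.0132
```

Run:
```python
from h import *
snap("scene","e1.png",(240,120,430,280),4.2)
snap("top","e2.png",(200,150,400,320),4)
st()
e,M=sweep_pose(-.013,-.136,.005); print(e); go(e,M)
```

```text
t 20.65 p [ 0.5843 -0.0277  0.2514] F [-0.   0.2 -0.5] open 0.0134 q [ 0.11  0.34  1.48 -0.31  1.38  1.78]
[[-0.015, -0.034, -0.999], [-0.307, -0.951, 0.037], [-0.952, 0.307, 0.004]]
[ 0.58400541 -0.03956779  0.21929992]
row rot [0.003, 0.003, 0.002] cm [3.42, 0.14, -0.02] | dist 3.4 cm, 0.005 rad
```

View pics/e1.png

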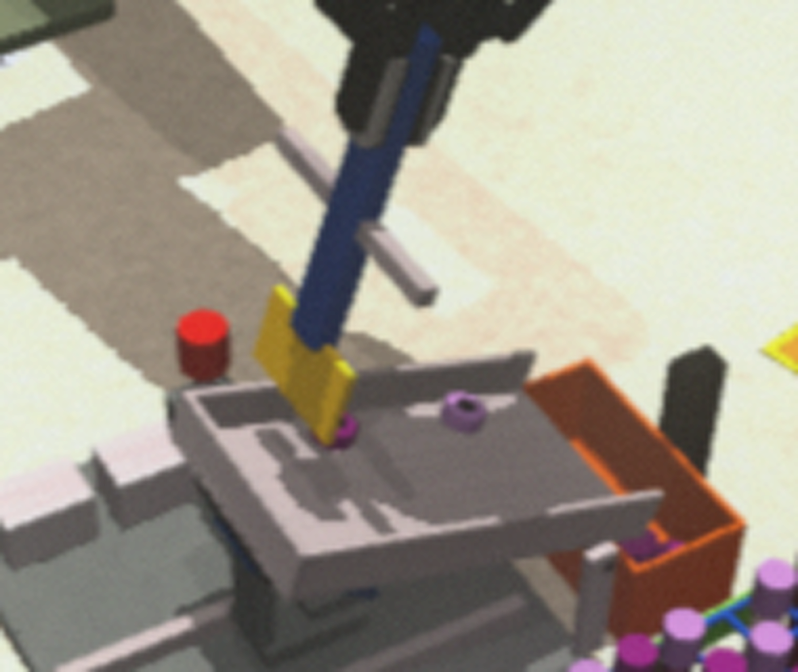

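View pics/e2.png

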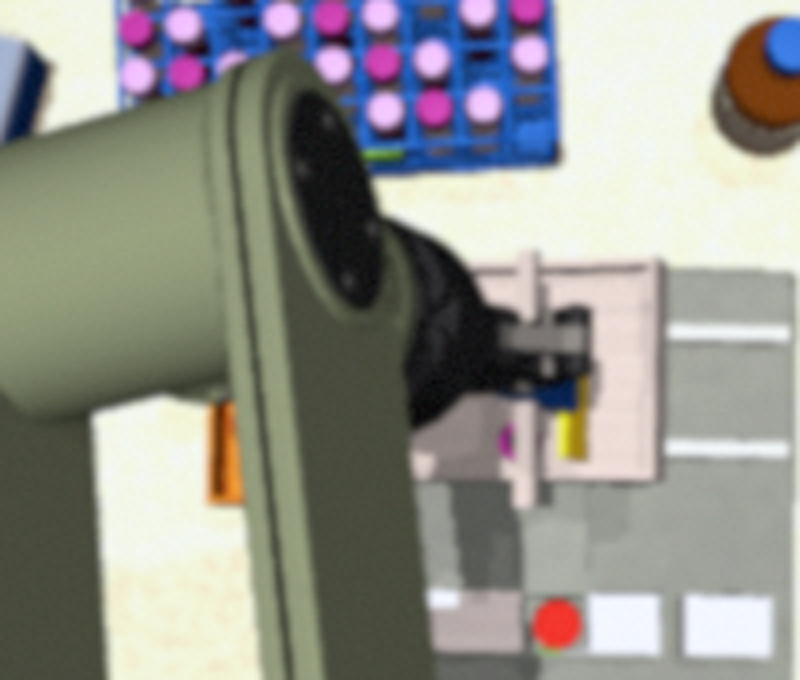

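Request:
{"api": "apply_moves", "payload": {
  "increments": [
    [0,0,0,1.5,0.1,0.2,1],
    [0,0,0,3,0.1,0.2,1],
    [0,0,0,3.6,0.1,0.2,1],
    [0,0,0,3.6,0.1,0.2,1]
  ]
}}

```text
time: 21.05
ee_pos: [0.5815, -0.0388, 0.2165]
orientation: [2.056, -0.362, -2.079]
ft_force: [-0.3, 0.8, 0.2]
opening: 0.0134
```

Request:
{"api": "apply_moves", "payload": {
  "increments": [
    [0,0,0,0.2,0,0,1],
    [0,0,0,0.2,0,0,1]
  ]
}}

```text
time: 21.25
ee_pos: [0.5818, -0.0388, 0.2149]
orientation: [2.056, -0.361, -2.079]
ft_force: [0.2, -0.5, -0.7]
opening: 0.0134
```

Run:
```python
from h import *
snap("scene","e3.png",(240,120,430,280),4.2)
st()
```

```text
t 21.30 p [ 0.5818 -0.0389  0.215 ] F [-0.6 -0.4 -2. ] open 0.0133 q [ 0.09  0.35  1.55 -0.32  1.3   1.79]
[[-0.016, -0.033, -0.999], [-0.306, -0.951, 0.036], [-0.952, 0.307, 0.005]]
```

View pics/e3.png

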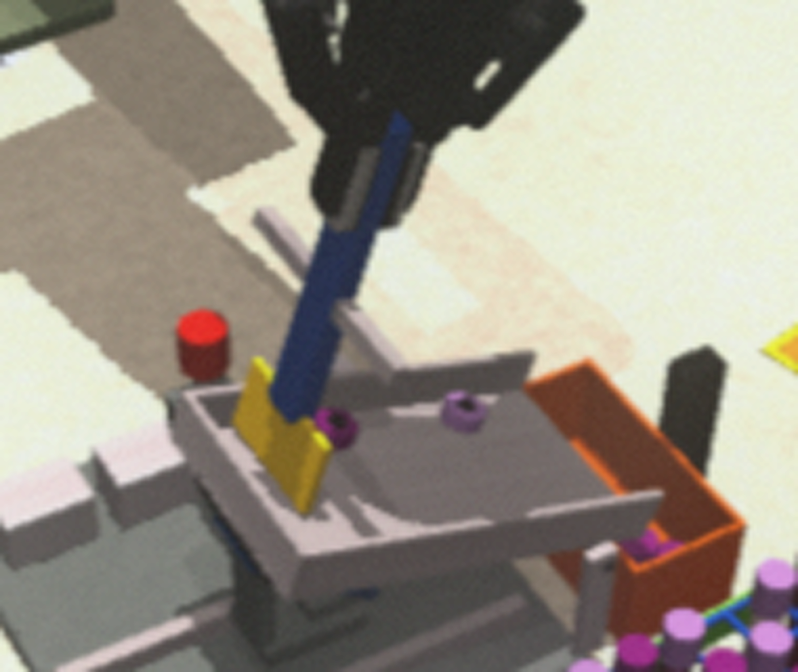

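Request:
{"api": "apply_moves", "payload": {
  "increments": [
    [0,0,0,0.2,0,0,1],
    [0,0,0,0.2,-1.2,0,1],
    [0,0,0,0.2,-2.4,0,1],
    [0,0,0,0.2,-3.6,0,1],
    [0,0,0,0.2,-4.8,0,1]
  ]
}}

```text
time: 21.8
ee_pos: [0.5833, 0.0075, 0.1979]
orientation: [2.056, -0.36, -2.078]
ft_force: [0.4, -0.4, -0.0]
opening: 0.0135
```

Request:
{"api": "apply_moves", "payload": {
  "increments": [
    [0,0,0,0,-1.2,0,1],
    [0,0,0,0,-2.4,0,1],
    [0,0,0,0,-3.6,0,1],
    [0,0,0,0,-4.6,0,1]
  ]
}}

```text
time: 22.2
ee_pos: [0.5848, 0.0523, 0.1834]
orientation: [2.056, -0.36, -2.078]
ft_force: [-0.5, 0.3, -1.6]
opening: 0.0132
```

Run:
```python
from h import *
snap("scene","e4.png",(240,120,430,280),4.2)
st()
```

```text
t 22.25 p [0.5848 0.0536 0.1828] F [ 0.5  1.2 -0.5] open 0.0131 q [ 0.24  0.41  1.55 -0.31  1.29  1.95]
[[-0.016, -0.031, -0.999], [-0.305, -0.952, 0.034], [-0.952, 0.306, 0.006]]
```

View pics/e4.png

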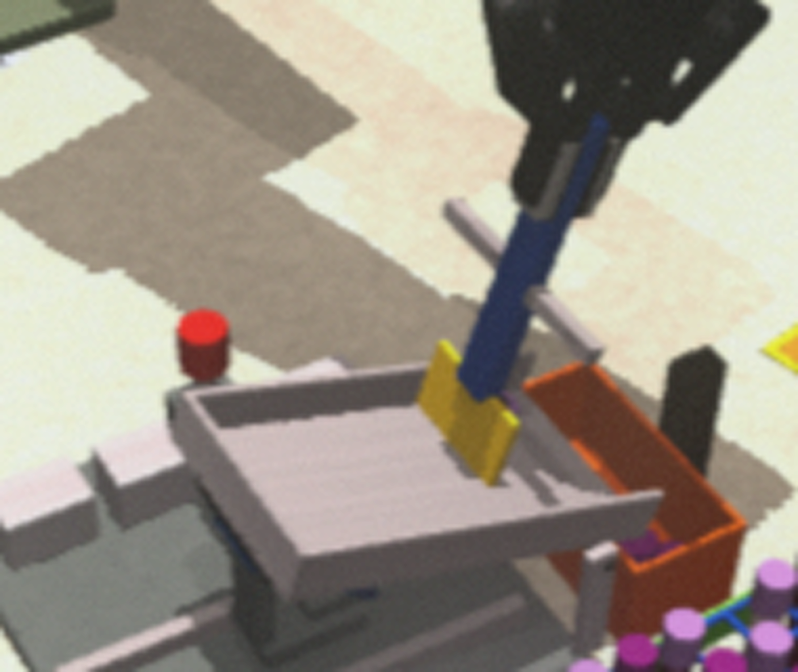

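Request:
{"api": "apply_moves", "payload": {
  "increments": [
    [0,0,0,0,-1.1,0,1],
    [0,0,0,0,-2.2,0,1],
    [0,0,0,0,-3.2,0,1],
    [0,0,0,0,-4.2,0,1],
    [0,0,0,0,-5.2,0,1]
  ]
}}

```text
time: 22.75
ee_pos: [0.5867, 0.1037, 0.1668]
orientation: [2.057, -0.358, -2.078]
ft_force: [1.0, -1.7, -1.8]
opening: 0.0134
```

Request:
{"api": "apply_moves", "payload": {
  "increments": [
    [0,0,0,0,-0.9,0,1],
    [0,0,0,0,-0.9,0,1],
    [0,0,0,-4,1,0,1],
    [0,0,0,-8,5,0,1],
    [0,0,0,-8,5,0,1]
  ]
}}

```text
time: 23.25
ee_pos: [0.5885, 0.0792, 0.2644]
orientation: [2.069, -0.36, -2.07]
ft_force: [0.9, -0.3, -0.3]
opening: 0.0134
```

Run:
```python
from h import *
snap("scene","e5.png",(240,120,430,280),4.2)
snap("top","e6.png",(200,150,400,320),4)
st()
```

```text
t 23.35 p [0.5867 0.0802 0.2599] F [-0.5  0.8 -0.9] open 0.0134 q [ 0.28  0.37  1.4  -0.29  1.47  1.93]
[[-0.012, -0.033, -0.999], [-0.304, -0.952, 0.035], [-0.953, 0.304, 0.002]]
```

View pics/e5.png

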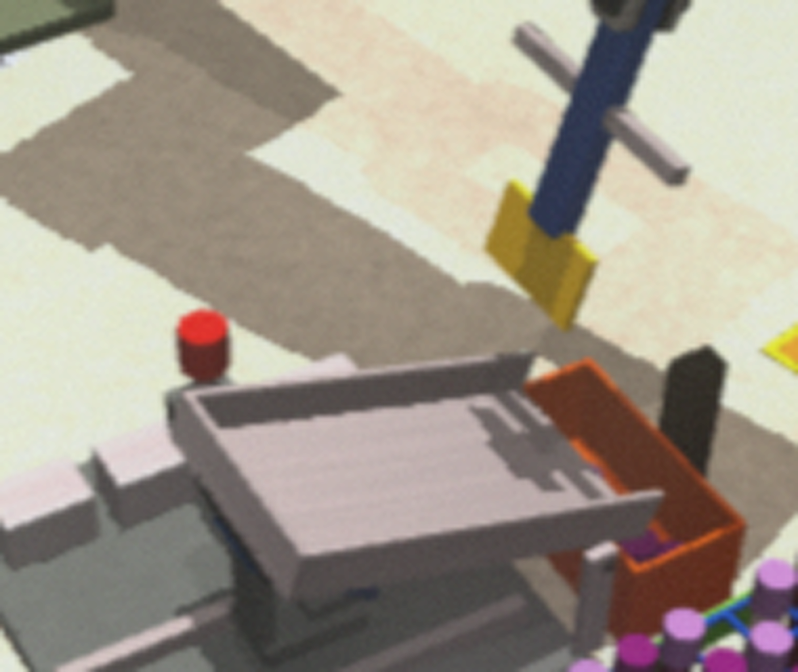

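View pics/e6.png

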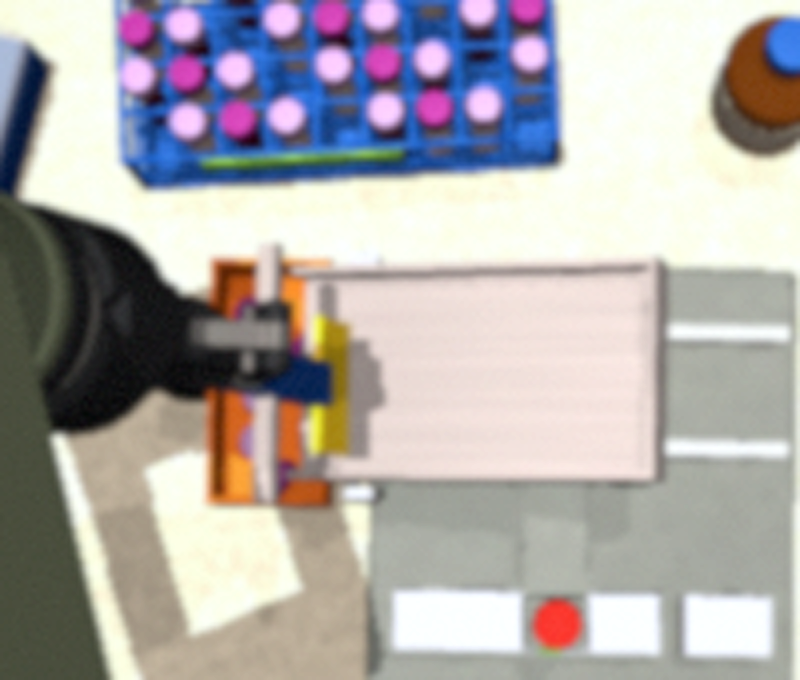

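Run:
```python
from h import *
go([.603,-.15,.307],down(-1.0));
```

```text
row rot [-0.601, 0.095, -0.299] cm [2.5, 23.29, -2.43] | dist 23.5 cm, 0.678 rad
```

Request:
{"api": "apply_moves", "payload": {
  "increments": [
    [-0.12,0.02,-0.06,-2,3,-0.5,1],
    [-0.24,0.04,-0.12,-1,8,-1,1],
    [-0.36,0.06,-0.18,0.5,13,-1.4,1],
    [-0.48,0.076,-0.24,1.5,18,-2,1],
    [-0.6,0.095,-0.3,2.5,23,-2.4,1]
  ]
}}

```text
time: 23.85
ee_pos: [0.6003, -0.113, 0.3004]
orientation: [1.908, 0.512, -1.919]
ft_force: [2.0, -0.3, -1.0]
opening: 0.013
```

Run:
```python
from h import *
st();go([.5912,-.3490,.263],down(-.393));
```

```text
t 23.85 p [ 0.6003 -0.113   0.3004] F [ 2.  -0.3 -1. ] open 0.0130 q [-0.2   0.34  1.32 -0.02  1.48  0.84]
[[-0.001, 0.511, -0.859], [-0.015, -0.859, -0.511], [-1.0, 0.012, 0.009]]
row rot [-0.641, 0.013, -0.009] cm [4.09, 19.77, 12.82] | dist 23.9 cm, 0.641 rad
```

Request:
{"api": "apply_moves", "payload": {
  "increments": [
    [-0.13,0,0,0,4,2.6,1],
    [-0.26,0,0,1,8,5.2,1],
    [-0.39,0.01,-0.009,2,12,7.8,1],
    [-0.52,0.013,-0.009,3,16,10.4,1],
    [-0.641,0.013,-0.009,3.5,19.8,12.8,1]
  ]
}}

```text
time: 24.35
ee_pos: [0.5901, -0.3503, 0.2651]
orientation: [1.489, 1.006, -1.492]
ft_force: [0.1, 0.2, -0.7]
opening: 0.0135
```

Request:
{"api": "apply_moves", "payload": {
  "increments": [
    [0,0,0,0,0,0,1],
    [0,0,0,0,0,0,1]
  ]
}}

```text
time: 24.55
ee_pos: [0.589, -0.3503, 0.2615]
orientation: [1.491, 1.011, -1.498]
ft_force: [0.5, 0.2, 0.2]
opening: 0.0131
```

Run:
```python
from h import *
snap("scene","f1.png",(60,120,260,340),2.7)
snap("top","f2.png",None,1)
st();go([.5912,-.3490,.20],down(-.393));
```

```text
t 24.65 p [ 0.5901 -0.3487  0.2638] F [-0.1  0.8 -0.4] open 0.0132 q [-0.55  0.48  1.18  0.    1.49 -0.16]
[[-0.007, 0.925, -0.379], [0.006, -0.379, -0.925], [-1.0, -0.009, -0.003]]
row rot [0.005, -0.003, 0.009] cm [6.38, 0.17, 0.0] | dist 6.4 cm, 0.010 rad
```

View pics/f1.png

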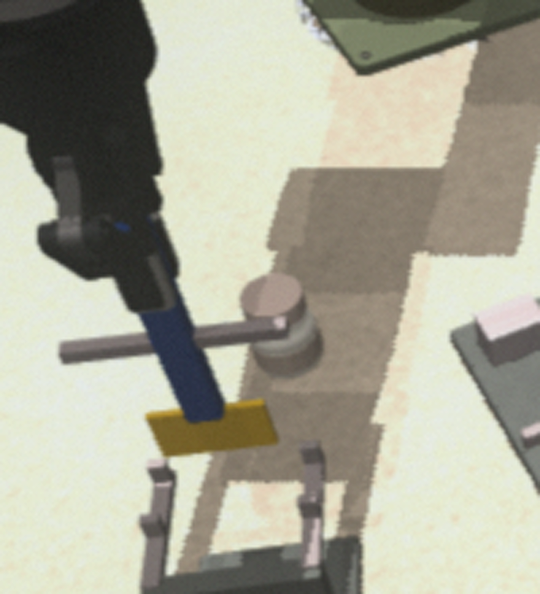

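View pics/f2.png

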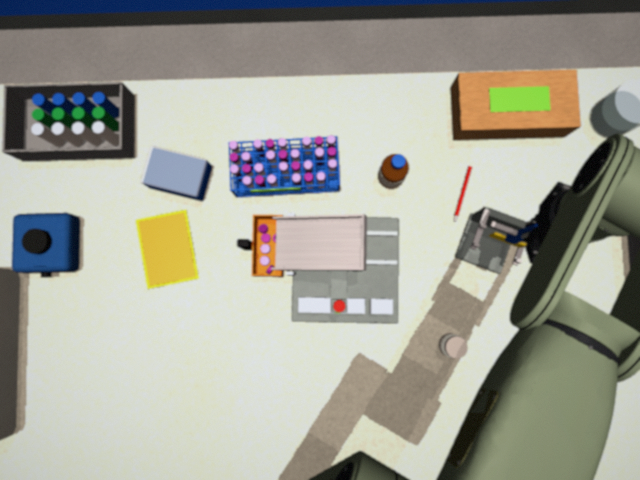

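Request:
{"api": "apply_moves", "payload": {
  "increments": [
    [0.005,-0.003,0.009,3,0.1,0,1],
    [0.005,-0.003,0.009,6,0.1,0,1],
    [0.005,-0.003,0.009,8.5,0.1,0,1],
    [0.005,-0.003,0.009,10,0.1,0,1],
    [0.005,-0.003,0.009,10,0.1,0,1]
  ]
}}

```text
time: 25.15
ee_pos: [0.5894, -0.3455, 0.1615]
orientation: [1.491, 1.003, -1.494]
ft_force: [-0.4, 0.2, -1.4]
opening: 0.0134
```

Run:
```python
from h import *
snap("scene","f3.png",(60,180,220,340),4.8)
st();go([.5908,-.3487,.136],down(-.393));
```

```text
t 25.20 p [ 0.5904 -0.3464  0.1634] F [-0.5 -0.5 -0.2] open 0.0133 q [-0.55  0.52  1.36  0.    1.26 -0.16]
[[-0.001, 0.924, -0.382], [0.001, -0.382, -0.924], [-1.0, -0.002, -0.001]]
row rot [0.001, -0.001, 0.002] cm [2.74, 0.13, 0.2] | dist 2.7 cm, 0.002 rad
```

View pics/f3.png

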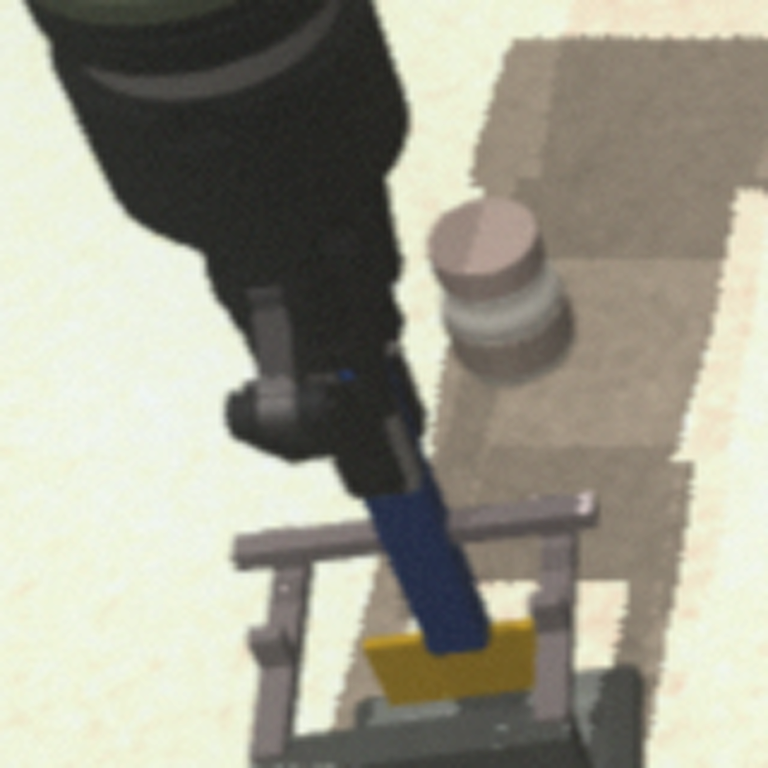

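Well aligned; lower onto the prongs.

Request:
{"api": "apply_moves", "payload": {
  "increments": [
    [0,0,0,1,0.1,0.2,1],
    [0,0,0,2,0.1,0.2,1],
    [0,0,0,2.6,0.1,0.2,1],
    [0,0,0,2.8,0.1,0.2,1]
  ]
}}

```text
time: 25.6
ee_pos: [0.5903, -0.3483, 0.1353]
orientation: [1.492, 1.001, -1.493]
ft_force: [-1.8, 1.2, 5.1]
opening: 0.0131
```

Run:
```python
from h import *
snap("scene","f4.png",(60,180,220,340),4.8)
st();go([.5908,-.3487,.135],down(-.393));
```

```text
t 25.65 p [ 0.5903 -0.3484  0.1355] F [ 0.7 -0.3 -0.5] open 0.0132 q [-0.55  0.54  1.4   0.    1.2  -0.16]
[[-0.002, 0.924, -0.382], [0.002, -0.382, -0.924], [-1.0, -0.002, -0.001]]
row rot [0.001, -0.001, 0.002] cm [0.05, 0.06, 0.01] | dist 0.1 cm, 0.003 rad
```

View pics/f4.png

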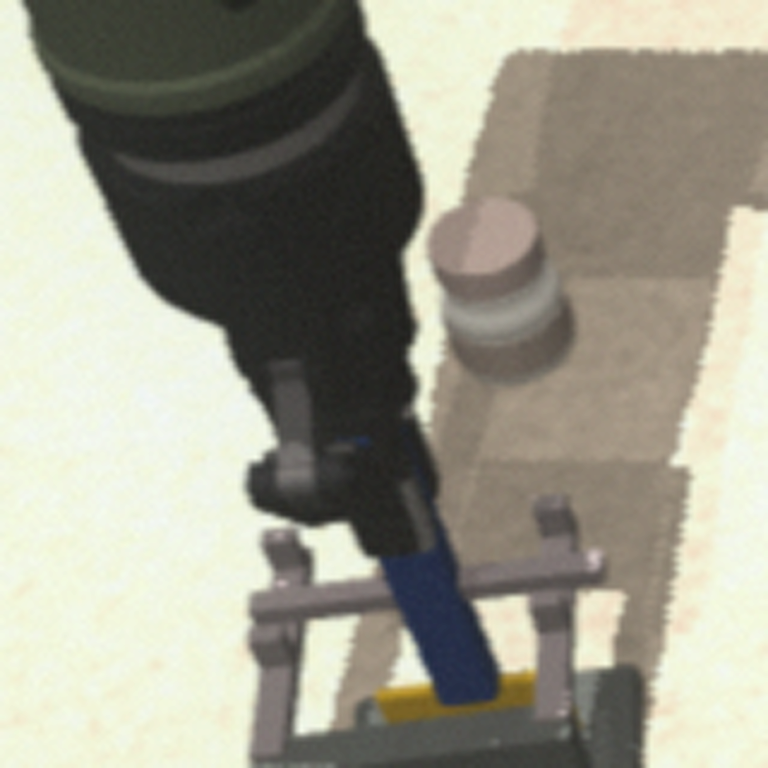

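Request:
{"api": "apply_moves", "payload": {
  "increments": [
    [0,0,0,0,0,0,0],
    [0,0,0,0,0,0,0],
    [0,0,0,0,0,0,0],
    [0,0,0,-3,0,0,0],
    [0,0,0,-8,0,0,0]
  ]
}}

```text
time: 26.15
ee_pos: [0.5886, -0.3475, 0.2122]
orientation: [1.491, 1.009, -1.498]
ft_force: [0.8, -0.7, -0.3]
opening: 0.0424
```

Request:
{"api": "apply_moves", "payload": {
  "increments": [
    [0,0,0,-3,0,0,0],
    [0,0,0,-3,0,0,0]
  ]
}}

```text
time: 26.35
ee_pos: [0.5909, -0.3491, 0.2481]
orientation: [1.493, 0.998, -1.492]
ft_force: [0.4, 0.4, 0.6]
opening: 0.0425
```

Run:
```python
from h import *
snap("scene","f5.png",(60,180,260,380),3.8)
st(); k=T(*np.load("poses.npy")[0],[[-.12,-.0967+.061,.092]])[0]; print(k)
go([.4785,-.0416,.14],down(-1.61)); go([.52,-.2,.22],down(-1))
```

```text
t 26.40 p [ 0.5899 -0.3484  0.245 ] F [ 0.1 -0.4  0.1] open 0.0426 q [-0.55  0.49  1.22  0.    1.44 -0.16]
[[-0.004, 0.924, -0.382], [0.004, -0.382, -0.924], [-1.0, -0.005, -0.002]]
[ 0.47699012 -0.03782579  0.092     ]
row rot [1.218, 0.002, 0.006] cm [10.66, -21.96, -24.08] | dist 34.3 cm, 1.218 rad
row rot [0.608, 0.0, 0.006] cm [2.58, -12.11, -11.04] | dist 16.6 cm, 0.608 rad
```

View pics/f5.png

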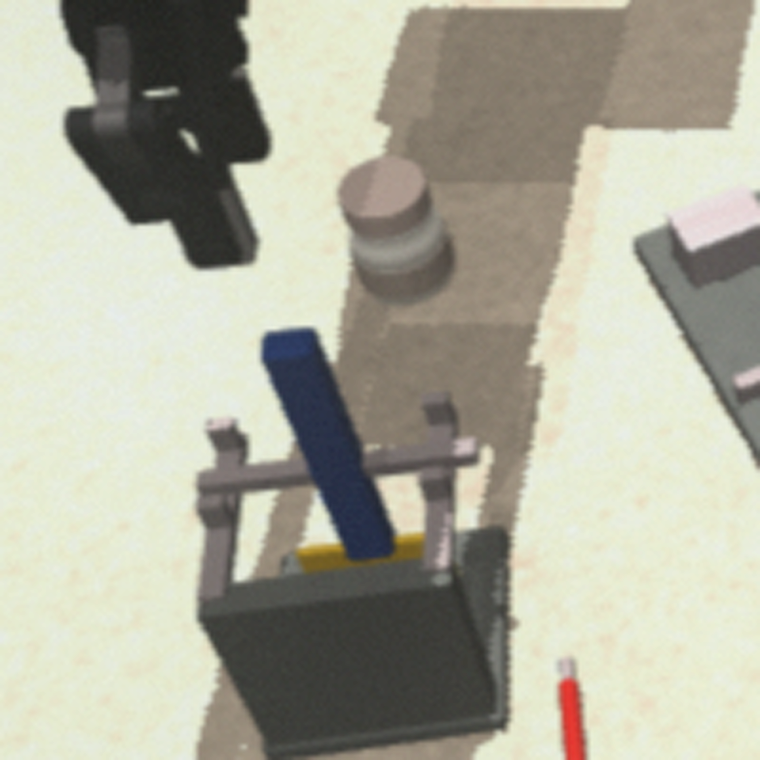

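Request:
{"api": "apply_moves", "payload": {
  "increments": [
    [0.14,0,0,1,-3,-3,0],
    [0.28,0,0,2,-6,-6,0],
    [0.42,0,0,2.6,-9.5,-9,0],
    [0.56,0,0,3,-13,-13,0],
    [0.7,0,0,3,-16,-16,0]
  ]
}}

```text
time: 26.9
ee_pos: [0.5007, -0.1372, 0.2138]
orientation: [1.954, 0.479, -1.968]
ft_force: [0.4, 0.3, 0.6]
opening: 0.0421
```

Run:
```python
from h import *
st(); go([.4785,-.0446,.14],down(-1.61))
```

```text
t 26.90 p [ 0.5007 -0.1372  0.2138] F [0.4 0.3 0.6] open 0.0421 q [-0.29  0.24  1.68  0.    1.24  0.81]
[[-0.008, 0.455, -0.89], [0.005, -0.89, -0.455], [-1.0, -0.009, 0.005]]
row rot [0.512, 0.007, 0.007] cm [7.45, -9.19, -2.27] | dist 12.0 cm, 0.512 rad
```

Request:
{"api": "apply_moves", "payload": {
  "increments": [
    [0.13,0,0,1,-3,-1,0],
    [0.26,0,0,2,-6,-2,0],
    [0.39,0,0,4,-9.2,-2.3,0],
    [0.512,0.007,0.007,6,-9.2,-2.3,0],
    [0.512,0.007,0.007,7.4,-9.2,-2.3,0]
  ]
}}

```text
time: 27.4
ee_pos: [0.4764, -0.0431, 0.138]
orientation: [-2.197, 0.043, 2.206]
ft_force: [0.9, -0.6, 0.2]
opening: 0.0425
```

Request:
{"api": "apply_moves", "payload": {
  "increments": [
    [0,0,0,0,0,0,0]
  ]
}}

```text
time: 27.5
ee_pos: [0.474, -0.0426, 0.1353]
orientation: [-2.19, 0.042, 2.213]
ft_force: [-0.4, 0.3, -0.8]
opening: 0.0424
```

Run:
```python
from h import *
snap("scene","g1.png",(210,100,370,260),4.5)
st(); go([.4785,-.0446,.0595],down(-1.61))
s=get_state();M=R.from_rotvec(s["orientation"]).as_matrix();p=s["ee_pos"]
print(np.round((pj("scene",[p+M@[.08,0,0]])-[210,100])*4.5))
```

```text
t 27.55 p [ 0.4743 -0.0427  0.136 ] F [-0.2  0.9 -0.7] open 0.0429 q [-0.11  0.24  1.89  0.    1.02  1.5 ]
[[-0.01, -0.039, -0.999], [0.001, -0.999, 0.039], [-1.0, -0.001, 0.01]]
row rot [0.0, 0.01, 0.001] cm [7.65, 0.18, -0.5] | dist 7.7 cm, 0.010 rad
[[352. 517.]]
```

View pics/g1.png

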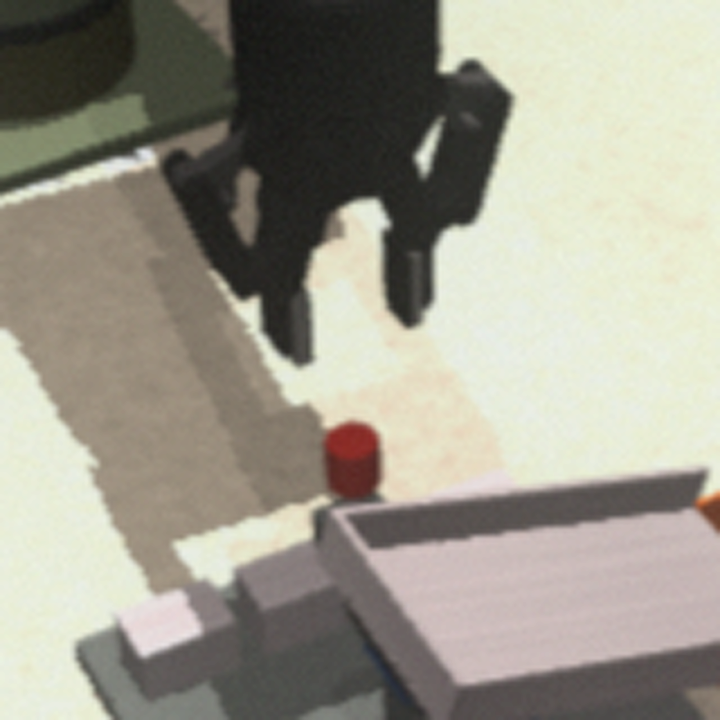

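Request:
{"api": "apply_moves", "payload": {
  "increments": [
    [0,0.01,0,2.5,0.3,-0.4,0],
    [0,0.01,0,5,0.3,-0.4,0],
    [0,0.01,0,7,0.3,-0.4,0],
    [0,0.01,0,7.6,0.3,-0.4,0],
    [0,0.01,0,7.6,0.3,-0.4,0]
  ]
}}

```text
time: 28.05
ee_pos: [0.4772, -0.0459, 0.0597]
orientation: [-2.2, 0.043, 2.202]
ft_force: [0.3, 0.2, 0.2]
opening: 0.0427
```

Run:
```python
from h import *
snap("scene","g2.png",(210,100,370,260),4.5)
st()
```

```text
t 28.10 p [ 0.478  -0.046   0.0605] F [ 0.1 -0.5  0.4] open 0.0429 q [-0.12  0.33  1.99  0.    0.82  1.49]
[[0.001, -0.039, -0.999], [0.001, -0.999, 0.039], [-1.0, -0.001, -0.001]]
```

View pics/g2.png

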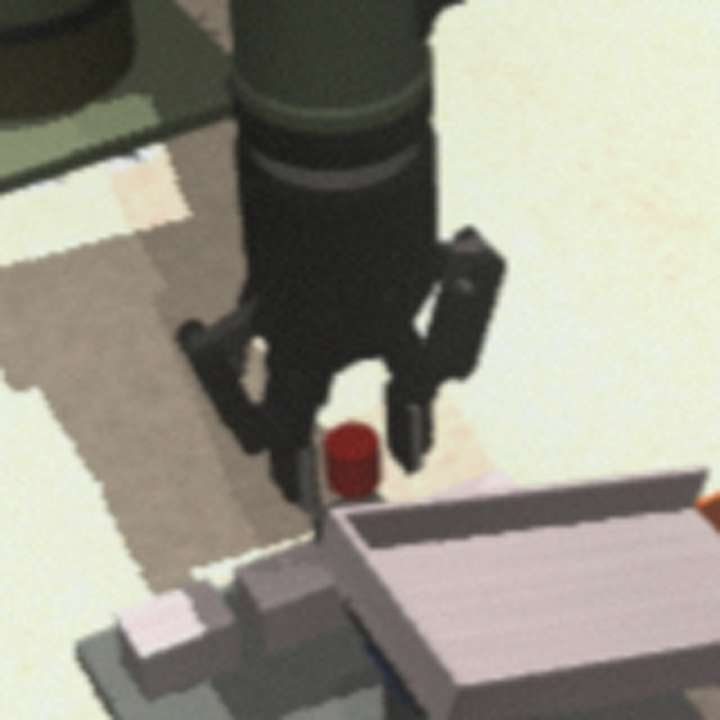

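Request:
{"api": "apply_moves", "payload": {
  "increments": [
    [0,0,0,0,0.1,0,0.3],
    [0,0,0,0,0.1,0,1],
    [0,0,0,0,0.1,0,1],
    [0,0,0,0,0.1,0,1],
    [0,0,0,0,0.1,0,1]
  ]
}}

```text
time: 28.6
ee_pos: [0.4792, -0.0459, 0.0621]
orientation: [-2.204, 0.042, 2.195]
ft_force: [-0.2, 6.0, 5.1]
opening: 0.0221
```

Request:
{"api": "apply_moves", "payload": {
  "increments": [
    [0,0,0,0,0,0,1],
    [0,0,0,-0.6,0,0,1],
    [0,0,0,-1.3,0,0,1],
    [0,0,0,-1.3,0,0,1]
  ]
}}

```text
time: 29.0
ee_pos: [0.479, -0.0459, 0.0756]
orientation: [-2.205, 0.042, 2.195]
ft_force: [1.7, 1.7, -10.1]
opening: 0.0221
```

Run:
```python
from h import *
snap("scene","g3.png",(210,100,370,260),4.5)
st()
```

```text
t 29.05 p [ 0.479  -0.0459  0.0753] F [ 1.7  2.6 -9. ] open 0.0220 q [-0.12  0.31  1.97  0.    0.85  1.49]
[[0.005, -0.041, -0.999], [0.003, -0.999, 0.041], [-1.0, -0.003, -0.004]]
```

View pics/g3.png

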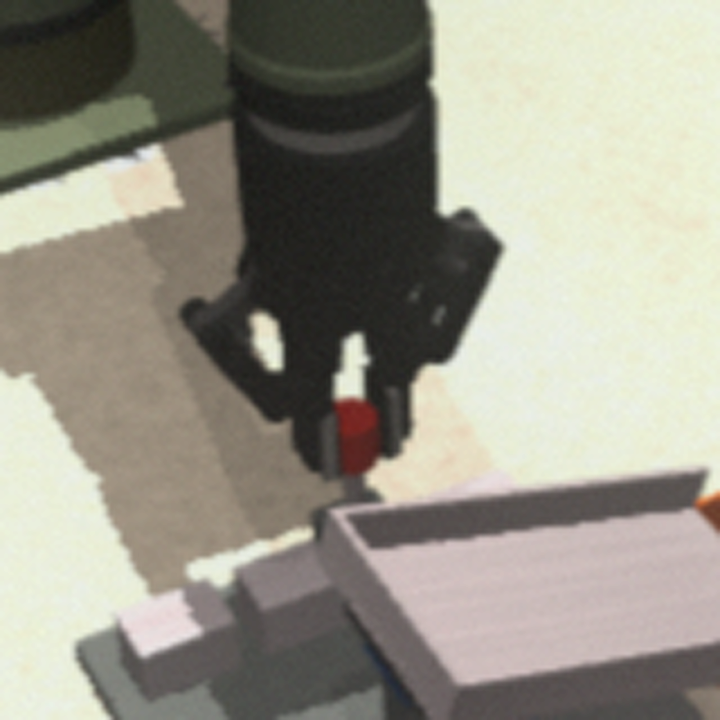

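Request:
{"api": "apply_moves", "payload": {
  "increments": [
    [0,0,0,0,1.5,0,1],
    [0,0,0,0,3,0,1],
    [0,0,0,0,4.5,0,1],
    [0,0,0,0,5.6,0,1],
    [0,0,0,0,5.85,0,1]
  ]
}}

```text
time: 29.55
ee_pos: [0.4763, -0.1053, 0.0748]
orientation: [-2.203, 0.043, 2.195]
ft_force: [1.1, 1.1, -9.2]
opening: 0.0217
```

Request:
{"api": "apply_moves", "payload": {
  "increments": [
    [0,0,0,0,0,0,1]
  ]
}}

```text
time: 29.65
ee_pos: [0.4762, -0.1055, 0.0746]
orientation: [-2.203, 0.044, 2.195]
ft_force: [2.2, 2.2, -9.6]
opening: 0.022
```

Run:
```python
from h import *
snap("scene","g4.png",(210,100,370,260),4.5)
st()
```

```text
t 29.70 p [ 0.4763 -0.1055  0.0747] F [ 1.3 -0.3 -8.9] open 0.0220 q [-0.24  0.32  1.96  0.    0.86  1.37]
[[0.004, -0.042, -0.999], [0.002, -0.999, 0.042], [-1.0, -0.002, -0.004]]
```

View pics/g4.png

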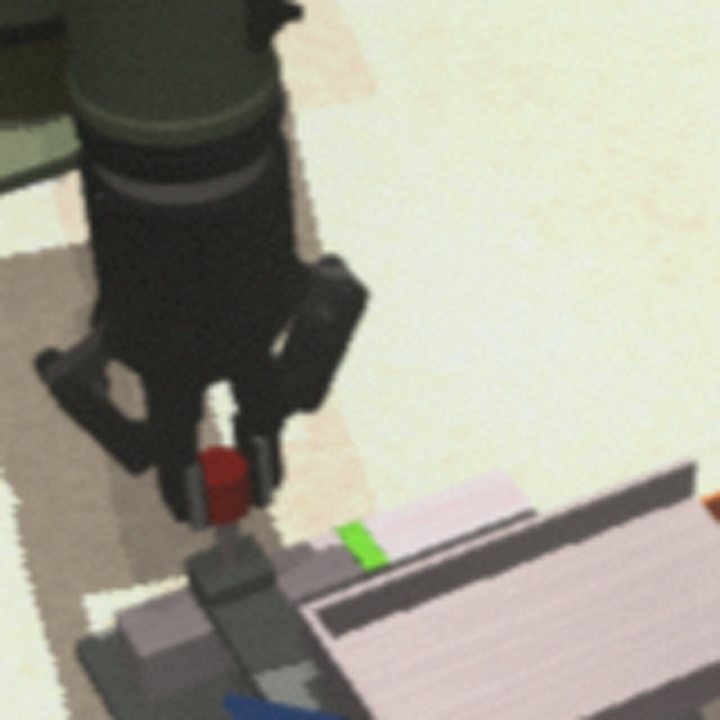

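Level; lower the pin.

Request:
{"api": "apply_moves", "payload": {
  "increments": [
    [0,0,0,0.5,0,0,1],
    [0,0,0,1,0,0,1],
    [0,0,0,1.3,0,0,1],
    [0,0,0,1.3,0,0,1]
  ]
}}

```text
time: 30.1
ee_pos: [0.4764, -0.1055, 0.0621]
orientation: [-2.204, 0.043, 2.196]
ft_force: [-0.9, -1.2, -0.6]
opening: 0.0221
```

Run:
```python
from h import *
snap("scene","g5.png",(210,100,370,260),4.5)
st()
```

```text
t 30.15 p [ 0.4764 -0.1055  0.0622] F [-1.2 -0.   0.5] open 0.0222 q [-0.24  0.34  1.97  0.    0.83  1.37]
[[0.004, -0.041, -0.999], [0.002, -0.999, 0.041], [-1.0, -0.002, -0.004]]
```

View pics/g5.png

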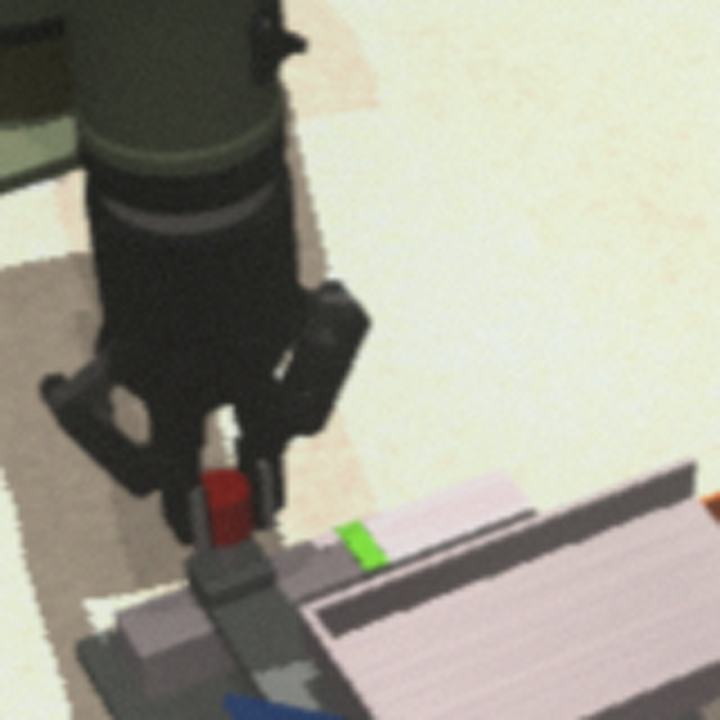

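Request:
{"api": "apply_moves", "payload": {
  "increments": [
    [0,0,0,0,0,0,0],
    [0,0,0,0,0,0,0],
    [0,0,0,0,0,0,0],
    [0,0,0,-5,0,0,0],
    [0,0,0,-10,0,0,0]
  ]
}}

```text
time: 30.65
ee_pos: [0.4751, -0.1053, 0.1624]
orientation: [-2.2, 0.042, 2.199]
ft_force: [1.5, 0.5, 0.2]
opening: 0.0429
```

Run:
```python
from h import *
snap("scene","h1.png",(210,100,450,280),3.3)
snap("top","h2.png",(200,150,440,340),3.3)
st(); go([.52,.02,.19],down(-.85)); go([.604,.145,.14],down(-.041))
```

```text
t 30.75 p [ 0.4807 -0.1067  0.1688] F [ 0.4 -0.5  0.5] open 0.0430 q [-0.24  0.22  1.83  0.    1.08  1.37]
[[0.018, -0.041, -0.999], [-0.002, -0.999, 0.041], [-1.0, 0.001, -0.018]]
row rot [-0.762, -0.017, -0.008] cm [-2.07, -12.82, -3.44] | dist 13.4 cm, 0.762 rad
row rot [1.57, -0.015, 0.014] cm [3.06, -25.66, -11.22] | dist 28.2 cm, 1.570 rad
```

View pics/h1.png

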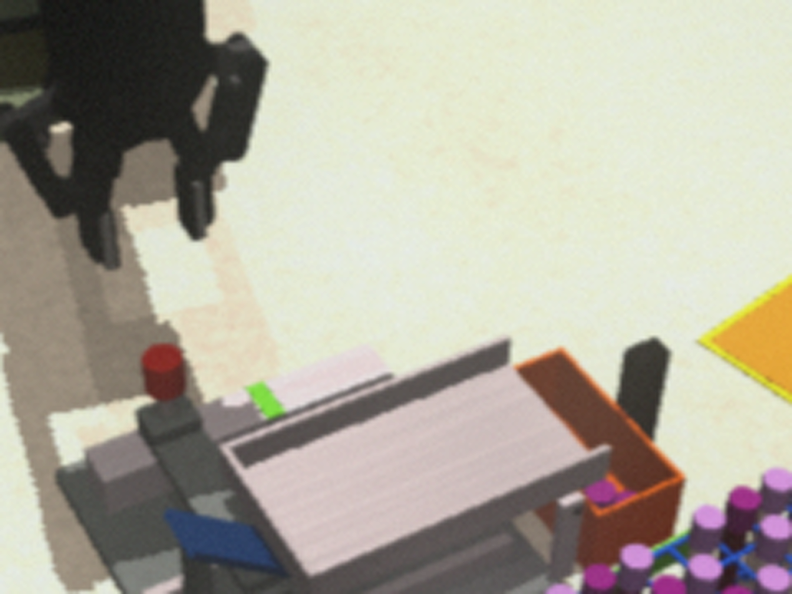

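View pics/h2.png

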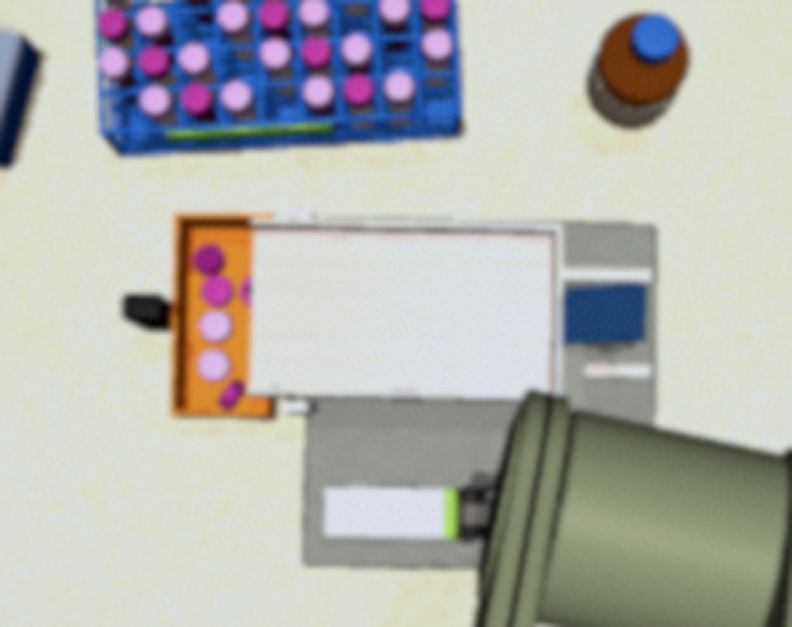

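Request:
{"api": "apply_moves", "payload": {
  "increments": [
    [-0.15,0,0,0,-3,-1,0],
    [-0.3,0,0,0,-7,-3,0],
    [-0.45,0,0,0,-11,-5,0],
    [-0.6,0,0,0,-15,-7,0],
    [-0.75,0,0,0,-19,-9,0]
  ]
}}

```text
time: 31.25
ee_pos: [0.579, 0.0811, 0.1698]
orientation: [1.82, 0.665, -1.788]
ft_force: [0.1, -0.4, -1.1]
opening: 0.043
```

Run:
```python
from h import *
st(); go([.604,.143,.14],down(-.041))
```

```text
t 31.25 p [0.579  0.0811 0.1698] F [ 0.1 -0.4 -1.1] open 0.0430 q [ 0.12  0.35  1.62 -0.    1.15  0.98]
[[0.018, 0.655, -0.756], [-0.002, -0.756, -0.655], [-1.0, 0.013, -0.013]]
row rot [-0.816, -0.007, -0.018] cm [3.02, -3.08, -5.91] | dist 7.3 cm, 0.816 rad
```

Request:
{"api": "apply_moves", "payload": {
  "increments": [
    [-0.15,0,0,0,-1,-2,0],
    [-0.3,0,0,0,-2,-4,0],
    [-0.45,0,-0.01,1,-3.1,-5.9,0],
    [-0.6,-0.007,-0.018,2,-3.1,-5.9,0],
    [-0.75,-0.007,-0.018,3,-3.1,-5.9,0]
  ]
}}

```text
time: 31.75
ee_pos: [0.604, 0.144, 0.139]
orientation: [1.287, 1.158, -1.288]
ft_force: [-1.4, -0.8, 0.5]
opening: 0.0427
```

Request:
{"api": "apply_moves", "payload": {
  "increments": [
    [-0.07,0,0,0,0,0,0],
    [-0.07,0,0,0,0,0,0]
  ]
}}

```text
time: 31.95
ee_pos: [0.6036, 0.1442, 0.1378]
orientation: [1.235, 1.194, -1.238]
ft_force: [0.2, 0.1, -0.6]
opening: 0.0427
```

Run:
```python
from h import *
snap("scene","i1.png",(330,80,490,260),4)
st(); go([.604,.143,.04],down(-.041))
s=get_state();M=R.from_rotvec(s["orientation"]).as_matrix();p=s["ee_pos"]
print(np.round((pj("scene",[p+M@[-.025,0,0],[p[0],p[1],.095]])-[330,80])*4))
```

```text
t 32.00 p [0.6038 0.1441 0.1383] F [-0.2 -0.3 -0.2] open 0.0431 q [0.22 0.44 1.56 0.   1.14 0.25]
[[-0.002, 0.999, -0.038], [0.0, -0.038, -0.999], [-1.0, -0.002, -0.0]]
row rot [0.003, -0.0, 0.002] cm [9.83, 0.04, 0.11] | dist 9.8 cm, 0.004 rad
[[330. 390.]
 [310. 502.]]
```

View pics/i1.png

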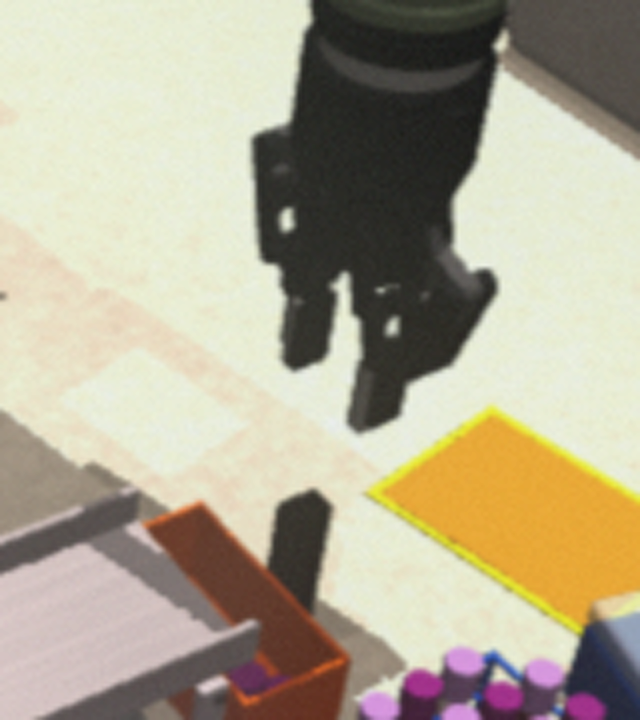

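Request:
{"api": "apply_moves", "payload": {
  "increments": [
    [0,0,0,3,0,0.3,0],
    [0,0,0,6,0,0.3,0],
    [0,0,0,9,0,0.3,0],
    [0,0,0,10,0,0.3,0],
    [0,0,0,10,0,0.3,0]
  ]
}}

```text
time: 32.5
ee_pos: [0.6027, 0.1409, 0.0371]
orientation: [1.235, 1.194, -1.241]
ft_force: [0.2, 0.1, -0.5]
opening: 0.0429
```

Request:
{"api": "apply_moves", "payload": {
  "increments": [
    [0,0,0,0,0,0,1],
    [0,0,0,0,0,0,1],
    [0,0,0,0,0,0,1],
    [0,0,0,0,0,0,1]
  ]
}}

```text
time: 32.9
ee_pos: [0.604, 0.1413, 0.0389]
orientation: [1.238, 1.192, -1.238]
ft_force: [0.6, -0.3, 5.6]
opening: 0.0151
```

Run:
```python
from h import *
snap("scene","i2.png",(330,80,490,260),4)
st()
```

```text
t 32.95 p [0.604  0.1413 0.0389] F [-0.1  1.1  5.7] open 0.0156 q [0.21 0.54 1.68 0.   0.92 0.25]
[[-0.001, 0.999, -0.039], [0.001, -0.039, -0.999], [-1.0, -0.001, -0.001]]
```

View pics/i2.png

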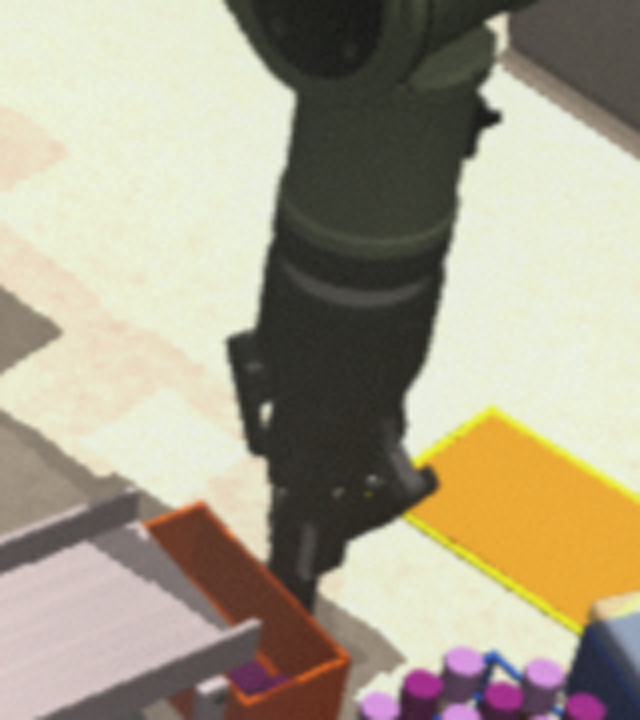

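Request:
{"api": "apply_moves", "payload": {
  "increments": [
    [0,0,0,-0.4,0,0,1],
    [0,0,0,-0.5,0,-1.5,1],
    [0,0,0,-0.5,-0.1,-3.5,1],
    [0,0,0,-0.5,-0.2,-6,1],
    [0,0,0,-0.5,-0.3,-8.5,1]
  ]
}}

```text
time: 33.45
ee_pos: [0.6038, 0.2279, 0.0435]
orientation: [1.238, 1.193, -1.239]
ft_force: [0.1, 0.5, -2.6]
opening: 0.0154
```

Request:
{"api": "apply_moves", "payload": {
  "increments": [
    [0,0,0,-0.4,-0.1,-2.5,1],
    [0,0,0,-0.5,-0.1,-5,1],
    [0,0,0,-0.5,-0.2,-7.5,1],
    [0,0,0,-0.5,-0.3,-9.5,1],
    [0,0,0,-0.5,-0.4,-11,1]
  ]
}}

```text
time: 33.95
ee_pos: [0.6034, 0.34, 0.048]
orientation: [1.236, 1.194, -1.239]
ft_force: [0.4, -0.8, -2.0]
opening: 0.0151
```

Run:
```python
from h import *
snap("scene","j1.png",(330,80,530,260),3.5)
snap("top","j2.png",(120,180,320,330),4)
st(); go([.605,.360,.039])
```

```text
t 34.05 p [0.6036 0.3402 0.0481] F [ 0.8 -0.8 -1.5] open 0.0154 q [0.5  0.63 1.48 0.   1.04 0.53]
[[-0.002, 0.999, -0.037], [0.001, -0.037, -0.999], [-1.0, -0.002, -0.001]]
row rot [0.0, 0.0, 0.0] cm [0.91, 0.07, -1.98] | dist 2.2 cm, 0.000 rad
```

View pics/j1.png

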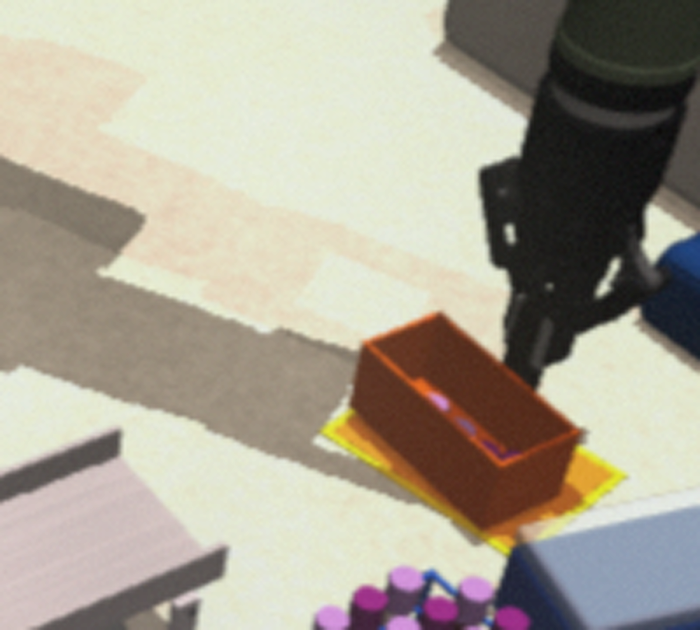

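View pics/j2.png

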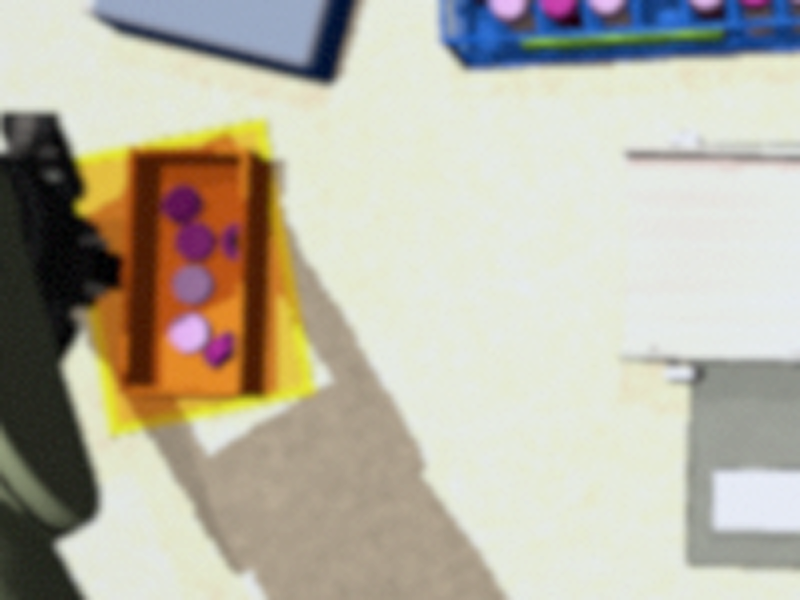

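Request:
{"api": "apply_moves", "payload": {
  "increments": [
    [0,0,0,0,0,-1,1],
    [0,0,0,0,0,-1.8,1],
    [0,0,0,0.4,0,-1.8,1],
    [0,0,0,0.7,0,-1.8,1],
    [0,0,0,0.85,0,-1.8,1]
  ]
}}

```text
time: 34.55
ee_pos: [0.6039, 0.3574, 0.039]
orientation: [1.235, 1.194, -1.239]
ft_force: [-3.2, 1.5, 4.7]
opening: 0.0154
```

Run:
```python
from h import *
snap("scene","k1.png",(330,80,530,260),3.5)
st()
```

```text
t 34.60 p [0.604  0.3574 0.0391] F [ 0.1 -0.  -3.3] open 0.0154 q [0.52 0.65 1.46 0.   1.03 0.55]
[[-0.003, 0.999, -0.038], [0.0, -0.038, -0.999], [-1.0, -0.003, -0.0]]
```

View pics/k1.png

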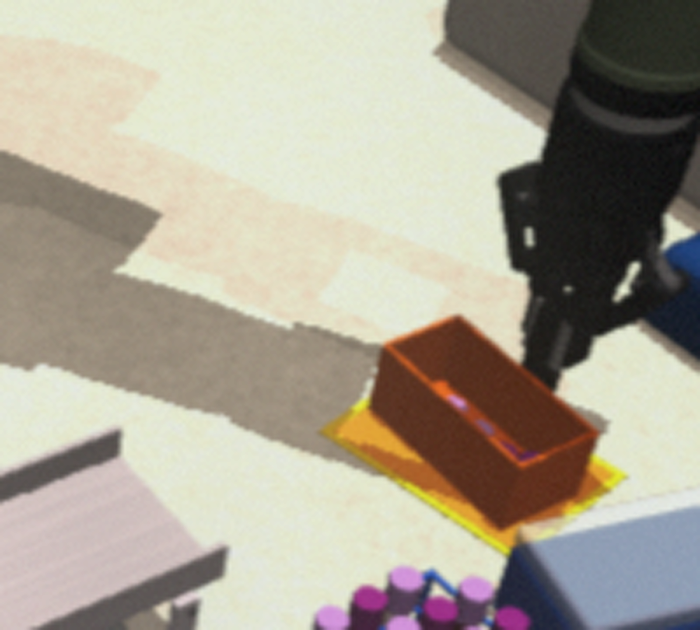

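Request:
{"api": "apply_moves", "payload": {
  "increments": [
    [0,0,0,0.1,0,0,1],
    [0,0,0,0.1,0,0,1]
  ]
}}

```text
time: 34.8
ee_pos: [0.6042, 0.3575, 0.039]
orientation: [1.237, 1.194, -1.239]
ft_force: [-1.7, 0.4, 2.3]
opening: 0.0153
```

Request:
{"api": "apply_moves", "payload": {
  "increments": [
    [0,0,0,0,0,0,0.3],
    [0,0,0,0,0,0,0.3],
    [0,0,0,0,0,0,0.1],
    [0,0,0,-3,0,0,0.1],
    [0,0,0,-7,0,0,0.1]
  ]
}}

```text
time: 35.3
ee_pos: [0.6029, 0.3564, 0.1068]
orientation: [1.232, 1.195, -1.244]
ft_force: [1.2, 0.5, 1.0]
opening: 0.0387
```

Request:
{"api": "apply_moves", "payload": {
  "increments": [
    [0,0,0,-5,0,0,0],
    [0,0,0,-9,-3,0,0],
    [0,0,0,-12,-8,5,0],
    [0,0,0,-14,-13,10,0],
    [0,0,0,-14,-18,14,0]
  ]
}}

```text
time: 35.8
ee_pos: [0.4664, 0.2622, 0.2412]
orientation: [1.234, 1.194, -1.241]
ft_force: [1.7, -0.5, 0.1]
opening: 0.0426
```

Run:
```python
from h import *
snap("scene","l1.png",None,1.25)
im=snap("top","l2.png",None,1.25)
save(im,"l3.png",(120,180,320,330),4)
st()
```

```text
t 35.90 p [0.4621 0.2594 0.241 ] F [1.4 0.9 0.5] open 0.0423 q [0.49 0.24 1.61 0.   1.31 0.53]
[[-0.01, 0.999, -0.039], [-0.004, -0.039, -0.999], [-1.0, -0.01, 0.004]]
```

View pics/l1.png

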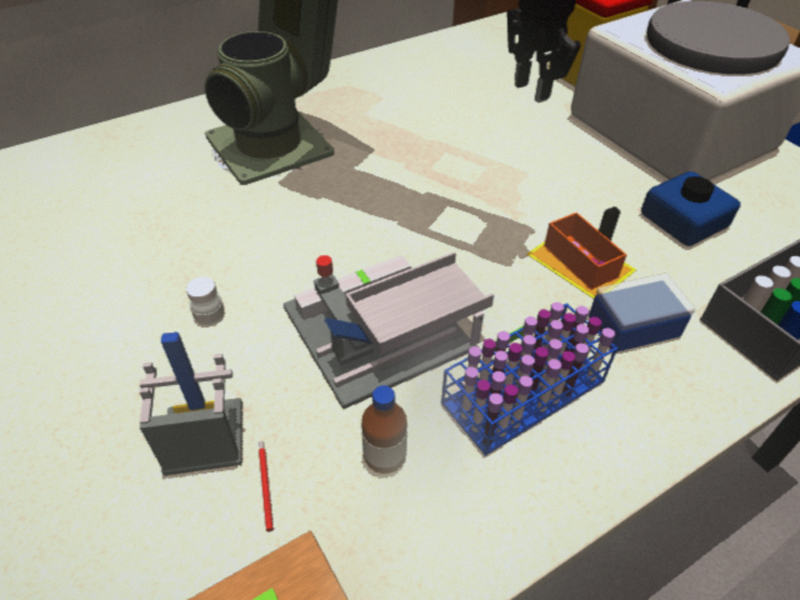

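View pics/l2.png

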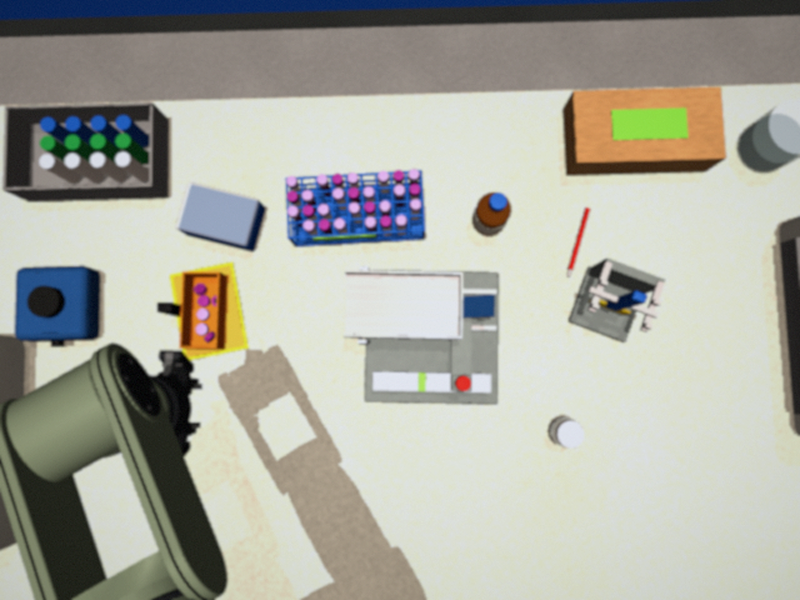

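View pics/l3.png

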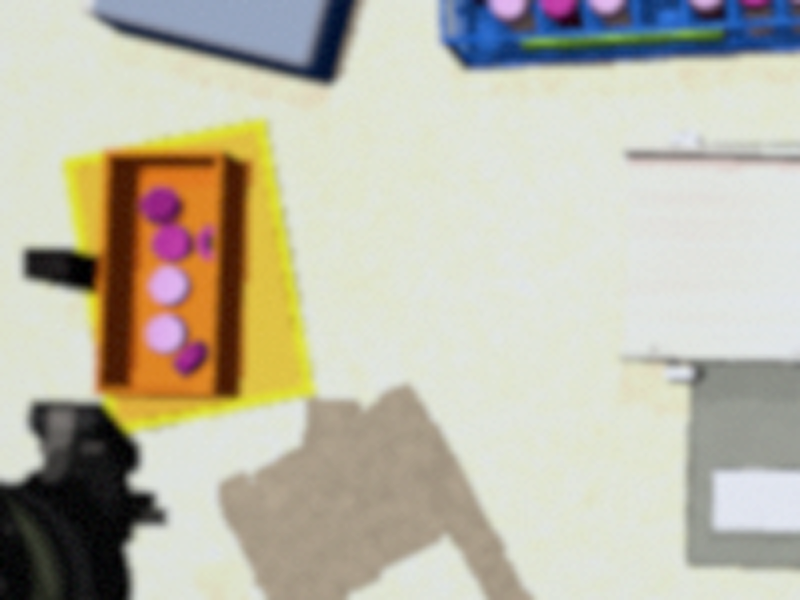

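Run:
```python
from h import *
a=cv2.imread("pics/scene0.png"); b=get_image("scene")[:,:,::-1].copy()
o=np.hstack([a[180:320,220:320],b[180:320,220:320]]); save(o,"m1.png",(0,0,200,140),4)
o=np.hstack([a[250:390,100:220],b[250:390,100:220]]); save(o,"m2.png",(0,0,240,140),3.3)
```

```text
(no output)
```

View pics/m1.png

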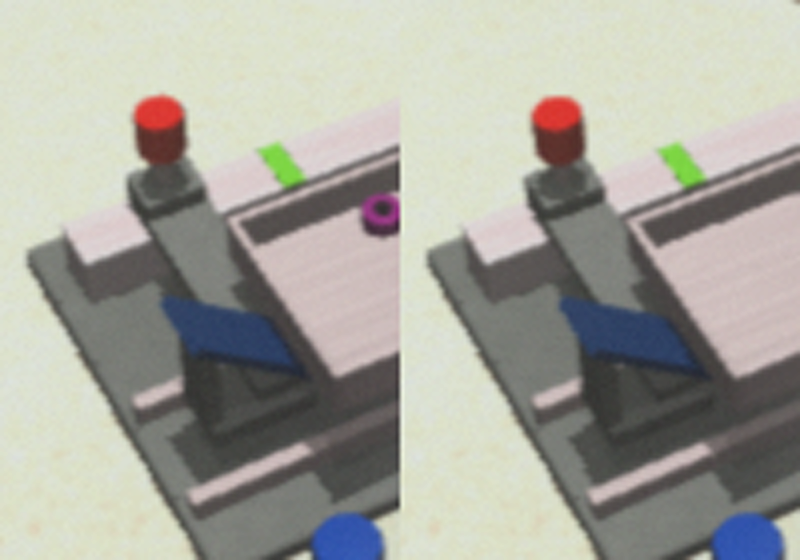

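View pics/m2.png

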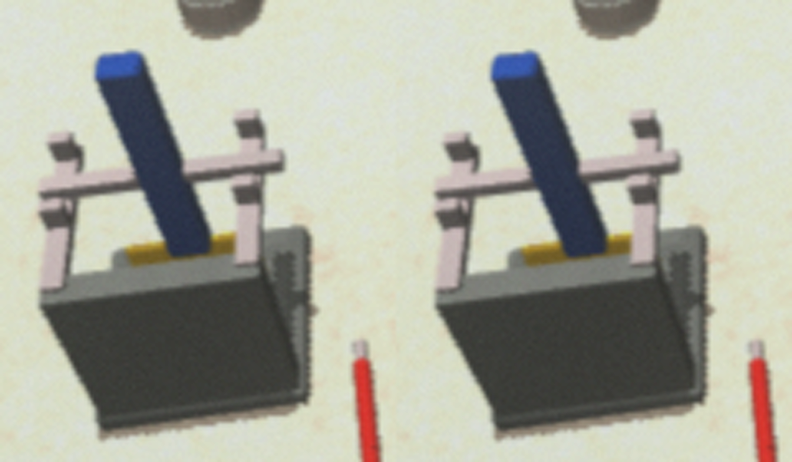

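```bash
python3 -c "
from bench import *
print(sign_off())"
```

```text
the job is handed in; nothing more can be done
None
```

The job is done and handed in at about 36 s of the 184 s allowed. No cap was touched with the fingers and none fell on the bench.

**What I did:**
- Slid the cup in under the tray mouth.
- Moved the plunger to the tilt hole and let the pin drop home.
- Swept the six caps off the tray with the scraper in two lanes.
- Hung the scraper back on its hook and returned the pin to its first hole.
- Carried the cup to the pad.

**Last checks in the pictures:**
- **Caps:** All six are in the cup and the tray is empty. One cap is partly hidden by the cup wall.
- **Cup:** It stands upright, about 3 mm from the pad's centre.
- **Tray and scraper:** The stand, knob and hook looks match the first picture side by side. The plunger also read no spring force at its home height when I let it go.
- **Bystanders:** They look unmoved.

**What disagreed:**
- The reported tool height came out about 35 mm below what the cameras showed, so I set all heights from the pictures and from contact.
- Pressing the scraper lightly on the tilted tray (about 7 N) let the carriage settle about 4 mm, about the play of the pin in its hole. I allowed for this when moving it back.
- The knob grip read 22 mm on a 24 mm knob, but it held and lifted normally.

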